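Unload the cool-down rack and pack the glass pulls

TASK

Unload the finished glass drawer pulls from under the rack's clear shelf: bring them out on the flat scoop (slide its blade in between the rails beneath them, lift, draw it back; do not finger them while they are under the shelf), and lay each one flat, ridge up, in its own pocket of the packing case. When all of them are packed, lay the cork cover board on the case's end ledges over them, and leave the empty scoop lying flat on the graphite pad, clear of the rack. Do not tip a pull over, and do not disturb the other things on the bench.

Things in the scene. Friction and masses are not known exactly. Their poses are not given: they have to be found in the camera images.
- rack: Fixed rack (yaw varies): clear shelf 230 wide (x) x 170 deep (y), underside 76 mm above the table, top at 82. Origin on the table under its centre. Own -y is the open front: a steel lip, front face at y = -85, lower edge 72 up. Back wall inside at y = +77, clear sides inside at x = +/-109. Two bays of ceramic rails beneath; pulls lie across a bay's rails, up to two per bay, one behind the other.
- bay0 (a point): On the table at the centre line of the rack's first bay (rack x = -52), at the lip's front face (rack y = -85). The bay runs along rack +y from here: two rails 16 wide, 20 high, 155 long, with a clear gap of 60 between them over bare table. Pulls resting on them are centred about 45 and 108 mm in from the lip.
- bay1 (a point): The same for the second bay (rack x = +52).
- scoop: Loose flat scoop, 260 g, about balanced at its grip when empty. Origin on its underside below the grip's middle; own +x points to the blade's tip. Blade 44 wide, 3 thick, x 70 to 210, z 0 to 3, with a 14 high backstop at its root. Grip: upright wooden block 34 long (x), 22 wide (y), z 10 to 52. Neck 20 wide, 10 high; heel weight 26 wide, 18 high, back to x = -75. Starts on the pad.
- scoop_tip (a point): Middle of the scoop blade's front edge, at its underside (scoop x = +210).
- pad: Fixed black graphite pad in front of the rack, 260 (x) x 240 (y), 3 thick; origin at the centre of its underside, on the table. The scoop's home.
- case: Fixed open plywood packing case (yaw varies), outside 270 (x) x 104 (y) x 52 high, walls 5, floor 5; inside 260 x 94. Origin: centre of its underside. Four pockets 54 (x) x 94 (y) in a row at x = -87, -29, +29, +87, parted by dividers 4 thick, 13 above the floor. At each end a ledge 16 deep, top at z = 43 (9 below the rim), on which the cover rests.
- cover: Loose cork cover board for the case, 248 (x) x 80 (y) x 8 thick, 150 g, origin at the centre of its underside. On top a dark wooden grip ridge 60 long (x) x 14 wide (y), z 8 to 38. It goes in after the pulls, flat on the case's two end ledges, grip up, lengthways along the case.
- pocket0 (a point): Centre of the floor of pocket 0 of the case (case x = -87, z = 5).
- pocket1 (a point): Centre of the floor of pocket 1 of the case (case x = -29, z = 5).
- pocket2 (a point): Centre of the floor of pocket 2 of the case (case x = 29, z = 5).
- pocket3 (a point): Centre of the floor of pocket 3 of the case (case x = 87, z = 5).
- pull_blue: Loose cast-glass drawer pull, cobalt blue, about 75 g: a plate 84 (x) x 46 (y) x 6 thick with an upright grip ridge on its middle, 12 wide (x) x 38 long (y), from z = 6 to 32. Origin at the centre of the plate's underside. One of the four may be absent. In the rack its 84 mm length lies across the rails; it goes plate down into a pocket with its length along the case's y.
- pull_green: Loose cast-glass drawer pull, green, about 75 g: a plate 84 (x) x 46 (y) x 6 thick with an upright grip ridge on its middle, 12 wide (x) x 38 long (y), from z = 6 to 32. Origin at the centre of the plate's underside. One of the four may be absent. In the rack its 84 mm length lies across the rails; it goes plate down into a pocket with its length along the case's y.
- pull_amber: Loose cast-glass drawer pull, amber, about 75 g: a plate 84 (x) x 46 (y) x 6 thick with an upright grip ridge on its middle, 12 wide (x) x 38 long (y), from z = 6 to 32. Origin at the centre of the plate's underside. One of the four may be absent. In the rack its 84 mm length lies across the rails; it goes plate down into a pocket with its length along the case's y.
- pull_violet: Loose cast-glass drawer pull, violet, about 75 g: a plate 84 (x) x 46 (y) x 6 thick with an upright grip ridge on its middle, 12 wide (x) x 38 long (y), from z = 6 to 32. Origin at the centre of the plate's underside. One of the four may be absent. In the rack its 84 mm length lies across the rails; it goes plate down into a pocket with its length along the case's y.
- frit_jar: Loose glass jar, not part of the job: leave it where it is. Origin on its underside.
- pliers: Loose blue-handled pliers, not part of the job: leave it where it is. Origin on its underside.
- brush: Loose brush, not part of the job: leave it where it is. Origin on its underside.
- paddle: Loose graphite paddle, not part of the job: leave it where it is. Origin on its underside.

How it is judged:
By the outcome, as a careful person would: the job done as asked, in the order asked, and still so for the second after the job is handed in, with the robot touching nothing.
Of pull_blue, pull_green, pull_amber, pull_violet only 3 to 4 are there at a start; the rules pass over those that are not, and their reading is None.
At some moment in a run one of scoop, cover may be knocked a few centimetres aside while the robot is not near it.
It also fails if it takes over 210 s, if anything falls off the work surface, if the arm or the gripper's body presses on something with over 40 N, if the wrist force passes 120 N, or if a joint passes its speed limit or range.

ROBOT

A 6-joint arm with a two-finger parallel gripper is mounted at the origin on the work surface. World frame = base frame: x ahead of the robot, y to its left, z up, the work surface at z = 0. Lengths are in m, angles in degrees, forces in N, time in s.
With the tool pointing down it reaches from about 0.25 to 0.725 m from the base axis. Payload 9.7 kg.
Tool frame: the origin (TCP) lies at the very end of the fingers, on their centre line; the grasp point (between the pads) lies 19 mm behind it (bot.grip_depth is the distance from the TCP to the grasp point, in m); z points along the fingers, y is the direction in which the jaws open and shut (so a half turn about z gives the same grasp; the last joint's range is limited). The gripper opens to 85 mm and grips with 20 to 120 N. Pads are 22 mm wide; open, the fingers measure 114 mm over their backs; the gripper's body (76 mm by 85 mm) begins 54 mm behind the grasp point. The pads swing forward as they close: fully open they stand 13 mm farther back than shut.
Start: joints at [-66.119, 4.979, 10.078, 95.1, 0, 90], TCP at [0.223, -0.503, 0.206] pointing down, gripper open.
Joint ranges: [-179.16, 179.16], [-48.56, 103.87], [-65.8, 70.77], [-126.05, 130.52], [-82.76, 87.17], [-180, 180]. Speed limits (degrees/s): [127.2, 127.2, 147.25, 180, 180, 180].

INTERFACE

Orientations are given as [roll, pitch, yaw] about the fixed x, y, z axes, in that order (R = Rz(yaw) Ry(pitch) Rx(roll)).
In Python, from workcell import bot, viewer gives the robot as it stands.
- The arm moves only by the tool arm_command, never from a script. Its argument "motion" is a list of rows, each a list of 3 entries, a list of its own where there are three numbers: the opening, from 0 (shut) to 1 (fully open), then the shift along the tool's x, y, z in units of 60 mm (1.0 is 60 mm), then the turn, a rotation vector about the tool's x, y, z in units of 6 degrees (1.0 is 6 degrees). A call has 1 to 12 rows; each row shifts and turns the commanded pose from where the row before left it, along the tool's axes as they then stand; what a row does not reach is not made up. A row lasts 1/8 s, in which the tool goes at most 62.5 mm and 10.7 degrees, less where a joint would pass 70% of its speed; a pose out of reach is approached as far as the arm can. A call is refused whole if a number of a shift passes 1 or a number of a turn 1, either way. A call with a gripper value outside its range is refused whole. The fingers move at their own pace and stop on an object; "newtons" is the grip in N (left out, the last holds). Time passes only in rows, so rows that do not move let the fingers close. It gives the time, the measured TCP pose, the force and the opening at its end, in the units of the state.
- bot.get_obs(): the state, without advancing time (a new reading comes with each control period).
- viewer.camera(name): name is "side" or "top"; returns the picture (480x640x3 uint8, blue, green, red); there is no depth.
- viewer.calibration(name): a dict with "fx", "fy", "cx", "cy" (pixels), "k1" (the pictures are not rectified: a ray, as slopes to the right and down, at radius r is drawn at 1 + k1 r^2 times it, then the intrinsics apply), "T" (4x4, takes a point from camera to world coordinates). Camera axes: x right, y down, z forward; pixel columns grow to the right and rows downward; lengths in m; the calibration is good to about 2 mm. A picture is of the moment at which its call begins. calibration takes no time and is no camera call.
- bot.job_done(): hands the job in, once; it reports no verdict.
The state is a dict: "time": time; "q": joint angles; "qd": joint speeds; "joint_efforts": joint torques, N m; "ee_pos": TCP position; "tcp_rot": TCP orientation; "wrist_force": force on the tool from outside, world axes, zero at the start; "torque": the same for the moment, N m; "opening": finger opening in m.
Only numpy, scipy, OpenCV 4.12 (cv2) and the standard library are available. Lean on these libraries where they do the work, as an engineer would, in place of code of your own. Each camera call takes 0.05 s, during which the arm holds its last target.

## Working session

There is one attempt and no reset: what is moved stays moved. The work goes in short steps, Python scripts to look and compute and a tool call to move; the robot and the scene stay as the last step left them, time stands still between calls to the robot, and variables do not carry over. Pictures are saved under pics/ and viewed, and the job is handed in when it is done.

Besides the shell and the picture viewer there is one more tool, called after "Emit:" in YAML: its name, and indented under it one key for each argument. arm_command: Moves the arm, as the interface text tells. Its arguments: {"type":"object","properties":{"motion":{"type":"array"},"newtons":{"type":"number"}},"required":["motion"]}

```bash
ls; mkdir -p pics; python3 - <<'E'
from workcell import bot, viewer
import cv2
print(bot.get_obs()); 
for n in("side","top"):
    c=viewer.calibration(n);print(n,c)
    cv2.imwrite(f"pics/{n}0.png",viewer.camera(n))
E
```

```text
pics
{'time': 0.0, 'q': array([-6.61186938e+01,  5.00886005e+00,  1.00333934e+01,  9.50967578e+01,
       -6.98973892e-04,  8.99999964e+01]), 'qd': array([ 0.05767081, -0.05789128,  0.0107936 ,  0.04597581, -0.0804704 ,
        0.14243331]), 'joint_efforts': array([ 1.87231592e-03, -5.20391071e+01,  4.64796317e+01,  1.64314883e-02,
        1.95675066e-04, -5.51356592e-06]), 'ee_pos': array([ 0.22255922, -0.50268549,  0.20509506]), 'tcp_rot': array([-1.79927776e+02,  6.98968812e-04,  2.38813107e+01]), 'wrist_force': array([-1.15879751,  0.25947928,  0.58349864]), 'torque': array([ 0.02548473, -0.00029032, -0.03444822]), 'opening': 0.08542327013529147}
side {'fx': 586.3329195127461, 'fy': 586.3329195127461, 'cx': 311.55155542056957, 'cy': 243.52127706718377, 'k1': -0.1065805057523725, 'T': array([[ 9.99148227e-01, -2.05325481e-02,  3.57943420e-02,
         5.13493016e-01],
       [-4.12562838e-02, -5.15119514e-01,  8.56124877e-01,
        -1.32008401e+00],
       [ 8.59938839e-04, -8.56872395e-01, -5.15527845e-01,
         8.19801578e-01],
       [ 0.00000000e+00,  0.00000000e+00,  0.00000000e+00,
         1.00000000e+00]])}
top {'fx': 471.00123949767266, 'fy': 471.00123949767266, 'cx': 315.40192586274964, 'cy': 254.7895465085991, 'k1': 0.0024587485582295452, 'T': array([[-0.0015019 , -0.99412497,  0.1082279 ,  0.45273653],
       [-0.99991297,  0.00291152,  0.0128677 , -0.09147508],
       [-0.01310721, -0.10819916, -0.99404283,  1.04060886],
       [ 0.        ,  0.        ,  0.        ,  1.        ]])}
```

View pics/side0.png

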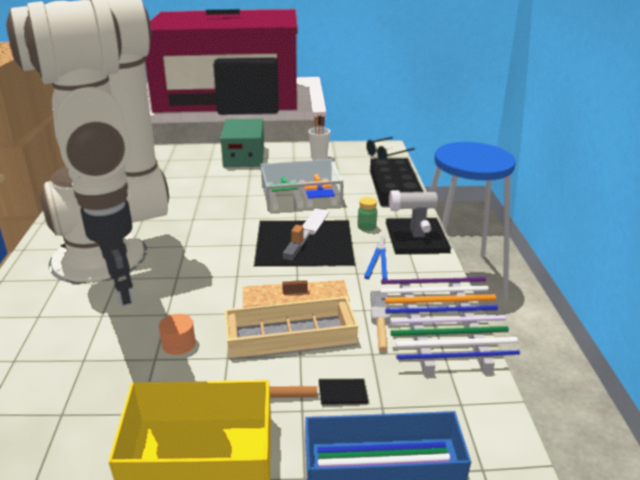

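View pics/top0.png

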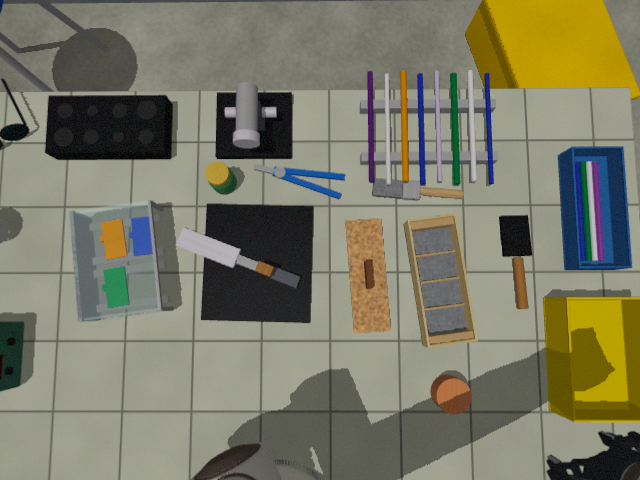

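```bash
cat > h.py <<'E'
import numpy as np, cv2
from workcell import bot, viewer
def ray(n,u,v):
    c=viewer.calibration(n); a=np.array([(u-c['cx'])/c['fx'],(v-c['cy'])/c['fy']]); s=a.copy()
    for _ in range(20): s=a/(1+c['k1']*(s@s))
    T=c['T']; return T[:3,3],T[:3,:3]@np.array([s[0],s[1],1.])
def pt(n,u,v,z):
    o,d=ray(n,u,v); return o+d*(z-o[2])/d[2]
def proj(n,p):
    c=viewer.calibration(n);T=c['T'];q=T[:3,:3].T@(np.asarray(p,float)-T[:3,3]);s=q[:2]/q[2]
    s=s*(1+c['k1']*(s@s)); return np.array([c['fx']*s[0]+c['cx'],c['fy']*s[1]+c['cy']])
def tri(u1,u2):
    o1,d1=ray('side',*u1);o2,d2=ray('top',*u2)
    A=np.stack([d1,-d2],1);t=np.linalg.lstsq(A,o2-o1,rcond=None)[0]
    a,b=o1+d1*t[0],o2+d2*t[1];return (a+b)/2,np.linalg.norm(a-b)
def crop(im,x0,y0,x1,y1,f,name):
    cv2.imwrite(name,cv2.resize(im[y0:y1,x0:x1],None,fx=f,fy=f,interpolation=cv2.INTER_CUBIC))
E
python3 - <<'E'
from h import *
t=cv2.imread('pics/top0.png');s=cv2.imread('pics/side0.png')
crop(t,60,190,180,330,4,'pics/a.png')
crop(t,170,190,330,330,5,'pics/b.png')
crop(t,335,200,485,355,5,'pics/c.png')
crop(s,250,150,360,220,7,'pics/d.png')
E
```

```text
(no output)
```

View pics/a.png

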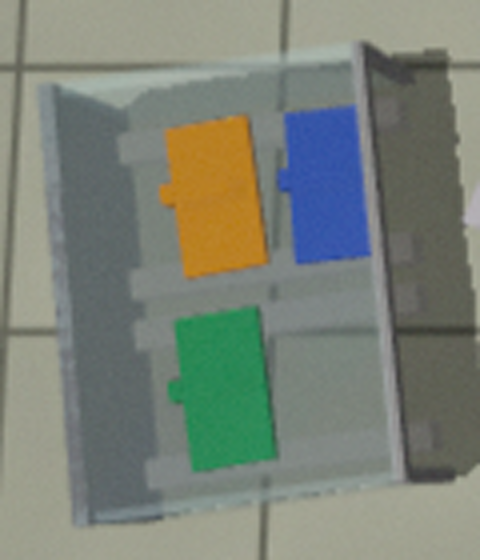

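View pics/b.png

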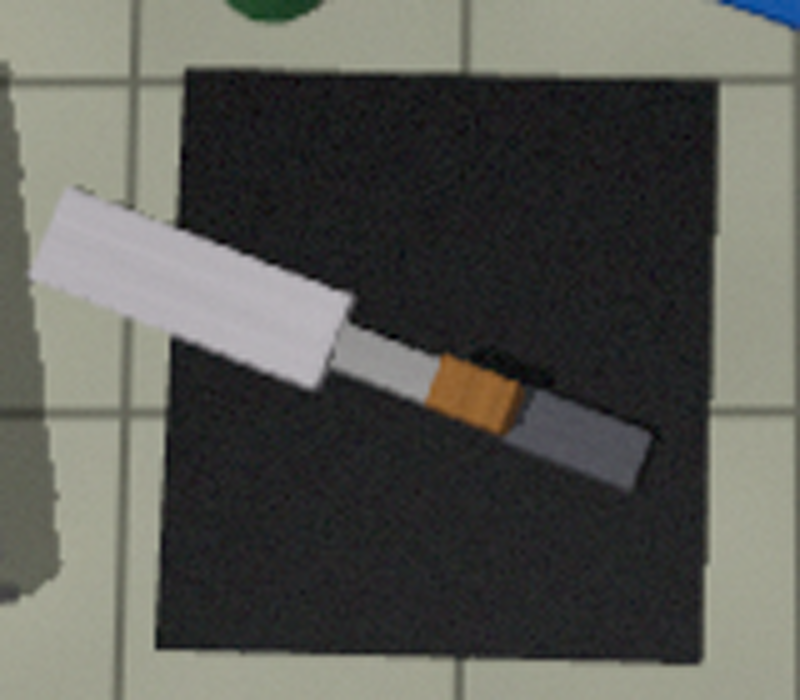

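View pics/c.png

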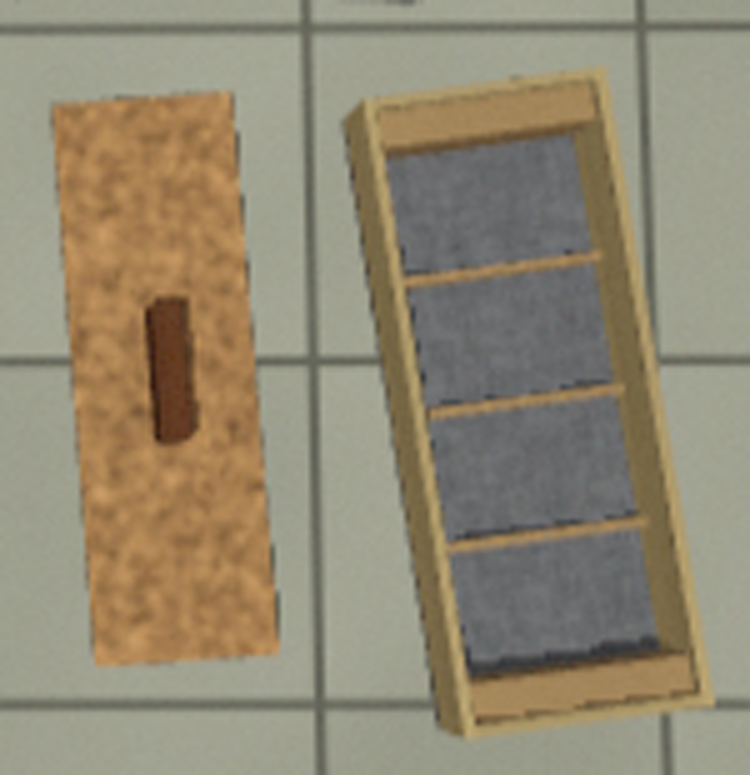

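View pics/d.png

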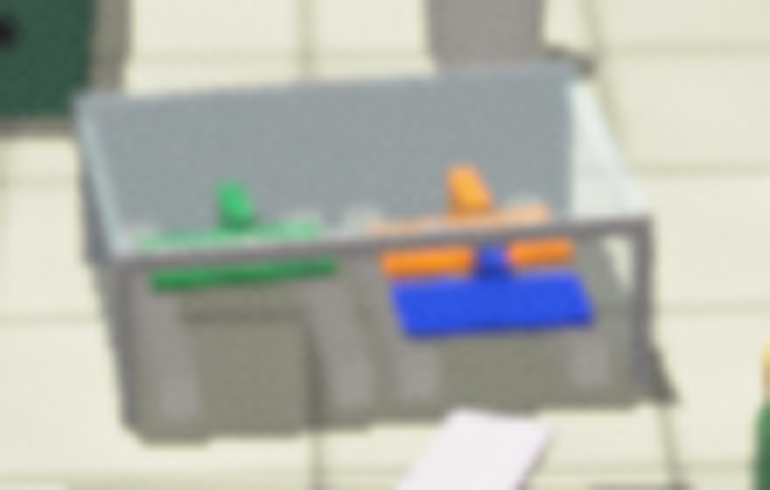

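```bash
cat > m.py <<'E'
from h import *
np.set_printoptions(precision=4,suppress=True)
def cr(p,x0,y0,f): return [(x0+(a+.5)/f-.5,y0+(b+.5)/f-.5) for a,b in p]
if __name__=='__main__':
    R=[pt('top',*q,.082) for q in cr([(40,86),(80,524),(408,480),(366,43)],60,190,4)]
    R=np.array(R);print('rack BL,BR?..',R[:,:2],R.mean(0)); print([np.linalg.norm(R[i]-R[i-1]) for i in range(4)])
    e=R[3]-R[2];print('yaw',np.degrees(np.arctan2(e[1],e[0])),); e=R[0]-R[1];print(np.degrees(np.arctan2(e[1],e[0])))
    P=cr([(187,70),(718,80),(702,663),(157,648)],170,190,5);P=np.array([pt('top',*q,.003) for q in P]);print('pad',P[:,:2],P.mean(0),[np.linalg.norm(P[i]-P[i-1]) for i in range(4)])
    P=cr([(54,104),(232,92),(279,654),(96,665)],335,200,5);P=np.array([pt('top',*q,.008) for q in P]);print('cover',P[:,:2],P.mean(0),[np.linalg.norm(P[i]-P[i-1]) for i in range(4)])
    e=(P[0]+P[1]-P[2]-P[3]);print(np.degrees(np.arctan2(e[1],e[0])))
    P=cr([(367,100),(604,68),(714,705),(466,738)],335,200,5);P=np.array([pt('top',*q,.052) for q in P]);print('case',P[:,:2],P.mean(0),[np.linalg.norm(P[i]-P[i-1]) for i in range(4)])
    e=(P[0]+P[1]-P[2]-P[3]);print(np.degrees(np.arctan2(e[1],e[0])))
    P=cr([(74,187),(30,277)],170,190,5);P=np.array([pt('top',*q,.006) for q in P]);print('tip',P,P.mean(0))
    tip=P.mean(0)
    P=cr([(442,354),(522,383),(504,435),(428,404)],170,190,5);P=np.array([pt('top',*q,.055) for q in P]);print('grip',P[:,:2],P.mean(0),[np.linalg.norm(P[i]-P[i-1]) for i in range(4)])
    g=P.mean(0);e=tip-g;print(np.linalg.norm(e[:2]),np.degrees(np.arctan2(e[1],e[0])))
    for nm,q in dict(green=[(176,320),(258,306),(276,457),(192,471)],amber=[(166,128),(248,116),(268,263),(187,277)],blue=[(285,114),(355,106),(372,257),(295,264)]).items():
        P=np.array([pt('top',*a,.026) for a in cr(q,60,190,4)]);print(nm,P[:,:2],P.mean(0)[:2],[np.linalg.norm(P[i]-P[i-1]) for i in range(4)])
        e=(P[0]+P[1]-P[2]-P[3]);print(np.degrees(np.arctan2(e[1],e[0])))
    # side tri check
E
python3 m.py
```

```text
rack BL,BR?.. [[0.65   0.4324]
 [0.4242 0.3995]
 [0.4461 0.2333]
 [0.6721 0.2629]] [0.5481 0.332  0.082 ]
[np.float64(0.17091394012603403), np.float64(0.2282439404126598), np.float64(0.16764089441303184), np.float64(0.2279763922348624)]
yaw 7.467160289062507
8.28881147339025
pad [[ 0.6822  0.1656]
 [ 0.6766 -0.0733]
 [ 0.4178 -0.066 ]
 [ 0.4245  0.1728]] [0.5503 0.0498 0.003 ] [np.float64(0.2578011775621718), np.float64(0.2389662909881383), np.float64(0.25898893395170314), np.float64(0.2388787860082798)]
cover [[ 0.6418 -0.1449]
 [ 0.6469 -0.2239]
 [ 0.4002 -0.2401]
 [ 0.3955 -0.161 ]] [ 0.5211 -0.1924  0.008 ] [np.float64(0.24679530490447407), np.float64(0.07918403701688885), np.float64(0.24724526632834332), np.float64(0.0792669323702421)]
3.7487286395967545
case [[ 0.6349 -0.2754]
 [ 0.6483 -0.3761]
 [ 0.3815 -0.4122]
 [ 0.3682 -0.31  ]] [ 0.5082 -0.3434  0.052 ] [np.float64(0.2690309027326242), np.float64(0.10155392971092556), np.float64(0.26923096182554496), np.float64(0.10310433987318071)]
7.557288058672068
tip [[0.6286 0.2142 0.006 ]
 [0.5882 0.2327 0.006 ]] [0.6084 0.2235 0.00
[... 298 characters left out ...]
.5397 0.3372]
 [0.4581 0.324 ]
 [0.4507 0.3691]] [0.4951 0.353 ] [np.float64(0.08244017267941853), np.float64(0.04502293329626838), np.float64(0.0826419028805374), np.float64(0.04569280040715647)]
8.974222231939292
amber [[0.6378 0.3921]
 [0.6444 0.3472]
 [0.5631 0.3327]
 [0.5556 0.3767]] [0.6002 0.3622] [np.float64(0.08368182026013073), np.float64(0.04540906599214185), np.float64(0.08249951642495304), np.float64(0.04459741279076183)]
10.354604949961955
blue [[0.6454 0.3268]
 [0.6497 0.2884]
 [0.5662 0.276 ]
 [0.5625 0.318 ]] [0.606  0.3023] [np.float64(0.08332525095643815), np.float64(0.038668986557168696), np.float64(0.08436457030962398), np.float64(0.042100693601173286)]
7.277848005251448
```

```bash
cat > go.py <<'E'
# go.py x y z yaw : gives remaining shift in tool units (tool down assumed) and turn units
import sys
from h import *
def need(x,y,z,yaw):
    o=bot.get_obs();p=o['ee_pos'];r=o['tcp_rot'];a=np.radians(r[2]);d=np.array([x,y,z])-p
    s=np.array([d[0]*np.cos(a)+d[1]*np.sin(a),d[0]*np.sin(a)-d[1]*np.cos(a),-d[2]])/.06
    print('t',round(o['time'],2),'pos',p.round(4),'rot',r.round(2),'shift units',s.round(2),'turn z',round(-((yaw-r[2]+180)%360-180)/6,2),'open',round(o['opening'],4),'F',o['wrist_force'].round(1))
if __name__=='__main__': need(*map(float,sys.argv[1:5]))
E
python3 go.py .5316 .0285 .15 68.5
python3 - <<'E'
from h import *
print(pt('top',221,178,.05),pt('top',345,195,.01),pt('top',255,168,.01),pt('top',345,178,.01))
E
```

```text
t 0.1 pos [ 0.2226 -0.5027  0.2052] rot [-179.94    0.     23.88] shift units [ 8.29 -6.01  0.92] turn z -7.44 open 0.0856 F [0.3 0.4 0.2]
[0.72799216 0.12497324 0.05      ] [ 0.6988759 -0.1443474  0.01     ] [0.76176354 0.05747974 0.01      ] [ 0.73769442 -0.14466776  0.01      ]
```

Emit:
arm_command:
  motion:
    - [0.6,[0.69,-0.5,0],[0,0,0]]
    - [0.6,[0.69,-0.5,0],[0,0,0]]
    - [0.6,[0.69,-0.5,0],[0,0,0]]
    - [0.6,[0.69,-0.5,0],[0,0,0]]
    - [0.6,[0.69,-0.5,0],[0,0,0]]
    - [0.6,[0.69,-0.5,0],[0,0,0]]
    - [0.6,[0.69,-0.5,0],[0,0,0]]
    - [0.6,[0.69,-0.5,0],[0,0,0]]
    - [0.6,[0.69,-0.5,0],[0,0,0]]
    - [0.6,[0.69,-0.5,0],[0,0,0]]
    - [0.6,[0.69,-0.5,0],[0,0,0]]
    - [0.6,[0.69,-0.5,0],[0,0,0]]

```text
time: 1.6
ee_pos: [0.5317, 0.029, 0.2055]
tcp_rot: [-180.0, 0.0, 23.9]
wrist_force: [-0.0, -0.9, -0.6]
opening: 0.0513
```

Emit:
arm_command:
  motion:
    - [0.6,[0,0,0.1],[0,0,-0.93]]
    - [0.6,[0,0,0.1],[0,0,-0.93]]
    - [0.6,[0,0,0.1],[0,0,-0.93]]
    - [0.6,[0,0,0.1],[0,0,-0.93]]
    - [0.6,[0,0,0.1],[0,0,-0.93]]
    - [0.6,[0,0,0.1],[0,0,-0.93]]
    - [0.6,[0,0,0.1],[0,0,-0.93]]
    - [0.6,[0,0,0.1],[0,0,-0.93]]
    - [0.6,[0,0,0],[0,0,0]]
    - [0.6,[0,0,0],[0,0,0]]

```text
time: 2.85
ee_pos: [0.5312, 0.0274, 0.1579]
tcp_rot: [-180.0, 0.0, 68.4]
wrist_force: [-0.6, -0.3, -0.5]
opening: 0.0511
```

```bash
python3 go.py .5316 .0285 .15 68.5; python3 - <<'E'
from h import *
for n in("side","top"):
    cv2.imwrite(f"pics/{n}1.png",viewer.camera(n))
    print(proj(n,bot.get_obs()['ee_pos']))
crop(cv2.imread('pics/side1.png'),220,130,400,290,4,'pics/e.png')
crop(cv2.imread('pics/top1.png'),140,170,340,330,4,'pics/f.png')
E
```

```text
t 2.85 pos [0.5312 0.0274 0.1579] rot [-179.99    0.     68.4 ] shift units [ 0.02 -0.    0.13] turn z -0.02 open 0.0511 F [-0.6 -0.3 -0.5]
[296.49735882 193.62154903]
[258.38901593 264.22429055]
```

View pics/e.png

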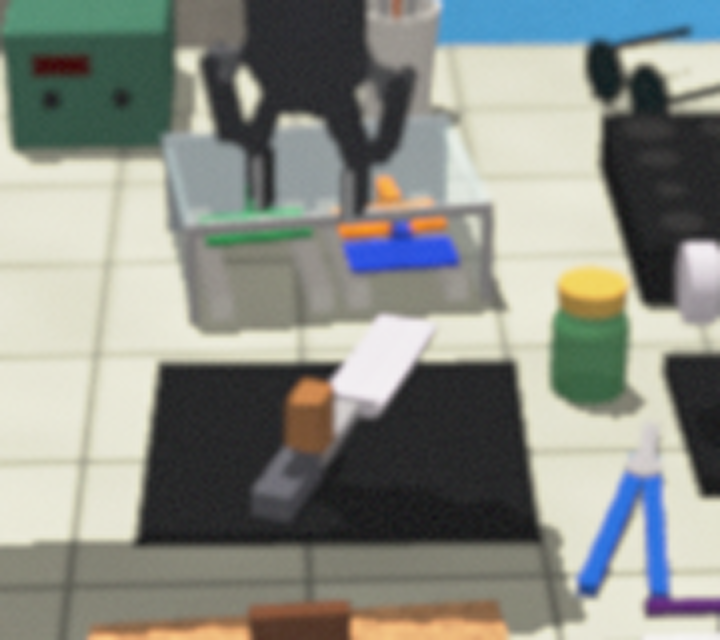

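View pics/f.png

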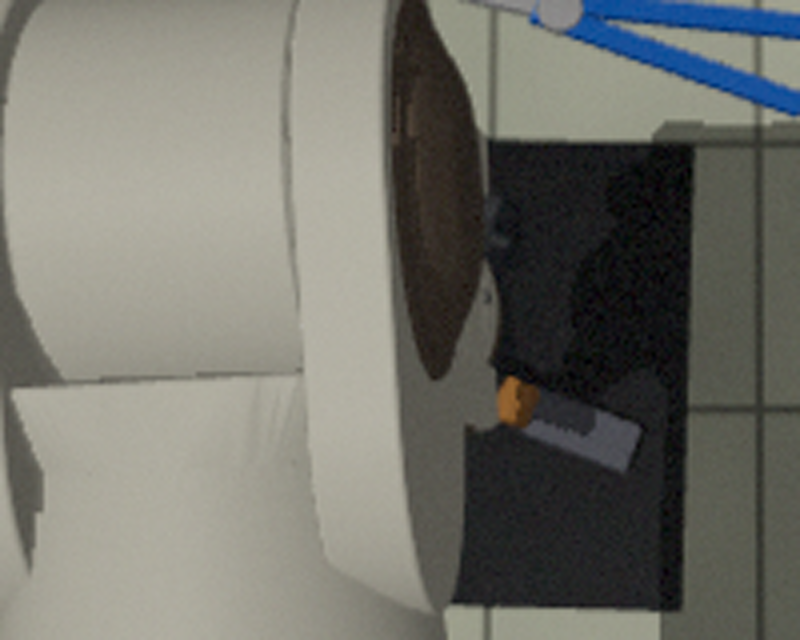

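```bash
python3 - <<'E'
from h import *
crop(cv2.imread('pics/side1.png'),260,130,340,210,9,'pics/g.png')
p=np.array([.5312,.0274,.1579])
for dz in(0,.013,.019,.03):print(dz,(proj('side',p+[0,0,dz])-[260,130])*9)
g=np.array([.5316,.0285,.055]);print(proj('side',g),proj('top',g))
E
```

```text
0 [328.3336001  572.82636164]
0.013 [327.78307547 531.42897327]
0.019 [327.52798317 512.20304086]
0.03 [327.05867124 476.75834979]
[297.09699967 228.49439233] [264.40643838 268.39501292]
```

View pics/g.png

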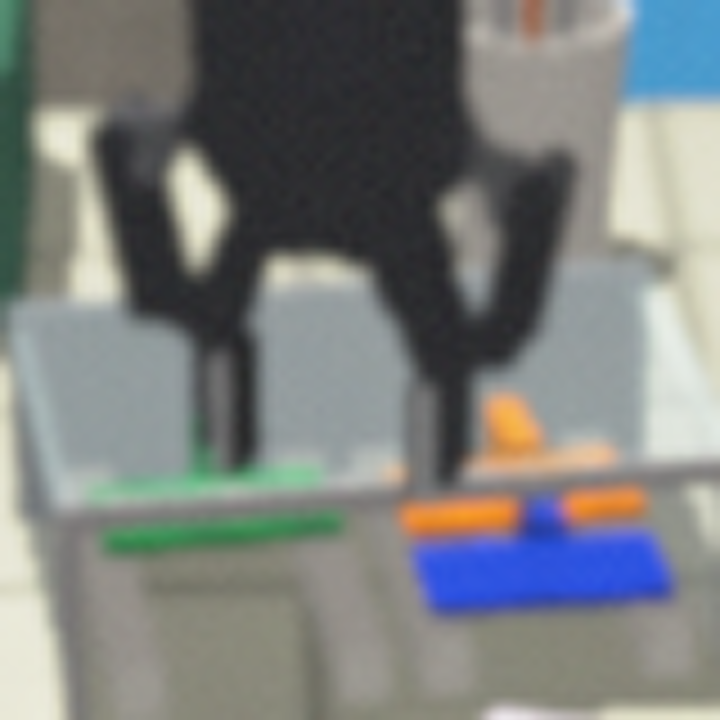

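```bash
python3 - <<'E'
from h import *
p=np.array([.2226,-.5027,.2052]);c=cv2.imread('pics/side0.png')
q=proj('side',p);print(q)
x0,y0=int(q[0])-50,int(q[1])-60
crop(c,x0,y0,x0+100,y0+100,7,'pics/k.png')
for dz in(0,.013,.03):print((proj('side',p+[0,0,dz])-[x0,y0])*7)
E
```

```text
[124.58263123 307.71959433]
[354.07841858 425.03716033]
[345.23407315 382.91201984]
[333.53554929 326.94086454]
```

View pics/k.png

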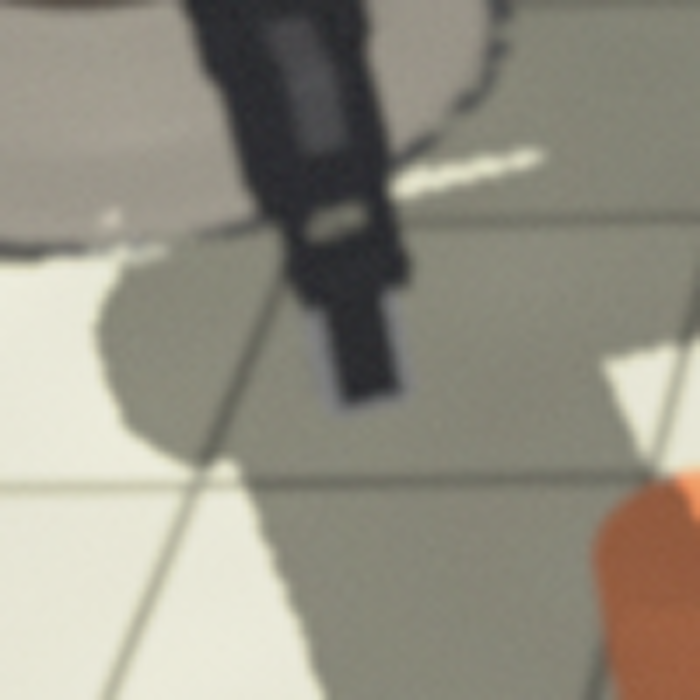

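```bash
python3 - <<'E'
from h import *
print(bot.grip_depth,[a for a in dir(bot) if a[0]!='_'])
E
python3 go.py .5316 .0285 .06 68.5
```

```text
0.0187 ['PlanningError', 'get_obs', 'grip_depth', 'job_done']
t 2.95 pos [0.5313 0.0274 0.158 ] rot [ 1.7999e+02 -1.0000e-02  6.8440e+01] shift units [ 0.02 -0.    1.63] turn z -0.01 open 0.0512 F [-0.1  0.5 -0.1]
```

Emit:
arm_command:
  motion:
    - [0.6,[0.05,0,0.5],[0,0,0]]
    - [0.6,[0,0,0.5],[0,0,0]]
    - [0.6,[0,0,0.4],[0,0,0]]
    - [0.6,[0,0,0.22],[0,0,0]]
    - [0.6,[0,0,0],[0,0,0]]

```text
time: 3.58
ee_pos: [0.5319, 0.0302, 0.0602]
tcp_rot: [-179.9, 0.0, 68.5]
wrist_force: [-1.1, -0.6, 0.4]
opening: 0.0513
```

```bash
python3 go.py .5316 .0285 .02 68.5;  python3 - <<'E'
from h import *
cv2.imwrite(f"pics/side2.png",viewer.camera('side'))
p=bot.get_obs()['ee_pos']
for dz in(0,.013,.03):print((proj('side',p+[0,0,dz])-[250,170])*8)
crop(cv2.imread('pics/side2.png'),250,170,350,260,8,'pics/l.png')
E
```

```text
t 3.58 pos [0.5319 0.0302 0.0602] rot [-1.7995e+02  2.0000e-02  6.8500e+01] shift units [-0.03  0.    0.67] turn z -0.0 open 0.0513 F [-1.1 -0.6  0.4]
[379.09755017 449.26666641]
[378.64479204 414.77210959]
[378.04884558 369.21801771]
```

View pics/l.png

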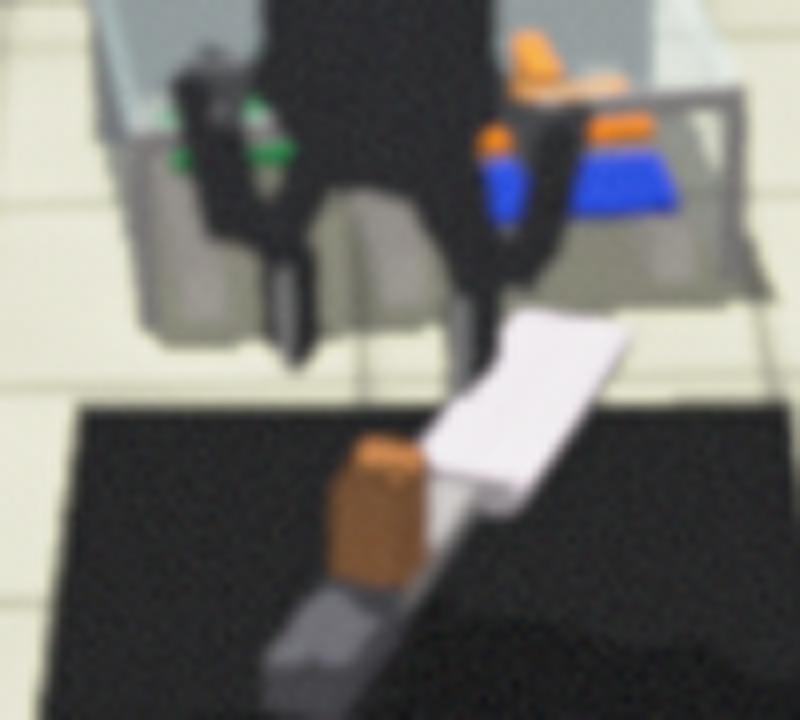

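Emit:
arm_command:
  motion:
    - [0.6,[-0.03,0,0.3],[0,0,0]]
    - [0.6,[0,0,0.3],[0,0,0]]
    - [0.6,[0,0,0],[0,0,0]]

```text
time: 4.0
ee_pos: [0.5303, 0.0284, 0.0225]
tcp_rot: [-179.8, 0.1, 68.5]
wrist_force: [0.2, 0.9, 0.4]
opening: 0.0514
```

```bash
python3 go.py .5316 .0285 .02 68.5;  python3 - <<'E'
from h import *
cv2.imwrite(f"pics/side3.png",viewer.camera('side'))
cv2.imwrite(f"pics/top3.png",viewer.camera('top'))
p=bot.get_obs()['ee_pos']
for dz in(0,.013,.03):print((proj('side',p+[0,0,dz])-[250,170])*8)
print(proj('top',p))
crop(cv2.imread('pics/side3.png'),250,170,350,260,8,'pics/l2.png')
crop(cv2.imread('pics/top3.png'),180,180,330,330,5,'pics/l3.png')
E
```

```text
t 4.0 pos [0.5303 0.0284 0.0225] rot [-1.7983e+02  8.0000e-02  6.8520e+01] shift units [0.01 0.02 0.04] turn z 0.0 open 0.0514 F [0.2 0.9 0.4]
[377.30187649 547.90090624]
[376.84275247 514.20630187]
[376.23835451 469.70839378]
[266.12472991 269.60514389]
```

View pics/l2.png

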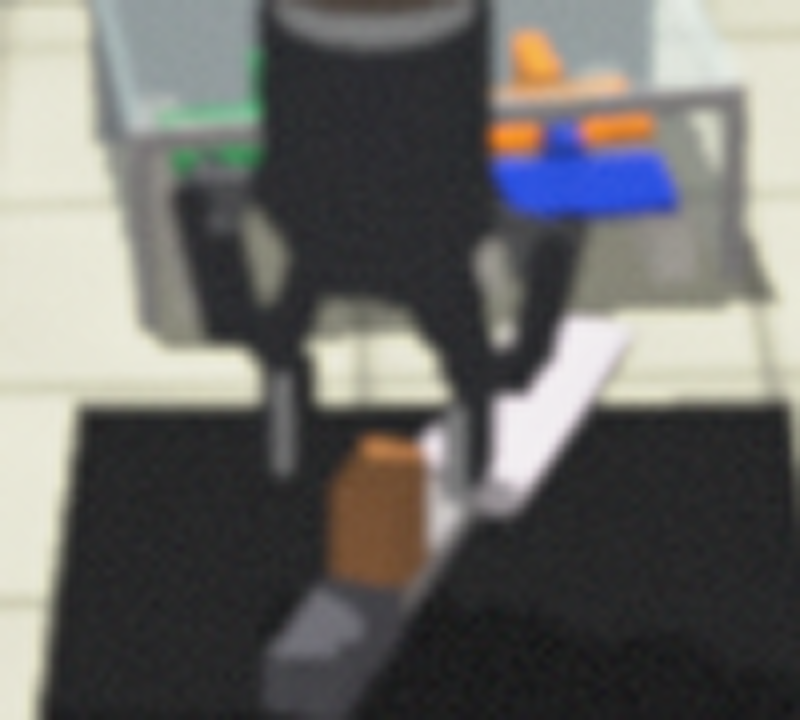

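View pics/l3.png

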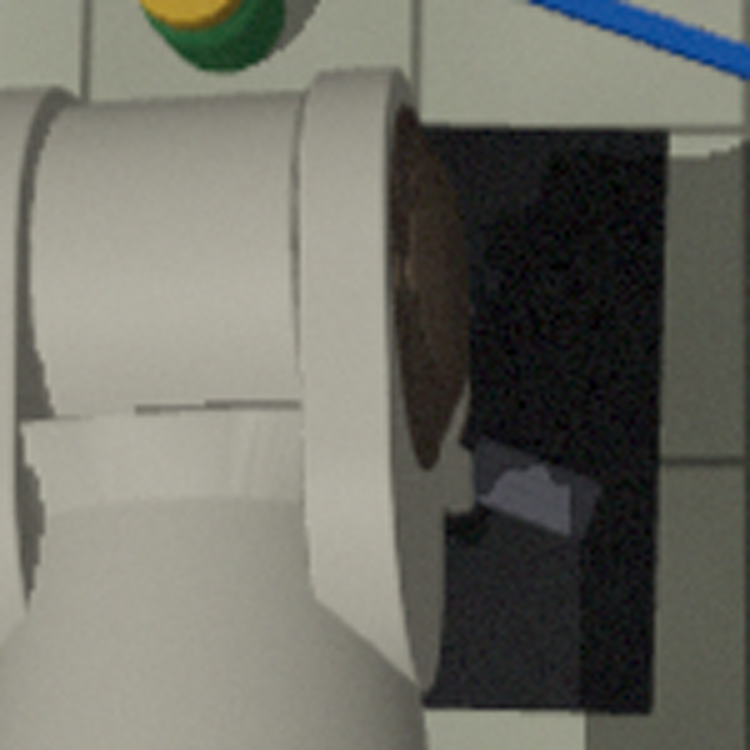

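Emit:
arm_command:
  motion:
    - [0.4,[0,0,0],[0,0,0]]
    - [0.2,[0,0,0],[0,0,0]]
    - [0,[0,0,0],[0,0,0]]
    - [0,[0,0,0],[0,0,0]]
    - [0,[0,0,0],[0,0,0]]
  newtons: 25

```text
time: 4.72
ee_pos: [0.5319, 0.0286, 0.0252]
tcp_rot: [180.0, -0.0, 68.5]
wrist_force: [-1.5, 0.9, 6.0]
opening: 0.0209
```

```bash
python3 go.py .5316 .0285 .02 68.5;  python3 - <<'E'
from h import *
cv2.imwrite(f"pics/side4.png",viewer.camera('side'))
crop(cv2.imread('pics/side4.png'),250,170,350,260,8,'pics/l4.png')
E
```

```text
t 4.72 pos [0.5319 0.0286 0.0252] rot [ 1.7996e+02 -2.0000e-02  6.8520e+01] shift units [-0.   -0.    0.09] turn z 0.0 open 0.0209 F [-1.5  0.9  6. ]
```

View pics/l4.png

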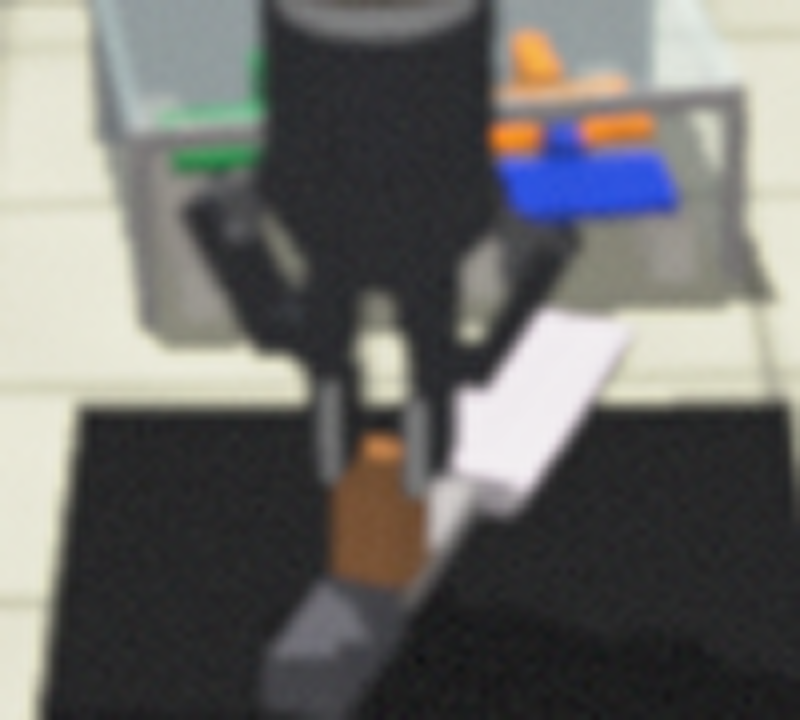

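Emit:
arm_command:
  motion:
    - [0.5,[0,0,0],[0,0,0]]
    - [0.5,[0,0,0.1],[0,0,0]]
    - [0.5,[0,0,0.1],[0,0,0]]
    - [0.5,[0,0,0],[0,0,0]]

```text
time: 5.28
ee_pos: [0.531, 0.0285, 0.0116]
tcp_rot: [-179.9, 0.0, 68.5]
wrist_force: [-0.2, 0.0, -0.7]
opening: 0.043
```

```bash
python3 go.py .5316 .0285 .012 68.5;  python3 - <<'E'
from h import *
cv2.imwrite(f"pics/side5.png",viewer.camera('side'))
crop(cv2.imread('pics/side5.png'),250,170,350,260,8,'pics/l5.png')
E
```

```text
t 5.28 pos [0.531  0.0285 0.0116] rot [-1.7992e+02  4.0000e-02  6.8520e+01] shift units [ 0.    0.01 -0.01] turn z 0.0 open 0.043 F [-0.2  0.  -0.7]
```

View pics/l5.png

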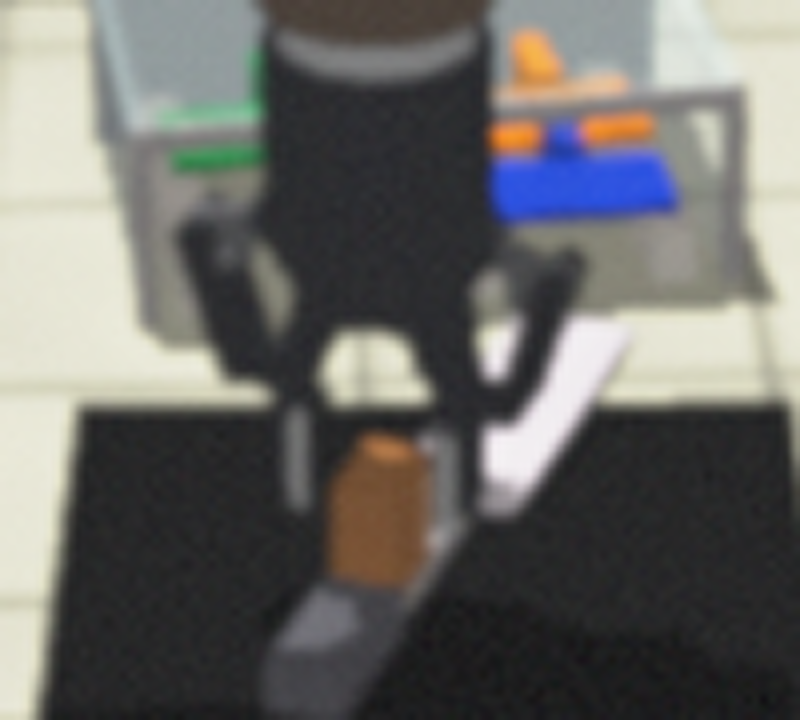

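Emit:
arm_command:
  motion:
    - [0.3,[0,0,0.05],[0,0,0]]
    - [0,[0,0,0],[0,0,0]]
    - [0,[0,0,0],[0,0,0]]
    - [0,[0,0,0],[0,0,0]]
    - [0,[0,0,0],[0,0,0]]
  newtons: 90

```text
time: 5.95
ee_pos: [0.5316, 0.0285, 0.0095]
tcp_rot: [-180.0, -0.0, 68.5]
wrist_force: [-1.0, 0.4, -1.1]
opening: 0.0203
```

Emit:
arm_command:
  motion:
    - [0,[0,0,-0.25],[0,0,0]]
    - [0,[0,0,-0.25],[0,0,0]]
    - [0,[0,0,-0.25],[0,0,0]]
    - [0,[0,0,-0.25],[0,0,0]]
    - [0,[0,0,0],[0,0,0]]

```text
time: 6.58
ee_pos: [0.5325, 0.0285, 0.0713]
tcp_rot: [179.9, -0.1, 68.5]
wrist_force: [-0.3, 0.5, -2.3]
opening: 0.0204
```

```bash
python3 go.py .5316 .0285 .012 68.5;  python3 - <<'E'
from h import *
cv2.imwrite(f"pics/side6.png",viewer.camera('side'))
crop(cv2.imread('pics/side6.png'),250,170,350,260,8,'pics/l6.png')
E
```

```text
t 6.58 pos [0.5325 0.0285 0.0713] rot [ 1.7987e+02 -6.0000e-02  6.8520e+01] shift units [-0.01 -0.01  0.99] turn z 0.0 open 0.0204 F [-0.3  0.5 -2.3]
```

View pics/l6.png

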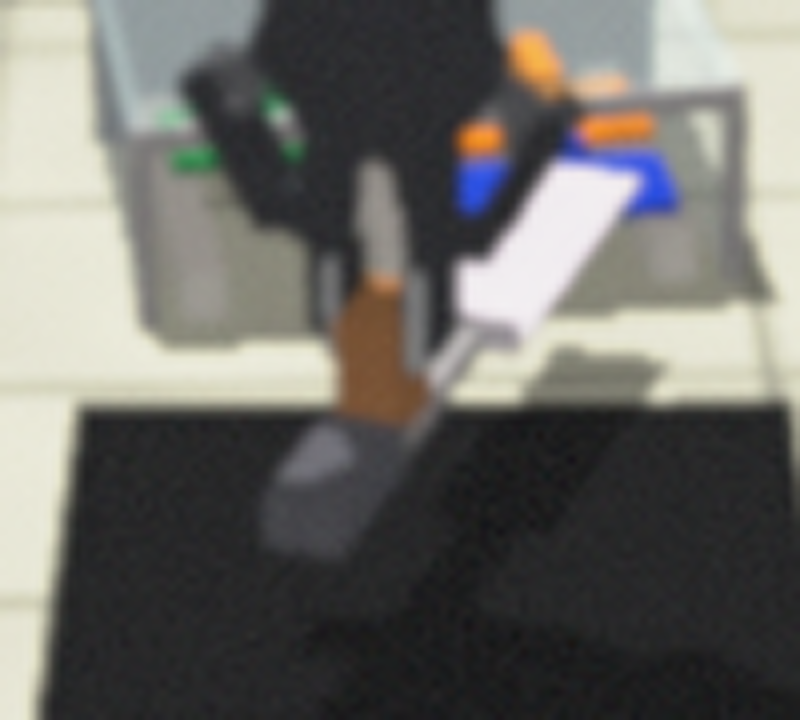

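```bash
python3 go.py .542 .003 .0713 97.9
```

```text
t 6.62 pos [0.5321 0.0285 0.0702] rot [ 1.7994e+02 -3.0000e-02  6.8520e+01] shift units [-0.33  0.31 -0.02] turn z -4.9 open 0.0199 F [ 0.1 -0.1 -3.2]
```

Emit:
arm_command:
  motion:
    - [0,[-0.16,0.15,0],[0,0,0]]
    - [0,[-0.17,0.16,0],[0,0,0]]
    - [0,[0,0,0],[0,0,-0.8]]
    - [0,[0,0,0],[0,0,-0.8]]
    - [0,[0,0,0],[0,0,-0.8]]
    - [0,[0,0,0],[0,0,-0.8]]
    - [0,[0,0,0],[0,0,-0.8]]
    - [0,[0,0,0],[0,0,-0.9]]
    - [0,[0,0,0],[0,0,0]]

```text
time: 7.75
ee_pos: [0.5417, 0.0024, 0.0691]
tcp_rot: [-180.0, 0.0, 97.8]
wrist_force: [-0.3, 0.6, -3.0]
opening: 0.0203
```

```bash
python3 go.py .542 .003 .0713 97.9;  python3 - <<'E'
from h import *
cv2.imwrite(f"pics/top7.png",viewer.camera('top'))
crop(cv2.imread('pics/top7.png'),60,180,260,330,4,'pics/l7.png')
E
```

```text
t 7.75 pos [0.5417 0.0024 0.0691] rot [-179.96    0.     97.84] shift units [ 0.01  0.01 -0.04] turn z -0.01 open 0.0203 F [-0.3  0.6 -3. ]
```

View pics/l7.png

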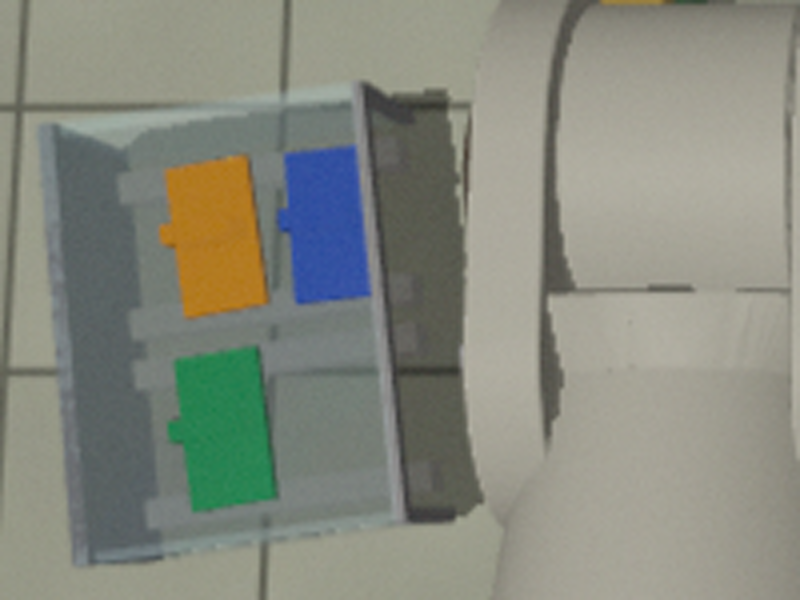

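Emit:
arm_command:
  motion:
    - [0,[0,0,0.25],[0,0,0]]
    - [0,[0,0,0.25],[0,0,0]]
    - [0,[0,0,0.25],[0,0,0]]
    - [0,[0,0,0.12],[0,0,0]]
    - [0,[0,0,0],[0,0,0]]

```text
time: 8.43
ee_pos: [0.5412, 0.0033, 0.0166]
tcp_rot: [-179.9, -0.0, 97.9]
wrist_force: [0.0, -0.1, -2.2]
opening: 0.0204
```

```bash
python3 go.py .542 .003 .0155 97.9;  python3 - <<'E'
from h import *
from m import cr
for q in cr([(430,405),(410,218)],60,180,4): print(pt('top',*q,.02))
cv2.imwrite(f"pics/side7.png",viewer.camera('side'))
crop(cv2.imread('pics/side7.png'),250,150,350,250,8,'pics/l8.png')
E
```

```text
t 8.43 pos [0.5412 0.0033 0.0166] rot [-1.7993e+02 -1.0000e-02  9.7920e+01] shift units [-0.01  0.01  0.02] turn z 0.0 open 0.0204 F [ 0.  -0.1 -2.2]
[0.5077 0.2444 0.02  ]
[0.6106 0.2588 0.02  ]
```

View pics/l8.png

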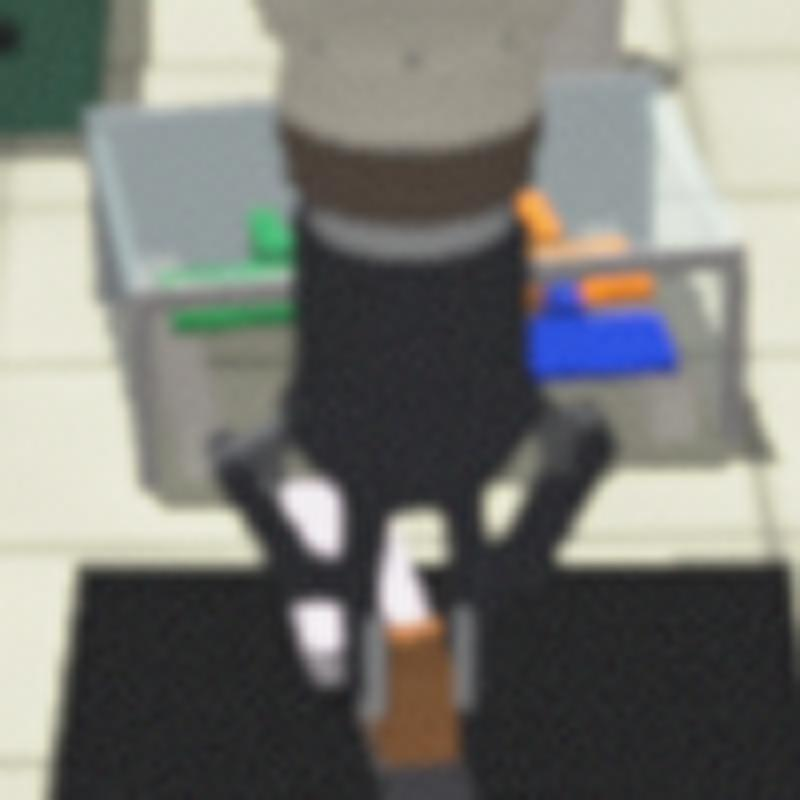

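```bash
python3 - <<'E'
from h import *
d=np.array([-.1378,.9905,0]);l=np.array([-.9905,-.1378,0]);o=np.array([.5412,.0033,.010])
for a,b,z in((.21,.022,.003),(.07,.022,.017),(.21,-.022,.003),(-.017,-.011,.052),(-.017,.011,.052)): print(a,b,(proj('side',o+d*a+l*b+[0,0,z])-[250,150]+.5)*8)
E
```

```text
0.21 0.022 [260.46334039 492.4564374 ]
0.07 0.022 [315.25481843 645.22563939]
0.21 -0.022 [378.65905477 482.53576918]
-0.017 -0.011 [453.89028061 673.65611437]
-0.017 0.011 [386.49592286 679.7301361 ]
```

```bash
python3 - <<'E'
from h import *
def f(o,yaw,off):
    a=np.radians(yaw);d=np.array([np.cos(a),np.sin(a),0]);l=np.array([-d[1],d[0],0]);o=np.array(o)
    for a,b,z in((.21,.022,.003),(.21,-.022,.003),(.07,.022,.003),(.07,-.022,.003),(-.017,-.011,.052),(-.017,.011,.052),(.017,-.011,.052),(.017,.011,.052),(-.017,-.011,.018),(-.075,-.013,.018)): print(a,b,z,((proj('side',o+d*a+l*b+[0,0,z])-off+.5)*8).round())
f((.5316,.0285,.003),68.5,[250,170]);print();f((.5412,.0033,.010),97.9,[250,150])
crop(cv2.imread('pics/side7.png'),270,200,330,260,12,'pics/l9.png')
E
```

```text
0.21 0.022 0.003 [523. 314.]
0.21 -0.022 0.003 [635. 333.]
0.07 0.022 0.003 [393. 490.]
0.07 -0.022 0.003 [512. 511.]
-0.017 -0.011 0.052 [394. 502.]
-0.017 0.011 0.052 [331. 491.]
0.017 -0.011 0.052 [430. 454.]
0.017 0.011 0.052 [368. 443.]
-0.017 -0.011 0.018 [395. 591.]
-0.075 -0.013 0.018 [339. 680.]

0.21 0.022 0.003 [261. 492.]
0.21 -0.022 0.003 [379. 483.]
0.07 0.022 0.003 [316. 681.]
0.07 -0.022 0.003 [443. 669.]
-0.017 -0.011 0.052 [454. 674.]
-0.017 0.011 0.052 [386. 680.]
0.017 -0.011 0.052 [436. 623.]
0.017 0.011 0.052 [370. 628.]
-0.017 -0.011 0.018 [454. 764.]
-0.075 -0.013 0.018 [492. 857.]
```

View pics/l9.png

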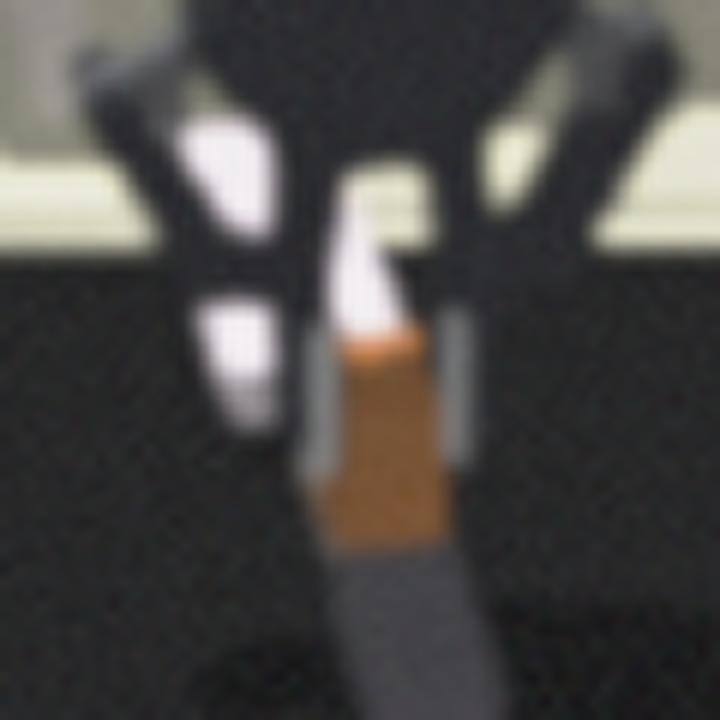

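Emit:
arm_command:
  motion:
    - [0,[0.22,0,0],[0,0,0]]
    - [0,[0.22,0,0],[0,0,0]]
    - [0,[0.22,0,0],[0,0,0]]
    - [0,[0.22,0,0],[0,0,0]]
    - [0,[0.22,0,0],[0,0,0]]
    - [0,[0.22,0,0],[0,0,0]]
    - [0,[0.22,0,0],[0,0,0]]
    - [0,[0.22,0,0],[0,0,0]]
    - [0,[0.22,0,0],[0,0,0]]
    - [0,[0.22,0,0],[0,0,0]]

```text
time: 9.72
ee_pos: [0.5234, 0.1349, 0.0174]
tcp_rot: [-180.0, -0.0, 97.9]
wrist_force: [0.6, 0.3, -2.9]
opening: 0.02
```

```bash
python3 go.py .517 .177 .0155 97.9;  python3 - <<'E'
from h import *
cv2.imwrite(f"pics/side8.png",viewer.camera('side'))
cv2.imwrite(f"pics/top8.png",viewer.camera('top'))
crop(cv2.imread('pics/side8.png'),250,140,350,240,7,'pics/l8.png')
crop(cv2.imread('pics/top8.png'),60,190,180,330,5,'pics/l9.png')
E
```

```text
t 9.72 pos [0.5234 0.1349 0.0174] rot [-180.     -0.     97.92] shift units [ 0.71 -0.01  0.03] turn z 0.0 open 0.02 F [ 0.6  0.3 -2.9]
```

View pics/l8.png

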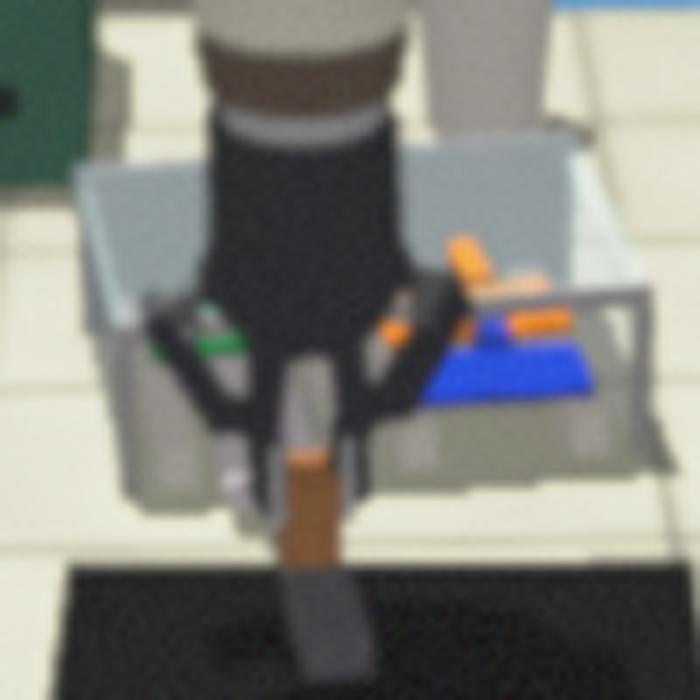

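View pics/l9.png

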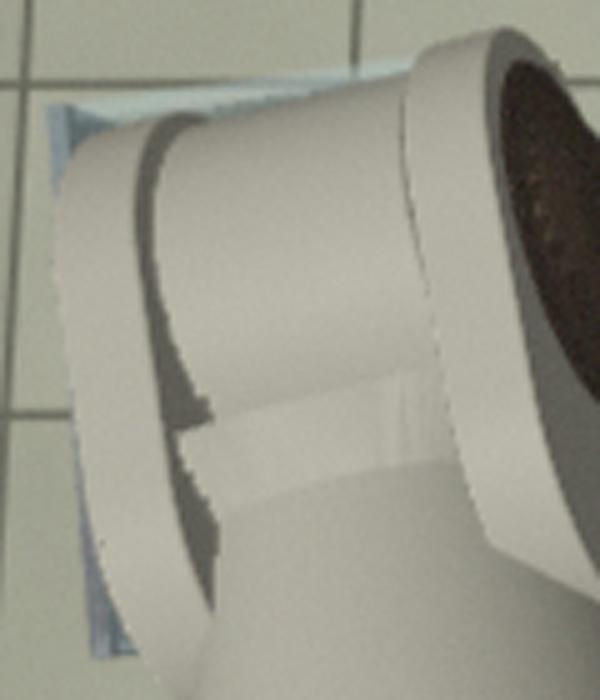

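Emit:
arm_command:
  motion:
    - [0,[0.18,0,0],[0,0,0]]
    - [0,[0.18,0,0],[0,0,0]]
    - [0,[0.18,0,0],[0,0,0]]
    - [0,[0.16,0,0],[0,0,0]]
    - [0,[0,0,0],[0,0,0]]
    - [0,[0,0,-0.06],[0,0,0]]
    - [0,[0,0,-0.06],[0,0,0]]
    - [0,[0,0,-0.06],[0,0,0]]
    - [0,[0,0,-0.06],[0,0,0]]
    - [0,[0,0,-0.03],[0,0,0]]
    - [0,[0,0,0],[0,0,0]]
    - [0,[0,0,0],[0,0,0]]

```text
time: 11.32
ee_pos: [0.5176, 0.1756, 0.0334]
tcp_rot: [-180.0, 0.0, 97.9]
wrist_force: [-0.4, -0.1, -4.3]
opening: 0.02
```

```bash
python3 go.py .517 .177 .0335 97.9;  python3 - <<'E'
from h import *
cv2.imwrite(f"pics/side9.png",viewer.camera('side'))
crop(cv2.imread('pics/side9.png'),250,140,350,240,7,'pics/l8.png')
E
```

```text
t 11.32 pos [0.5176 0.1756 0.0334] rot [-179.99    0.     97.92] shift units [ 0.02 -0.01 -0.  ] turn z 0.0 open 0.02 F [-0.4 -0.1 -4.3]
```

View pics/l8.png

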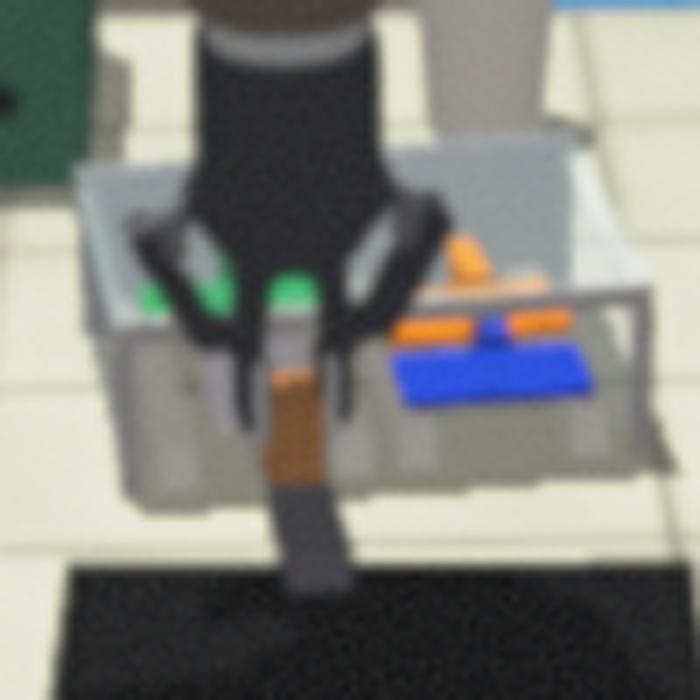

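Emit:
arm_command:
  motion:
    - [0,[-0.1,0,0],[0,0,0]]
    - [0,[-0.18,0,0],[0,0,0]]
    - [0,[-0.25,0,0],[0,0,0]]
    - [0,[-0.3,0,0],[0,0,0]]
    - [0,[-0.3,0,0],[0,0,0]]
    - [0,[-0.3,0,0],[0,0,0]]
    - [0,[-0.3,0,0],[0,0,0]]
    - [0,[-0.3,0,0],[0,0,0]]
    - [0,[-0.3,0,0],[0,0,0]]
    - [0,[-0.3,0,0],[0,0,0]]
    - [0,[-0.25,0,0],[0,0,0]]
    - [0,[-0.15,0,0],[0,0,0]]

```text
time: 12.88
ee_pos: [0.5429, -0.0055, 0.0336]
tcp_rot: [180.0, 0.0, 97.9]
wrist_force: [-0.7, -0.1, -4.0]
opening: 0.0201
```

```bash
python3 go.py .542 .003 .0095 97.9;  python3 - <<'E'
from h import *
cv2.imwrite(f"pics/side10.png",viewer.camera('side'))
crop(cv2.imread('pics/side10.png'),230,140,350,260,6,'pics/l8.png')
E
```

```text
t 12.88 pos [ 0.5429 -0.0055  0.0336] rot [180.     0.    97.89] shift units [0.14 0.   0.4 ] turn z -0.0 open 0.0201 F [-0.7 -0.1 -4. ]
```

View pics/l8.png

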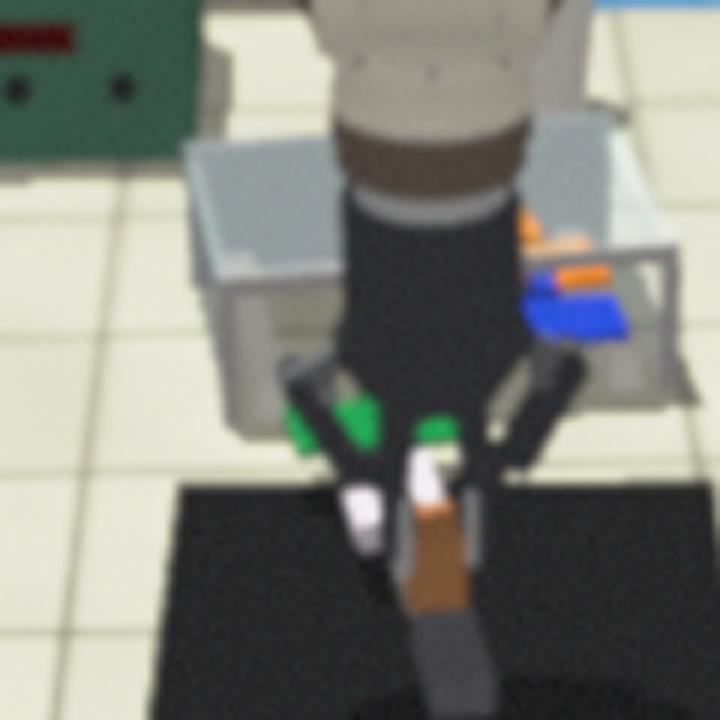

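Emit:
arm_command:
  motion:
    - [0,[-0.12,0,0],[0,0,0]]
    - [0,[-0.1,0,0.06],[0,0,0]]
    - [0,[0,0,0.1],[0,0,0]]
    - [0,[0,0,0.1],[0,0,0]]
    - [0,[0,0,0.07],[0,0,0]]
    - [0,[0,0,0.04],[0,0,0]]
    - [0,[0,0,0.02],[0,0,0]]
    - [0,[0,0,0],[0,0,0]]

```text
time: 13.92
ee_pos: [0.5446, -0.0175, 0.0102]
tcp_rot: [180.0, 0.0, 97.9]
wrist_force: [-0.1, -0.7, -2.8]
opening: 0.02
```

Emit:
arm_command:
  motion:
    - [0.15,[0,0,0],[0,0,0]]
    - [0.35,[0,0,0],[0,0,0]]
    - [0.5,[0,0,0],[0,0,0]]
    - [0.55,[0,0,0],[0,0,0]]
    - [0.55,[0,0,-0.3],[0,0,0]]
    - [0.55,[0,0,-0.6],[0,0,0]]
    - [0.55,[0,0,-0.8],[0,0,0]]
    - [0.55,[0,0,0],[0,0,0]]

```text
time: 14.92
ee_pos: [0.5468, -0.0176, 0.1177]
tcp_rot: [179.6, 0.1, 97.9]
wrist_force: [0.4, -0.2, -0.4]
opening: 0.047
```

```bash
python3 go.py .542 .003 .0095 97.9;  python3 - <<'E'
from h import *
cv2.imwrite(f"pics/side10.png",viewer.camera('side'))
crop(cv2.imread('pics/side10.png'),230,140,350,260,6,'pics/l8.png')
E
```

```text
t 14.93 pos [ 0.5468 -0.0176  0.1177] rot [1.7957e+02 7.0000e-02 9.7920e+01] shift units [ 0.35 -0.03  1.8 ] turn z 0.0 open 0.047 F [ 0.4 -0.2 -0.4]
```

View pics/l8.png

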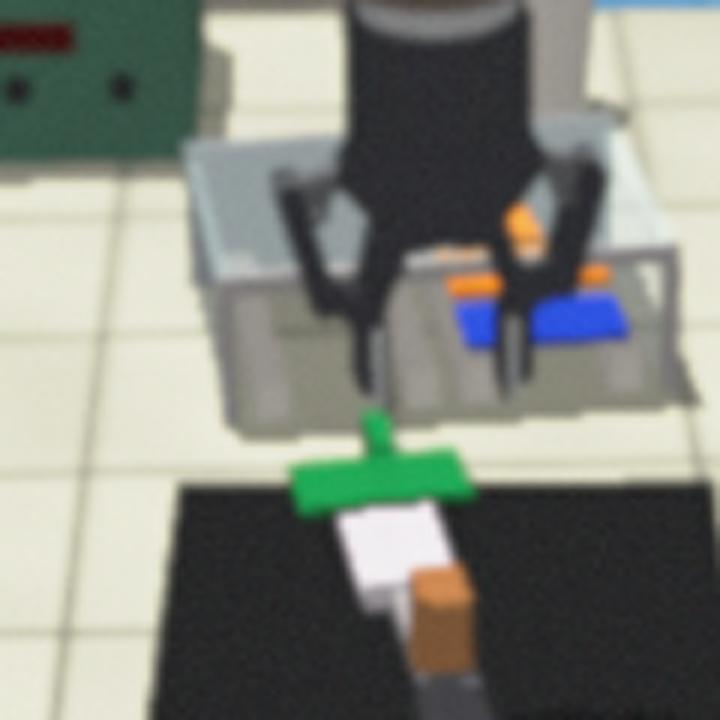

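```bash
python3 - <<'E'
from h import *
from m import cr
im=cv2.imread('pics/side10.png');
P=[pt('side',*q,z) for q,z in zip(cr([(290,466),(460,450),(472,484),(299,497)],230,140,6),[.012]*4)]
P=np.array(P);print(P[:,:2],P.mean(0))
q=cr([(377,412)],230,140,6)[0];print(pt('side',*q,.038))
print((proj('side',[.5221,.160,.012])-[230,140])*6,(proj('side',[.5221,.160,.038])-[230,140])*6)
h=cv2.cvtColor(im,cv2.COLOR_BGR2HSV);m=cv2.inRange(h,(50,120,60),(85,255,255))[190:240,250:330]
x=cv2.boundingRect(m);print(x)
crop(im,270,195,320,230,14,'pics/z.png')
E
```

```text
[[0.4786 0.1724]
 [0.5609 0.1854]
 [0.5655 0.1509]
 [0.4831 0.1414]] [0.522  0.1625 0.012 ]
[0.5209 0.177  0.038 ]
[378.2841 474.0611] [377.4564 426.0044]
(28, 19, 32, 18)
```

View pics/z.png

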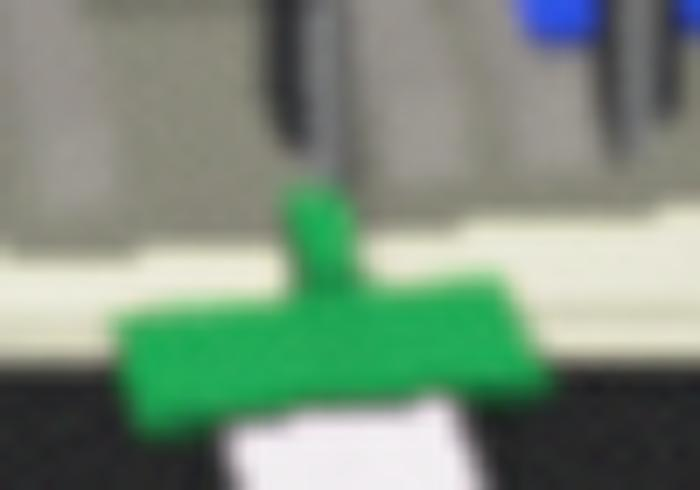

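```bash
python3 go.py .522 .161 .03 98.2
```

```text
t 14.97 pos [ 0.5459 -0.0176  0.1152] rot [1.7974e+02 4.0000e-02 9.7920e+01] shift units [3.   0.02 1.42] turn z -0.05 open 0.0471 F [ 0.8 -0.2 -1.7]
```

Emit:
arm_command:
  motion:
    - [0.55,[0.5,0,0],[0,0,0]]
    - [0.55,[0.5,0,0],[0,0,0]]
    - [0.55,[0.5,0,0],[0,0,0]]
    - [0.55,[0.5,0,0.2],[0,0,0]]
    - [0.55,[0.5,0.02,0.3],[0,0,0]]
    - [0.55,[0.5,0,0.3],[0,0,0]]
    - [0.55,[0,0,0.3],[0,0,0]]
    - [0.55,[0,0,0.3],[0,0,0]]
    - [0.55,[0,0,0],[0,0,0]]

```text
time: 16.1
ee_pos: [0.52, 0.1598, 0.0264]
tcp_rot: [-179.8, 0.0, 97.9]
wrist_force: [1.3, 0.2, -0.6]
opening: 0.047
```

```bash
python3 go.py .522 .161 .02 98.2;  python3 - <<'E'
from h import *
cv2.imwrite(f"pics/side11.png",viewer.camera('side'))
crop(cv2.imread('pics/side11.png'),250,160,330,230,9,'pics/l8.png')
E
```

```text
t 16.1 pos [0.52   0.1598 0.0264] rot [-1.7983e+02  3.0000e-02  9.7870e+01] shift units [0.02 0.04 0.11] turn z -0.06 open 0.047 F [ 1.3  0.2 -0.6]
```

View pics/l8.png

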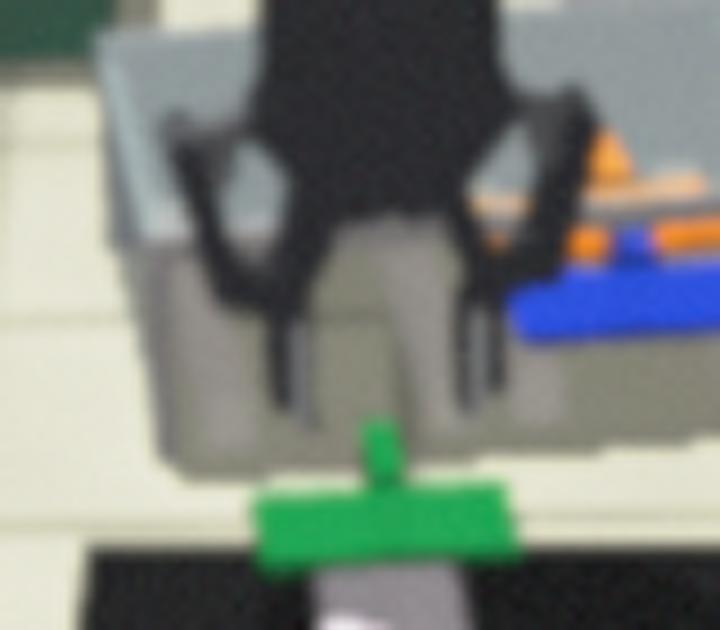

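Emit:
arm_command:
  motion:
    - [0.4,[0,0.04,0.1],[0,0,0]]
    - [0.35,[0,0,0.1],[0,0,0]]
    - [0.35,[0,0,0],[0,0,0]]
    - [0.35,[0,0,0],[0,0,0]]

```text
time: 16.65
ee_pos: [0.5234, 0.1612, 0.0163]
tcp_rot: [180.0, -0.0, 97.9]
wrist_force: [0.0, 0.4, 0.4]
opening: 0.0301
```

```bash
python3 go.py .522 .161 .003 98.2;  python3 - <<'E'
from h import *
cv2.imwrite(f"pics/side12.png",viewer.camera('side'))
crop(cv2.imread('pics/side12.png'),250,160,330,230,9,'pics/l8.png')
E
```

```text
t 16.65 pos [0.5234 0.1612 0.0163] rot [179.99  -0.    97.92] shift units [-0.   -0.02  0.22] turn z -0.05 open 0.0301 F [0.  0.4 0.4]
```

View pics/l8.png

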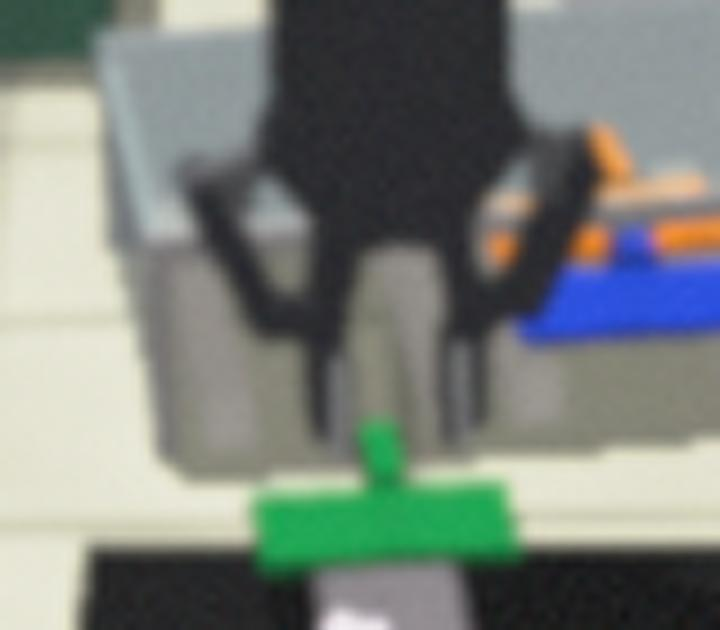

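Emit:
arm_command:
  motion:
    - [0.35,[0,-0.02,0.05],[0,0,0]]
    - [0.35,[0,0,0.05],[0,0,0]]
    - [0.35,[0,0,0],[0,0,0]]

```text
time: 17.08
ee_pos: [0.5219, 0.161, 0.0098]
tcp_rot: [-180.0, 0.0, 97.9]
wrist_force: [-0.8, -0.2, 0.4]
opening: 0.0296
```

Emit:
arm_command:
  motion:
    - [0.35,[0,0,0.05],[0,0,0]]
    - [0.35,[0,0,0.05],[0,0,0]]
    - [0.35,[0,0,0],[0,0,0]]

```text
time: 17.45
ee_pos: [0.5219, 0.161, 0.0038]
tcp_rot: [-180.0, 0.0, 97.9]
wrist_force: [0.2, 1.0, -0.1]
opening: 0.03
```

```bash
python3 go.py .522 .161 .003 98.2;  python3 - <<'E'
from h import *
cv2.imwrite(f"pics/side13.png",viewer.camera('side'))
crop(cv2.imread('pics/side13.png'),250,160,330,230,9,'pics/l8.png')
E
```

```text
t 17.45 pos [0.5219 0.161  0.0038] rot [-1.7997e+02  1.0000e-02  9.7920e+01] shift units [-0.    0.    0.01] turn z -0.05 open 0.03 F [ 0.2  1.  -0.1]
```

View pics/l8.png

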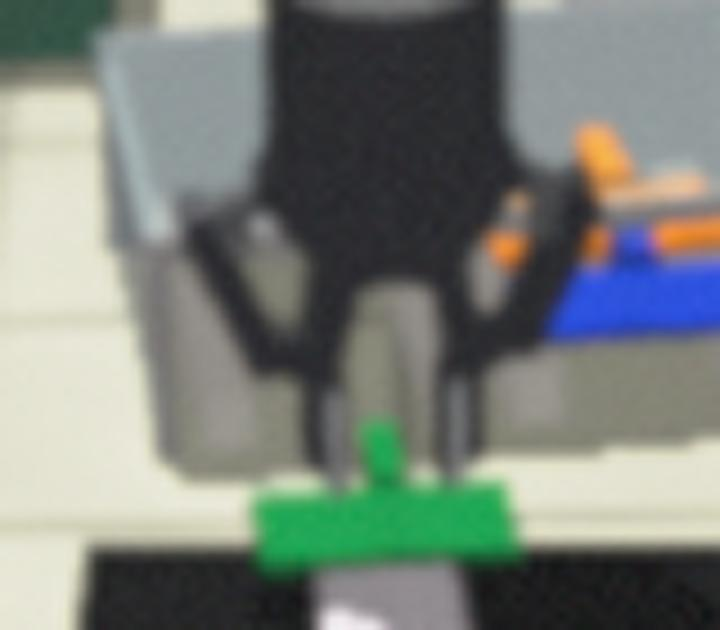

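Emit:
arm_command:
  motion:
    - [0.2,[0,0,0],[0,0,0]]
    - [0.1,[0,0,0],[0,0,0]]
    - [0,[0,0,0],[0,0,0]]
    - [0,[0,0,0],[0,0,0]]
    - [0,[0,0,0],[0,0,0]]
  newtons: 20

```text
time: 18.12
ee_pos: [0.5223, 0.1611, 0.0044]
tcp_rot: [180.0, -0.0, 97.9]
wrist_force: [-1.0, 0.0, 2.5]
opening: 0.0111
```

```bash
python3 go.py .522 .161 .003 98.2;  python3 - <<'E'
from h import *
cv2.imwrite(f"pics/side13.png",viewer.camera('side'))
crop(cv2.imread('pics/side13.png'),250,160,330,230,9,'pics/l8.png')
E
```

```text
t 18.12 pos [0.5223 0.1611 0.0044] rot [179.98  -0.    97.92] shift units [-0.   -0.    0.02] turn z -0.05 open 0.0111 F [-1.   0.   2.5]
```

View pics/l8.png

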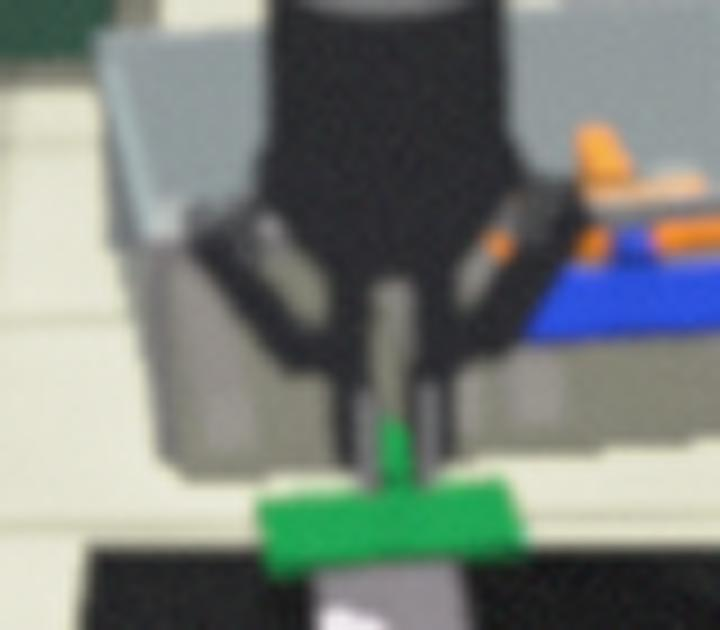

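Emit:
arm_command:
  motion:
    - [0,[0,0,0],[0,0,0]]
    - [0,[0,0,0],[0,0,0]]
    - [0,[0,0,-0.2],[0,0,0]]
    - [0,[0,0,-0.4],[0,0,0]]
    - [0,[0,0,-0.6],[0,0,0]]
    - [0,[0,0,-0.6],[0,0,0]]
    - [0,[0,0,-0.2],[0,0,0]]
    - [0,[-0.4,0,0],[0,0,0]]
    - [0,[-0.6,0,0],[0,0,0]]
    - [0,[-0.8,0,0],[0,0,0]]
  newtons: 45

```text
time: 19.42
ee_pos: [0.5366, 0.0536, 0.1231]
tcp_rot: [-179.9, -0.0, 98.0]
wrist_force: [1.5, -0.2, -0.2]
opening: 0.01
```

```bash
python3 - <<'E'
from h import *
from m import cr
np.set_printoptions(precision=4,suppress=True)
for a,b in (((405,283),(600,256)),((430,414),(622,388)),((452,548),(645,521))):
    q=[pt('top',*x,.018) for x in cr([a,b],335,200,5)];print(q[0],q[1],(q[0]+q[1])/2,np.linalg.norm(q[0]-q[1]))
c=np.array([.5082,-.3434]);a=np.radians(7.56);x=np.array([np.cos(a),np.sin(a)])
for k in(-87,-58,-29,0,29,58,87):print(k,c+x*k/1000)
E
python3 go.py .5944 -.332 .13 7.56
```

```text
[ 0.5603 -0.2964  0.018 ] [ 0.5719 -0.3813  0.018 ] [ 0.5661 -0.3389  0.018 ] 0.08573251820013894
[ 0.5033 -0.3058  0.018 ] [ 0.5144 -0.3889  0.018 ] [ 0.5089 -0.3473  0.018 ] 0.08385115524350459
[ 0.4457 -0.3137  0.018 ] [ 0.4571 -0.3968  0.018 ] [ 0.4514 -0.3553  0.018 ] 0.08382330616842272
-87 [ 0.422  -0.3548]
-58 [ 0.4507 -0.351 ]
-29 [ 0.4795 -0.3472]
0 [ 0.5082 -0.3434]
29 [ 0.5369 -0.3396]
58 [ 0.5657 -0.3358]
87 [ 0.5944 -0.332 ]
t 19.43 pos [0.5366 0.0536 0.1231] rot [-1.7992e+02 -1.0000e-02  9.8010e+01] shift units [-6.5   0.06 -0.11] turn z 15.08 open 0.01 F [ 1.5 -0.2 -0.2]
```

Emit:
arm_command:
  motion:
    - [0,[-0.6,0,0],[0,0,0]]
    - [0,[-0.65,0,0],[0,0,0]]
    - [0,[-0.65,0,0],[0,0,0]]
    - [0,[-0.65,0,0],[0,0,0]]
    - [0,[-0.65,0,0],[0,0,0]]
    - [0,[-0.65,0,0],[0,0,0]]
    - [0,[-0.65,0,0],[0,0,0]]
    - [0,[-0.65,0,0],[0,0,0]]
    - [0,[-0.65,0,0],[0,0,0]]
    - [0,[-0.5,0,0],[0,0,0]]
    - [0,[-0.2,0,0],[0,0,0]]

```text
time: 20.8
ee_pos: [0.5903, -0.3334, 0.1225]
tcp_rot: [-179.9, -0.1, 97.8]
wrist_force: [0.4, 0.2, -1.2]
opening: 0.0103
```

Emit:
arm_command:
  motion:
    - [0,[0,0,0],[0,0,0.6]]
    - [0,[0,0,0],[0,0,1]]
    - [0,[0,0,0],[0,0,1]]
    - [0,[0,0,0],[0,0,1]]
    - [0,[0,0,0],[0,0,1]]
    - [0,[0,0,0],[0,0,1]]
    - [0,[0,0,0],[0,0,1]]
    - [0,[0,0,0],[0,0,1]]
    - [0,[0,0,0],[0,0,1]]
    - [0,[0,0,0],[0,0,1]]
    - [0,[0,0,0],[0,0,1]]
    - [0,[0,0,0],[0,0,1]]

```text
time: 22.3
ee_pos: [0.5907, -0.3312, 0.1236]
tcp_rot: [-179.9, 0.0, 28.2]
wrist_force: [-0.5, 0.4, -1.1]
opening: 0.0103
```

Emit:
arm_command:
  motion:
    - [0,[0,0,0],[0,0,1]]
    - [0,[0,0,0],[0,0,1]]
    - [0,[0,0,0],[0,0,1]]
    - [0,[0,0,0],[0,0,0.5]]
    - [0,[0,0,0],[0,0,0]]

```text
time: 22.92
ee_pos: [0.5907, -0.3313, 0.1237]
tcp_rot: [-180.0, 0.0, 7.4]
wrist_force: [0.3, -0.6, -0.7]
opening: 0.0106
```

```bash
python3 go.py .5944 -.332 .07 7.56;  python3 - <<'E'
from h import *
cv2.imwrite(f"pics/side14.png",viewer.camera('side'));cv2.imwrite(f"pics/top14.png",viewer.camera('top'))
crop(cv2.imread('pics/side14.png'),220,230,370,360,5,'pics/l8.png')
E
```

```text
t 22.93 pos [ 0.5907 -0.3313  0.1237] rot [-1.7996e+02  4.0000e-02  7.3800e+00] shift units [0.06 0.02 0.9 ] turn z -0.03 open 0.0106 F [ 0.3 -0.6 -0.7]
```

View pics/l8.png

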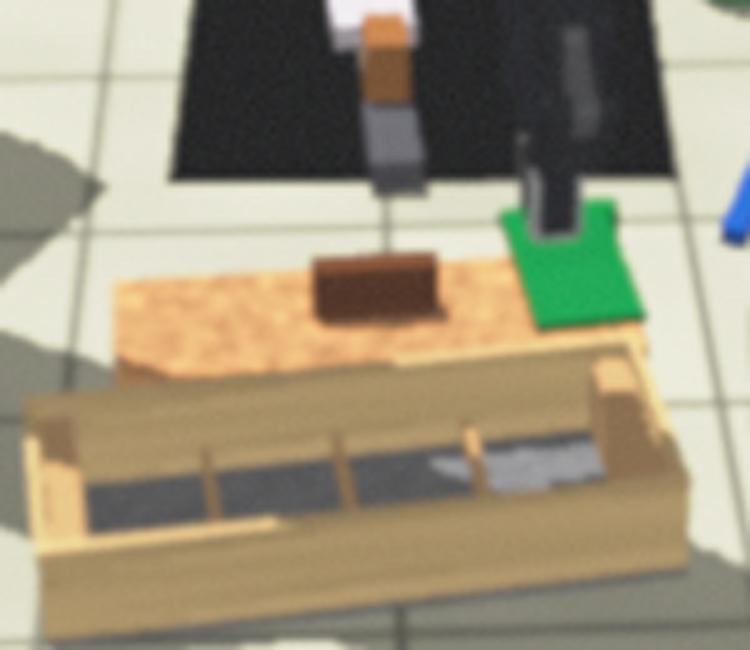

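View pics/top14.png

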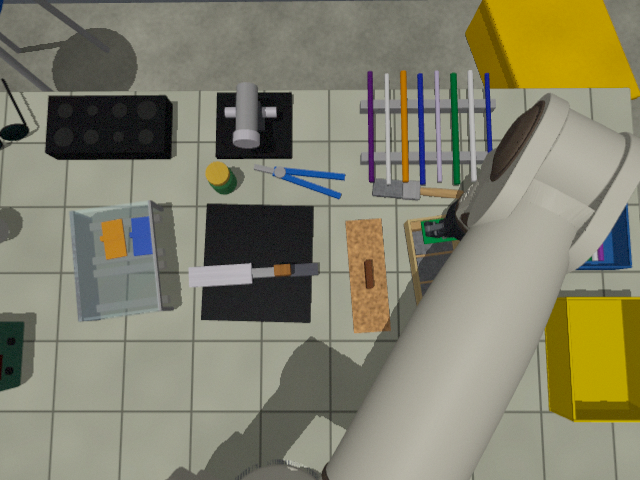

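```bash
python3 - <<'E'
from h import *
from m import cr
np.set_printoptions(precision=4,suppress=True)
for z in(.12,.132,.145):
    P=np.array([pt('side',*q,z) for q in cr([(502,212),(614,202),(643,313),(538,322)],220,230,5)]);print(z,P[:,:2].tolist(),P.mean(0),[np.linalg.norm(P[i]-P[i-1]) for i in range(4)])
im=cv2.imread('pics/top14.png');crop(im,400,210,480,280,9,'pics/z.png')
E
```

```text
0.12 [[0.5752872827235147, -0.27693230121504175], [0.6239327341454259, -0.2711639533035246], [0.6287292408023384, -0.3530609690010633], [0.5855871629021359, -0.35750603837468076]] [ 0.6034 -0.3147  0.12  ] [np.float64(0.08122939524312947), np.float64(0.048986261152182554), np.float64(0.08203735524913457), np.float64(0.0433704683774964)]
0.132 [[0.5742276520670584, -0.2948199724136189], [0.6220389450136793, -0.28915053850450434], [0.6267532025278106, -0.36964320728474187], [0.5843509128065679, -0.37401205386295144]] [ 0.6018 -0.3319  0.132 ] [np.float64(0.07983649649300634), np.float64(0.04814625856779963), np.float64(0.08063060182880052), np.float64(0.0426267638230741)]
0.145 [[0.5730797188558974, -0.31419828287874396], [0.6199873401209538, -0.3086360058055655], [0.6246124943970724, -0.3876072987587268], [0.5830116418697027, -0.3918935706419112]] [ 0.6002 -0.3506  0.145 ] [np.float64(0.07832752284703969), np.float64(0.04723625576805153), np.float64(0.07910661895677201), np.float64(0.04182108388911682)]
```

View pics/z.png

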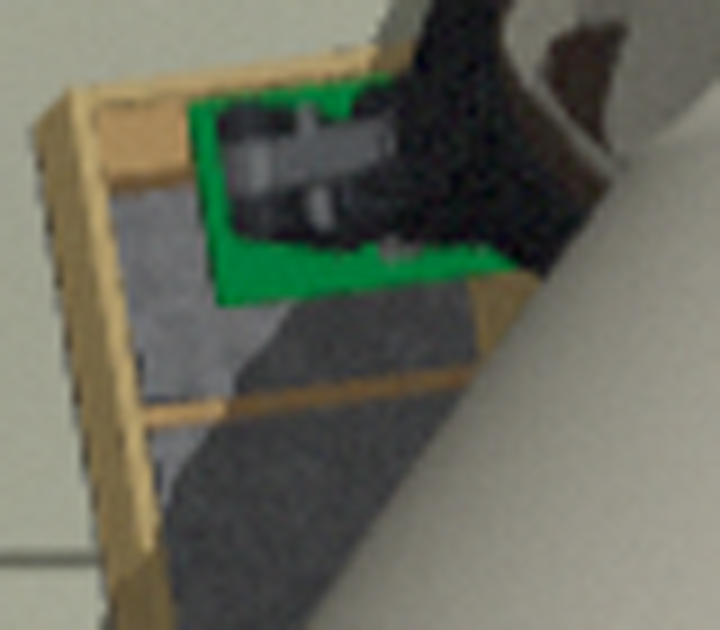

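```bash
python3 - <<'E'
from h import *
from m import cr
np.set_printoptions(precision=4,suppress=True)
S=cr([(614,202),(502,212)],220,230,5);T=cr([(190,102),(222,305)],400,210,9)
for s,t in zip(S,T): print(tri(s,t), pt('top',*t,.132))
# robot expectations
E
```

```text
(array([ 0.6203, -0.2857,  0.1293]), np.float64(0.00435805198994483)) [ 0.6176 -0.2851  0.132 ]
(array([ 0.574 , -0.2914,  0.1296]), np.float64(0.0009373949608027971)) [ 0.5732 -0.2908  0.132 ]
```

```bash
python3 - <<'E'
from h import *
for z in (.12,.13,.14,.15):
  for y in(-.331,-.345): print(z,y,(proj('side',[.5907,y,z])-[220,230]+.5)*5)
for c in((.6016,-.3297,.13),(.5907,-.3313,.13)):
  for a,b in((.023,.042),(-.023,.042),(-.023,-.042),(.023,-.042)):
    an=np.radians(7.4);x=np.array([np.cos(an),np.sin(an)]);y=np.array([-x[1],x[0]]);p=np.array(c[:2])+a*x+b*y
    print((proj('side',[*p,.131])-[220,230]+.5)*5)
E
```

```text
0.12 -0.331 [546.75555189 284.4752223 ]
0.12 -0.345 [549.02260019 304.22382647]
0.13 -0.331 [547.15518379 264.58125166]
0.13 -0.345 [549.43710394 284.22175604]
0.14 -0.331 [547.55745723 244.51056127]
0.14 -0.345 [549.85439075 264.0396418 ]
0.15 -0.331 [547.9623841  224.26140055]
0.15 -0.345 [550.27447373 243.675668  ]
[606.47926004 199.32970358]
[499.99933041 209.49763343]
[538.13491668 324.98765228]
[650.73429953 313.50678051]
[581.18103276 201.9927539 ]
[474.39787139 212.18123361]
[511.05114746 328.0123482 ]
[623.99786049 316.51453908]
```

```bash
python3 go.py .5835 -.3334 .065 7.56
```

```text
t 23.02 pos [ 0.5907 -0.3316  0.1239] rot [-1.7997e+02  3.0000e-02  7.4200e+00] shift units [-0.12  0.01  0.98] turn z -0.02 open 0.0104 F [-1.2  0.4 -1.6]
```

Emit:
arm_command:
  motion:
    - [0,[-0.12,0,0.2],[0,0,0]]
    - [0,[0,0,0.3],[0,0,0]]
    - [0,[0,0,0.3],[0,0,0]]
    - [0,[0,0,0.15],[0,0,0]]
    - [0,[0,0,0],[0,0,0]]

```text
time: 23.65
ee_pos: [0.5833, -0.3328, 0.0661]
tcp_rot: [-179.9, 0.1, 7.3]
wrist_force: [0.2, -0.7, -0.3]
opening: 0.0105
```

```bash
python3 go.py .5835 -.3334 .003 7.56;  python3 - <<'E'
from h import *
cv2.imwrite(f"pics/side15.png",viewer.camera('side'));cv2.imwrite(f"pics/top15.png",viewer.camera('top'))
crop(cv2.imread('pics/side15.png'),270,260,370,350,7,'pics/l8.png')
crop(cv2.imread('pics/top15.png'),400,205,480,285,9,'pics/l9.png')
E
```

```text
t 23.65 pos [ 0.5833 -0.3328  0.0661] rot [-1.7994e+02  8.0000e-02  7.3300e+00] shift units [0.   0.01 1.05] turn z -0.04 open 0.0105 F [ 0.2 -0.7 -0.3]
```

View pics/l8.png

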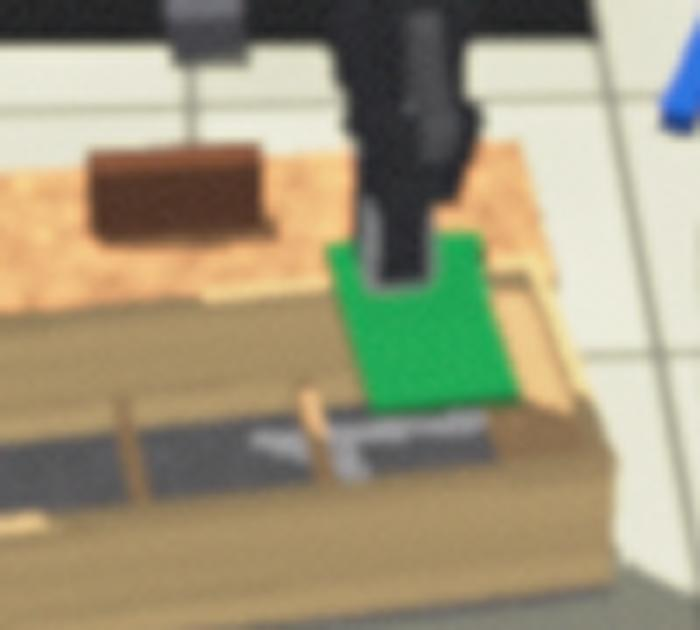

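View pics/l9.png

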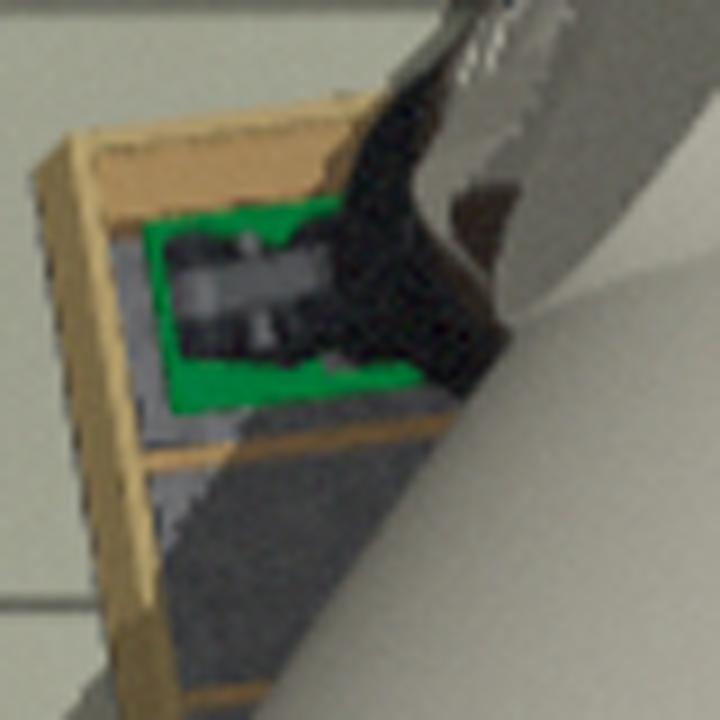

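```bash
cat > off.py <<'E'
from h import *
from m import cr
np.set_printoptions(precision=4,suppress=True)
C=np.array([.5082,-.3434]);A=np.radians(7.56);X=np.array([np.cos(A),np.sin(A)]);Y=np.array([-X[1],X[0]])
def incase(p): d=np.asarray(p)[:2]-C; return np.array([d@X,d@Y])*1000
E
python3 - <<'E'
from off import *
P=[pt('top',*q,.073) for q in cr([(143,224),(174,413)],400,205,9)]
print([incase(p) for p in P], np.linalg.norm(P[0]-P[1]))
S=[pt('side',*q,.073) for q in cr([(329,248),(483,235),(520,393),(372,405)],270,260,7)]
print([incase(p) for p in S])
print('tcp',incase(bot.get_obs()['ee_pos']))
E
```

```text
[array([108.7338,  43.0578]), array([64.4759, 42.8644])] 0.04425831599675662
[array([64.8559, 39.6256]), array([113.0684,  38.1345]), array([107.1253, -41.028 ]), array([ 63.2711, -39.0836])]
tcp [76.3525  0.2037]
```

Emit:
arm_command:
  motion:
    - [0,[0,0,0.2],[0,0,0]]
    - [0,[0,0,0.25],[0,0,0]]
    - [0,[0,0,0.25],[0,0,0]]
    - [0,[0,0,0.15],[0,0,0]]
    - [0,[0,0,0.08],[0,0,0]]
    - [0,[0,0,0.05],[0,0,0]]
    - [0,[0,0,0],[0,0,0]]

```text
time: 24.62
ee_pos: [0.5837, -0.3331, 0.0085]
tcp_rot: [180.0, -0.0, 7.3]
wrist_force: [-0.1, 0.4, -0.7]
opening: 0.0105
```

```bash
python3 go.py .5835 -.3334 .003 7.56;  python3 - <<'E'
from h import *
cv2.imwrite(f"pics/side16.png",viewer.camera('side'))
crop(cv2.imread('pics/side16.png'),270,260,370,350,7,'pics/l8.png')
E
```

```text
t 24.62 pos [ 0.5837 -0.3331  0.0085] rot [ 1.7999e+02 -1.0000e-02  7.3200e+00] shift units [-0.    0.    0.09] turn z -0.04 open 0.0105 F [-0.1  0.4 -0.7]
```

View pics/l8.png

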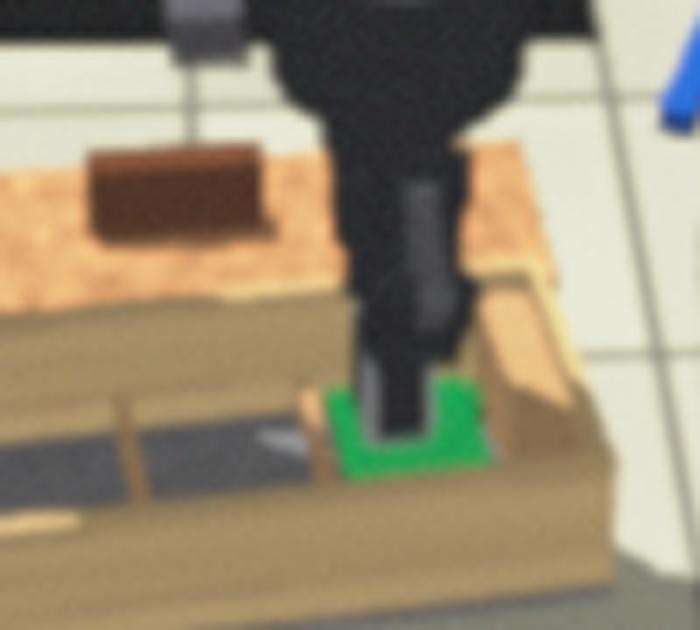

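Emit:
arm_command:
  motion:
    - [0,[0,0,0.03],[0,0,0]]
    - [0,[0,0,0.03],[0,0,0]]
    - [0,[0,0,0],[0,0,0]]

```text
time: 25.05
ee_pos: [0.5835, -0.333, 0.0046]
tcp_rot: [-180.0, 0.0, 7.3]
wrist_force: [0.1, -0.6, -0.5]
opening: 0.0102
```

Emit:
arm_command:
  motion:
    - [0,[0,0,0.03],[0,0,0]]
    - [0,[0,0,0],[0,0,0]]

```text
time: 25.3
ee_pos: [0.5837, -0.3332, 0.0035]
tcp_rot: [180.0, -0.0, 7.3]
wrist_force: [-2.3, 1.7, 3.1]
opening: 0.01
```

Contact (Fz up ~4 N). Release with a small opening and rise.

Emit:
arm_command:
  motion:
    - [0.2,[0,0,0],[0,0,0]]
    - [0.3,[0,0,0],[0,0,0]]
    - [0.3,[0,0,0],[0,0,0]]
    - [0.3,[0,0,-0.2],[0,0,0]]
    - [0.3,[0,0,-0.4],[0,0,0]]
    - [0.3,[0,0,-0.7],[0,0,0]]
    - [0.3,[0,0,-0.7],[0,0,0]]
    - [0.55,[0,0,0],[0,0,-0.8]]
    - [0.55,[0,0,0],[0,0,-1]]
    - [0.55,[0,0,0],[0,0,-1]]

```text
time: 26.55
ee_pos: [0.5838, -0.3332, 0.1241]
tcp_rot: [179.9, -0.0, 24.3]
wrist_force: [0.2, 0.1, -0.2]
opening: 0.0469
```

Emit:
arm_command:
  motion:
    - [0.55,[0,0,0],[0,0,-1]]
    - [0.55,[0,0,0],[0,0,-1]]
    - [0.55,[0,0,0],[0,0,-1]]
    - [0.55,[0,0,0],[0,0,-1]]
    - [0.55,[0,0,0],[0,0,-1]]
    - [0.55,[0,0,0],[0,0,-1]]
    - [0.55,[0,0,0],[0,0,-1]]
    - [0.55,[0,0,0],[0,0,-1]]
    - [0.55,[0,0,0],[0,0,-1]]
    - [0.55,[0,0,0],[0,0,-1]]
    - [0.55,[0,0,0],[0,0,-1]]
    - [0.55,[0,0,0],[0,0,-1]]

```text
time: 28.05
ee_pos: [0.5837, -0.3331, 0.124]
tcp_rot: [180.0, 0.0, 96.3]
wrist_force: [-0.3, -0.6, 0.6]
opening: 0.047
```

```bash
python3 go.py .5446 -.0175 .1 97.9;  python3 - <<'E'
from h import *
cv2.imwrite(f"pics/side17.png",viewer.camera('side'));cv2.imwrite(f"pics/top17.png",viewer.camera('top'))
crop(cv2.imread('pics/side17.png'),220,200,370,350,5,'pics/l8.png')
crop(cv2.imread('pics/top17.png'),170,190,330,330,5,'pics/l9.png')
E
```

```text
t 28.05 pos [ 0.5837 -0.3331  0.124 ] rot [1.7996e+02 3.0000e-02 9.6320e+01] shift units [ 5.3  -0.07  0.4 ] turn z -0.26 open 0.047 F [-0.3 -0.6  0.6]
```

View pics/l8.png

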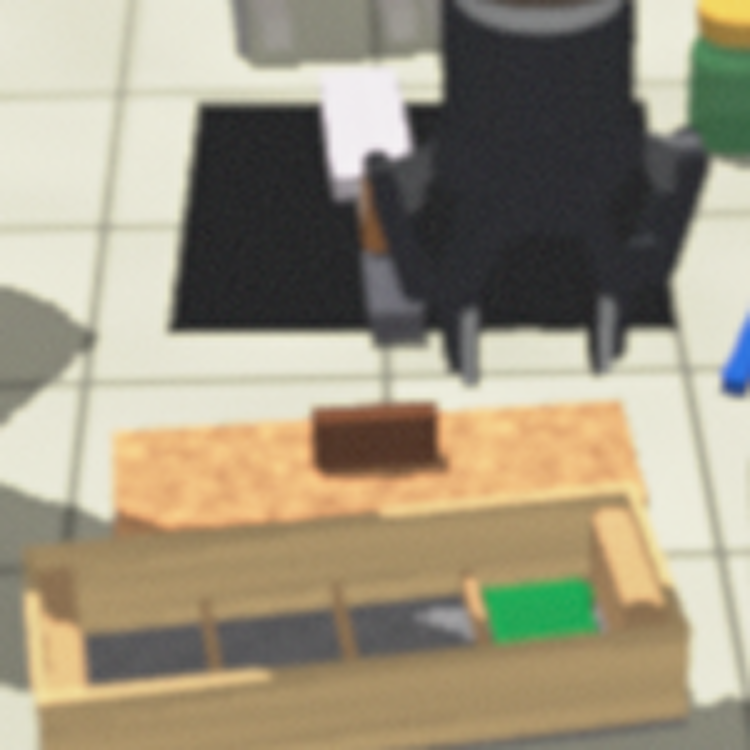

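View pics/l9.png

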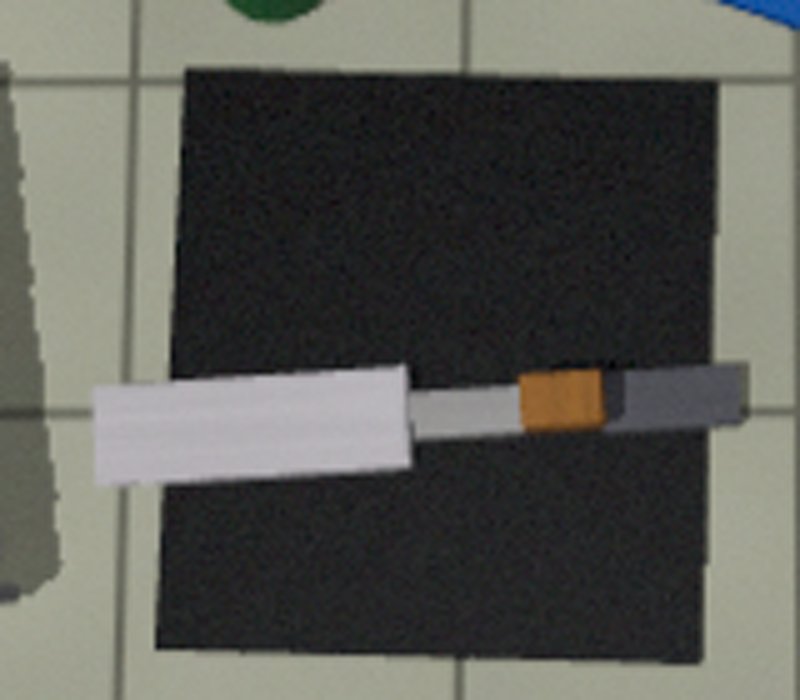

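```bash
cat > scoop.py <<'E'
from off import *
def sc(tip,grip,x0,y0,f):
    t=np.mean([pt('top',*q,.006) for q in cr(tip,x0,y0,f)],0);g=np.mean([pt('top',*q,.055) for q in cr(grip,x0,y0,f)],0)
    e=t-g;print('tip',t,'grip',g,'dist',np.linalg.norm(e[:2]),'yaw',np.degrees(np.arctan2(e[1],e[0])))
E
python3 - <<'E'
from scoop import *
sc([(93,387),(98,486)],[(520,373),(601,368),(605,428),(526,432)],170,190,5)
E
```

```text
tip [0.5172 0.2015 0.006 ] grip [ 0.5289 -0.0089  0.055 ] dist 0.21077981691828682 yaw 93.1795536274558
```

```bash
python3 - <<'E'
from h import *
print(proj('side',[.5446,-.0175,.055]),proj('side',[.5289,-.0089,.055]))
im=cv2.imread('pics/side10.png');crop(im,265,190,335,265,9,'pics/a1.png')
im=cv2.imread('pics/side17.png');crop(im,265,190,335,265,9,'pics/a2.png')
E
```

```text
[302.50130292 237.19933213] [296.34425633 235.64088094]
```

View pics/a1.png

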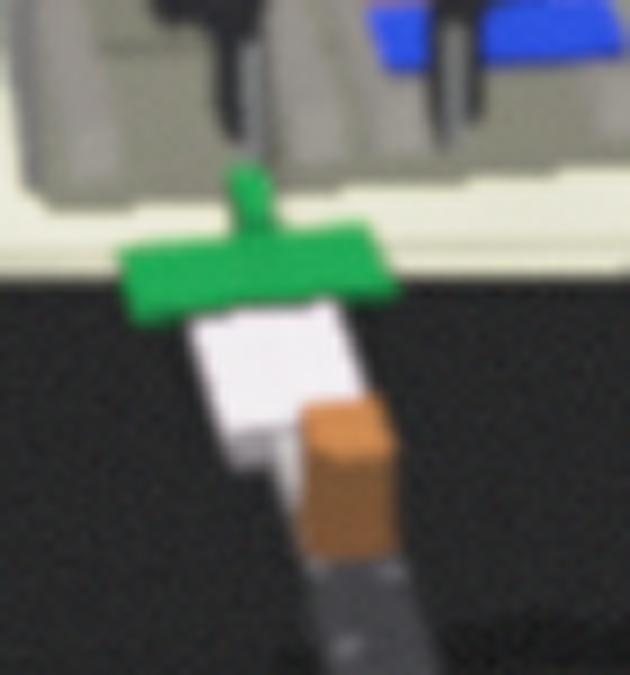

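View pics/a2.png

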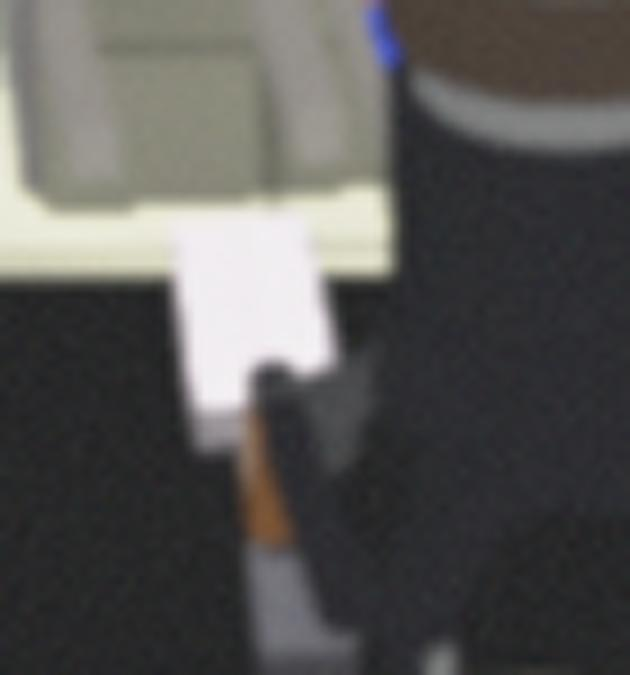

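```bash
python3 go.py .5289 -.0089 .09 93.2
```

```text
t 28.15 pos [ 0.5837 -0.3332  0.1239] rot [1.7996e+02 3.0000e-02 9.6190e+01] shift units [ 5.47 -0.33  0.56] turn z 0.5 open 0.0468 F [ 0.3  0.5 -0.2]
```

Emit:
arm_command:
  motion:
    - [0.6,[0.55,-0.03,0],[0,0,0]]
    - [0.6,[0.6,-0.03,0],[0,0,0]]
    - [0.6,[0.6,-0.03,0],[0,0,0]]
    - [0.6,[0.6,-0.04,0],[0,0,0]]
    - [0.6,[0.6,-0.04,0],[0,0,0]]
    - [0.6,[0.6,-0.04,0],[0,0,0]]
    - [0.6,[0.6,-0.04,0],[0,0,0]]
    - [0.6,[0.6,-0.04,0],[0,0,0]]
    - [0.6,[0.5,-0.04,0.2],[0,0,0]]
    - [0.6,[0.22,0,0.36],[0,0,0.5]]
    - [0.6,[0,0,0],[0,0,0]]

```text
time: 29.52
ee_pos: [0.5281, -0.0081, 0.0887]
tcp_rot: [-179.9, -0.0, 93.1]
wrist_force: [-0.7, -0.6, 0.8]
opening: 0.0512
```

```bash
python3 go.py .5289 -.0089 .01 93.2
```

```text
t 29.52 pos [ 0.5281 -0.0081  0.0887] rot [-1.799e+02 -1.000e-02  9.311e+01] shift units [-0.01  0.01  1.31] turn z -0.01 open 0.0512 F [-0.7 -0.6  0.8]
```

Emit:
arm_command:
  motion:
    - [0.6,[0,0,0.3],[0,0,0]]
    - [0.6,[0,0,0.4],[0,0,0]]
    - [0.6,[0,0,0.3],[0,0,0]]
    - [0.6,[0,0,0.2],[0,0,0]]
    - [0.6,[0,0,0.1],[0,0,0]]
    - [0.6,[0,0,0],[0,0,0]]
    - [0.3,[0,0,0],[0,0,0]]
    - [0,[0,0,0],[0,0,0]]
    - [0,[0,0,0],[0,0,0]]
    - [0,[0,0,0],[0,0,0]]
    - [0,[0,0,0],[0,0,0]]
  newtons: 90

```text
time: 30.9
ee_pos: [0.5294, -0.0088, 0.0123]
tcp_rot: [179.9, 0.0, 93.1]
wrist_force: [-2.2, 0.1, 6.3]
opening: 0.0199
```

```bash
python3 go.py .5289 -.0089 .01 93.2;python3 - <<'E'
from h import *
im=viewer.camera('side');cv2.imwrite('pics/side18.png',im);crop(im,250,180,340,270,8,'pics/a1.png')
E
```

```text
t 30.9 pos [ 0.5294 -0.0088  0.0123] rot [1.7993e+02 1.0000e-02 9.3130e+01] shift units [-0.   -0.01  0.04] turn z -0.01 open 0.0199 F [-2.2  0.1  6.3]
```

View pics/a1.png

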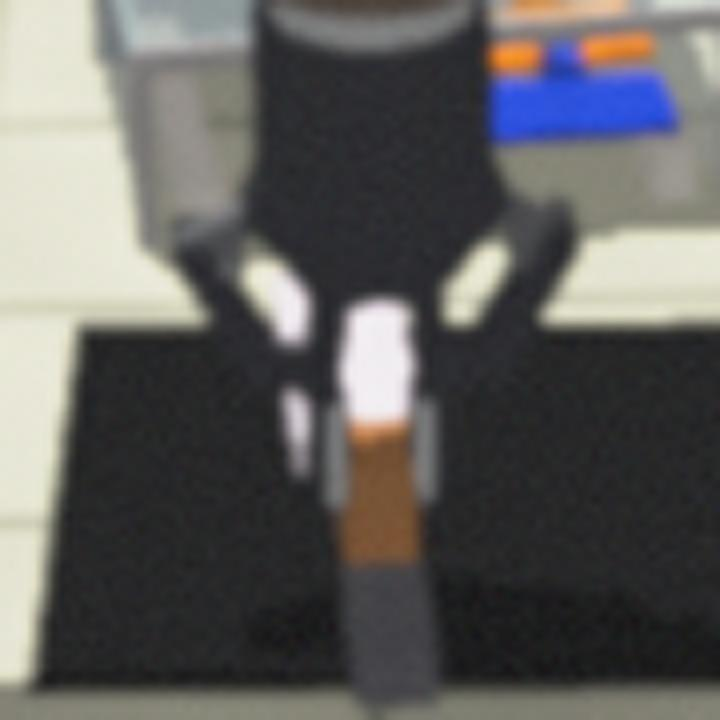

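Emit:
arm_command:
  motion:
    - [0,[0,0,-0.25],[0,0,0]]
    - [0,[0,0,-0.25],[0,0,0]]
    - [0,[0,0,-0.25],[0,0,0]]
    - [0,[-0.1,0,-0.15],[0,0,0]]
    - [0,[0,0,0],[0,0,-0.4]]
    - [0,[0,0,0],[0,0,-0.4]]
    - [0,[0,0,0],[0,0,0]]

```text
time: 31.82
ee_pos: [0.5293, -0.0152, 0.0655]
tcp_rot: [-180.0, 0.0, 97.9]
wrist_force: [-0.1, 0.1, -3.0]
opening: 0.0194
```

```bash
python3 go.py .6454 .015 .0185 97.95
```

```text
t 31.82 pos [ 0.5293 -0.0152  0.0655] rot [-180.      0.     97.89] shift units [0.23 1.99 0.78] turn z -0.01 open 0.0194 F [-0.1  0.1 -3. ]
```

Emit:
arm_command:
  motion:
    - [0,[0,0.3,0],[0,0,0]]
    - [0,[0.05,0.4,0],[0,0,0]]
    - [0,[0.05,0.4,0],[0,0,0]]
    - [0,[0.05,0.4,0.2],[0,0,0]]
    - [0,[0.08,0.3,0.2],[0,0,0]]
    - [0,[0,0.19,0.2],[0,0,0]]
    - [0,[0,0,0.15],[0,0,0]]
    - [0,[0,0,0],[0,0,0]]

```text
time: 32.83
ee_pos: [0.6446, 0.0149, 0.0194]
tcp_rot: [-179.9, -0.0, 97.9]
wrist_force: [-0.6, -0.3, -2.4]
opening: 0.0196
```

```bash
python3 go.py .6454 .015 .0185 97.95; python3 - <<'E'
from h import *
im=viewer.camera('side');cv2.imwrite('pics/side19.png',im);crop(im,270,150,370,250,8,'pics/a1.png')
o=bot.get_obs();a=np.radians(o['tcp_rot'][2]);d=np.array([np.cos(a),np.sin(a),0]);l=np.array([-d[1],d[0],0]);p=o['ee_pos']-[0,0,.0085]
for a,b,z in((.21,.022,.003),(.21,-.022,.003),(.07,.022,.0),(.07,-.022,.0),(-.017,-.011,.018),(-.017,.011,.018)): print(a,b,z,((proj('side',p+d*a+l*b+[0,0,z])-[270,150]+.5)*8).round())
E
```

```text
t 32.83 pos [0.6446 0.0149 0.0194] rot [-1.7988e+02 -1.0000e-02  9.7890e+01] shift units [-0.    0.01  0.02] turn z -0.01 open 0.0196 F [-0.6 -0.3 -2.4]
0.21 0.022 0.003 [381. 468.]
0.21 -0.022 0.003 [497. 458.]
0.07 0.022 0.0 [457. 661.]
0.07 -0.022 0.0 [581. 650.]
-0.017 -0.011 0.018 [608. 734.]
-0.017 0.011 0.018 [543. 740.]
```

View pics/a1.png

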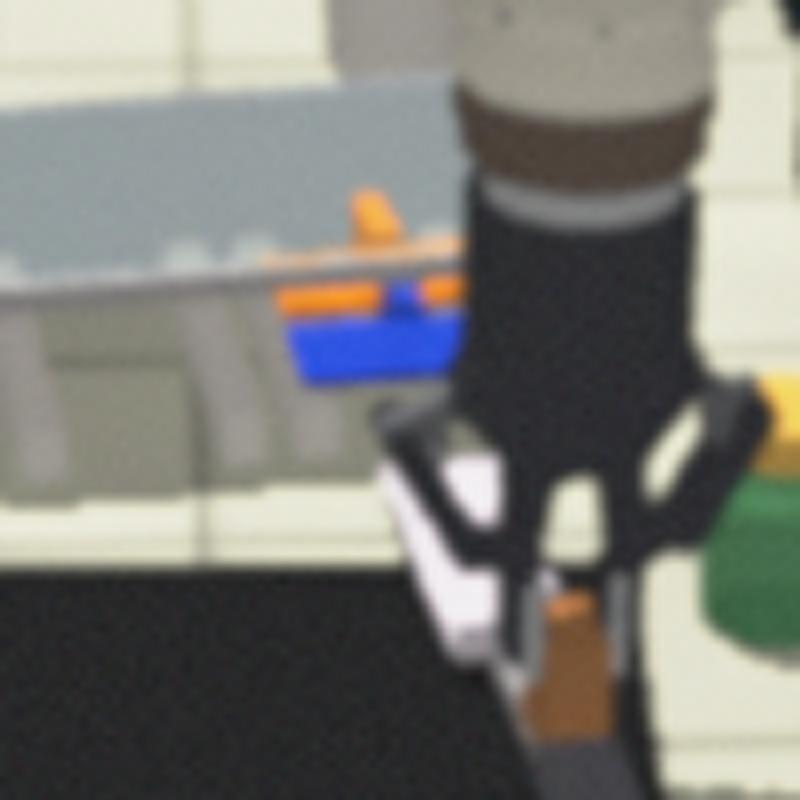

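Emit:
arm_command:
  motion:
    - [0,[0.2,0,0.03],[0,0,0]]
    - [0,[0.22,0,0.02],[0,0,0]]
    - [0,[0.22,0,0],[0,0,0]]
    - [0,[0.22,0,0],[0,0,0]]
    - [0,[0.22,0,0],[0,0,0]]
    - [0,[0.22,0,0],[0,0,0]]

```text
time: 33.62
ee_pos: [0.6348, 0.0935, 0.0174]
tcp_rot: [180.0, -0.0, 97.9]
wrist_force: [0.1, 0.2, -3.4]
opening: 0.0201
```

```bash
python3 go.py .6204 .19 .0165 97.95; python3 - <<'E'
from h import *
im=viewer.camera('side');cv2.imwrite('pics/side20.png',im);crop(im,270,150,370,250,8,'pics/a1.png')
E
```

```text
t 33.62 pos [0.6348 0.0935 0.0174] rot [180.    -0.    97.93] shift units [ 1.63 -0.02  0.02] turn z -0.0 open 0.0201 F [ 0.1  0.2 -3.4]
```

View pics/a1.png

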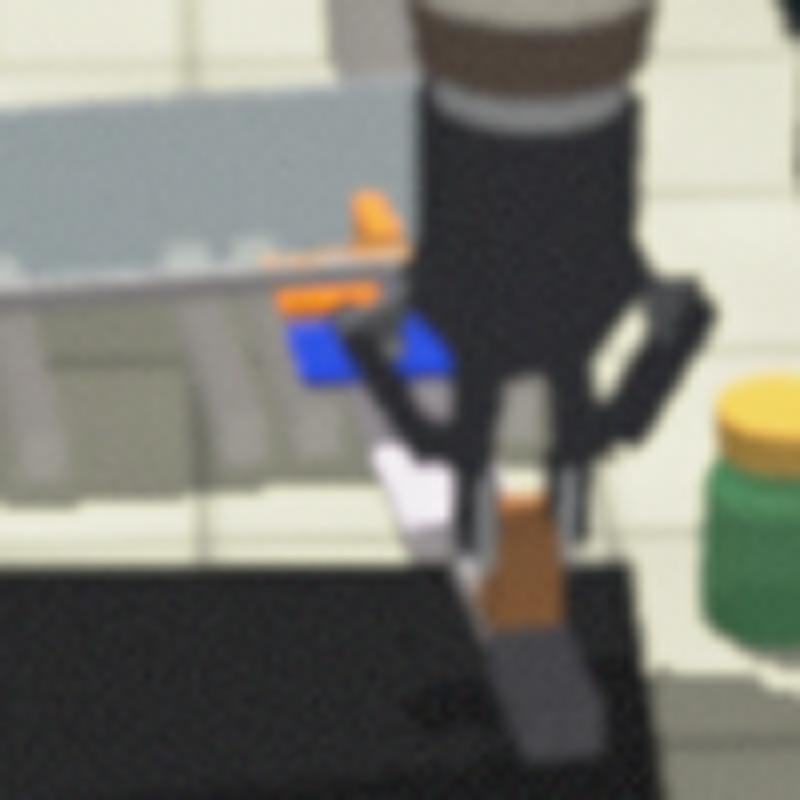

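Emit:
arm_command:
  motion:
    - [0,[0.22,0,0],[0,0,0]]
    - [0,[0.22,0,0],[0,0,0]]
    - [0,[0.22,0,0],[0,0,0]]
    - [0,[0.22,0,0],[0,0,0]]
    - [0,[0.22,0,0],[0,0,0]]
    - [0,[0.22,0,0],[0,0,0]]
    - [0,[0.16,0,0],[0,0,0]]
    - [0,[0.1,0,0],[0,0,0]]
    - [0,[0,0,0],[0,0,0]]

```text
time: 34.8
ee_pos: [0.6218, 0.1867, 0.0174]
tcp_rot: [-180.0, 0.0, 97.9]
wrist_force: [-0.3, 0.4, -1.5]
opening: 0.0202
```

```bash
python3 go.py .6204 .19 .0335 97.95; python3 - <<'E'
from h import *
im=viewer.camera('side');cv2.imwrite('pics/side21.png',im);crop(im,270,150,370,250,8,'pics/a1.png')
E
```

```text
t 34.8 pos [0.6218 0.1867 0.0174] rot [-180.      0.     97.94] shift units [ 0.06 -0.02 -0.27] turn z -0.0 open 0.0202 F [-0.3  0.4 -1.5]
```

View pics/a1.png

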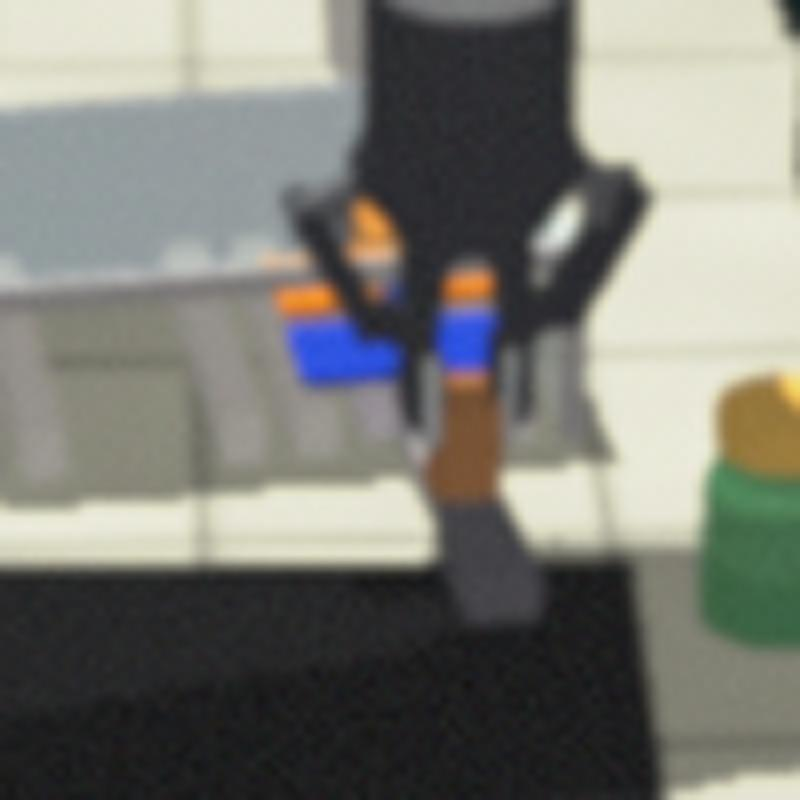

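Emit:
arm_command:
  motion:
    - [0,[0,0,-0.05],[0,0,0]]
    - [0,[0,0,-0.05],[0,0,0]]
    - [0,[0,0,-0.05],[0,0,0]]
    - [0,[0,0,-0.05],[0,0,0]]
    - [0,[0,0,-0.05],[0,0,0]]
    - [0,[0,0,-0.05],[0,0,0]]
    - [0,[0,0,0],[0,0,0]]
    - [0,[0,0,0],[0,0,0]]

```text
time: 35.85
ee_pos: [0.6218, 0.1864, 0.0353]
tcp_rot: [-180.0, 0.0, 97.9]
wrist_force: [0.3, 0.2, -3.6]
opening: 0.0196
```

```bash
python3 go.py .6204 .19 .0335 97.95; python3 - <<'E'
from h import *
im=viewer.camera('side');cv2.imwrite('pics/side22.png',im);crop(im,270,150,370,250,8,'pics/a1.png')
E
```

```text
t 35.85 pos [0.6218 0.1864 0.0353] rot [-179.99    0.     97.92] shift units [ 0.06 -0.01  0.03] turn z -0.0 open 0.0196 F [ 0.3  0.2 -3.6]
```

View pics/a1.png

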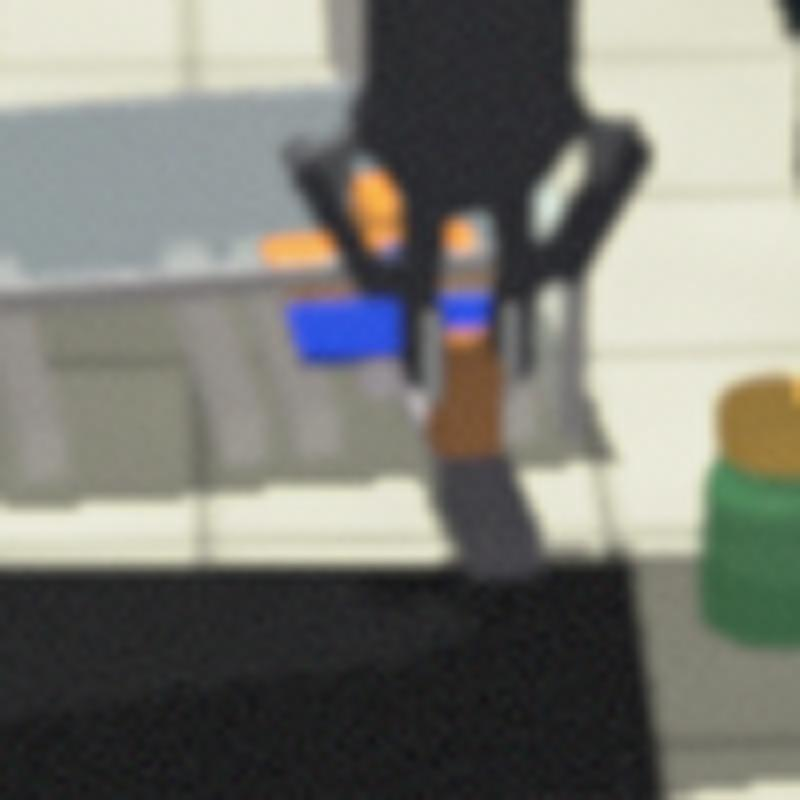

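Emit:
arm_command:
  motion:
    - [0,[-0.06,0,0],[0,0,0]]
    - [0,[-0.12,0,0],[0,0,0]]
    - [0,[-0.18,0,0],[0,0,0]]
    - [0,[-0.24,0,0],[0,0,0]]
    - [0,[-0.28,0,0],[0,0,0]]
    - [0,[-0.3,0,0],[0,0,0]]
    - [0,[-0.3,0,0],[0,0,0]]
    - [0,[-0.3,0,0],[0,0,0]]
    - [0,[-0.3,0,0],[0,0,0]]
    - [0,[-0.3,0,0],[0,0,0]]
    - [0,[-0.3,0,0],[0,0,0]]
    - [0,[-0.28,0,0],[0,0,0]]

```text
time: 37.4
ee_pos: [0.6465, 0.0093, 0.0354]
tcp_rot: [180.0, -0.0, 97.9]
wrist_force: [0.3, 0.3, -5.1]
opening: 0.0199
```

Emit:
arm_command:
  motion:
    - [0,[-0.24,0,0],[0,0,0]]
    - [0,[-0.18,0,0],[0,0,0]]
    - [0,[-0.12,0,0],[0,0,0]]
    - [0,[-0.06,0,0],[0,0,0]]
    - [0,[0,0,0],[0,0,0]]

```text
time: 38.02
ee_pos: [0.6513, -0.0251, 0.0354]
tcp_rot: [-180.0, -0.0, 97.9]
wrist_force: [-1.0, 0.5, -4.5]
opening: 0.0196
```

```bash
python3 go.py .57 -.025 .035 97.95; python3 - <<'E'
from h import *
im=viewer.camera('side');cv2.imwrite('pics/side23.png',im);crop(im,260,150,380,260,6,'pics/a1.png')
E
```

```text
t 38.02 pos [ 0.6513 -0.0251  0.0354] rot [-1.800e+02 -1.000e-02  9.792e+01] shift units [ 0.19 -1.34  0.01] turn z -0.0 open 0.0196 F [-1.   0.5 -4.5]
```

View pics/a1.png

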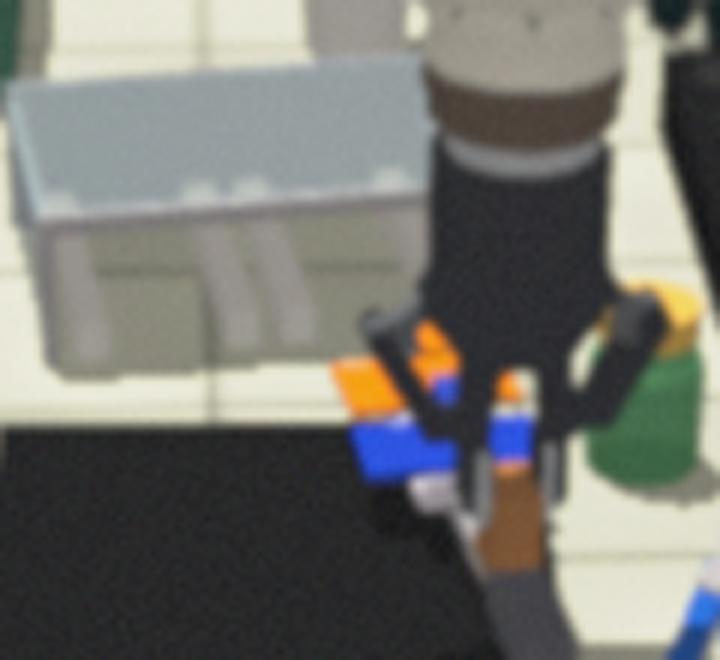

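Emit:
arm_command:
  motion:
    - [0,[0,-0.08,0],[0,0,0]]
    - [0,[0,-0.16,0],[0,0,0]]
    - [0,[0,-0.22,0],[0,0,0]]
    - [0,[0,-0.26,0],[0,0,0]]
    - [0,[0,-0.24,0],[0,0,0]]
    - [0,[0,-0.18,0],[0,0,0]]
    - [0,[0,-0.12,0],[0,0,0]]
    - [0,[0,-0.06,0.05],[0,0,0]]
    - [0,[0,0,0.1],[0,0,0]]
    - [0,[0,0,0.1],[0,0,0]]
    - [0,[0,0,0.06],[0,0,0]]
    - [0,[0,0,0],[0,0,0]]

```text
time: 39.58
ee_pos: [0.5727, -0.036, 0.0162]
tcp_rot: [-180.0, -0.0, 97.9]
wrist_force: [-1.0, 0.4, -5.0]
opening: 0.0198
```

```bash
python3 go.py .57 -.025 .0123 97.95; python3 - <<'E'
from h import *
im=viewer.camera('side');cv2.imwrite('pics/side24.png',im);crop(im,250,160,370,260,6,'pics/a1.png')
E
```

```text
t 39.58 pos [ 0.5727 -0.036   0.0162] rot [-1.7995e+02 -1.0000e-02  9.7920e+01] shift units [ 0.19 -0.02  0.07] turn z -0.0 open 0.0198 F [-1.   0.4 -5. ]
```

View pics/a1.png

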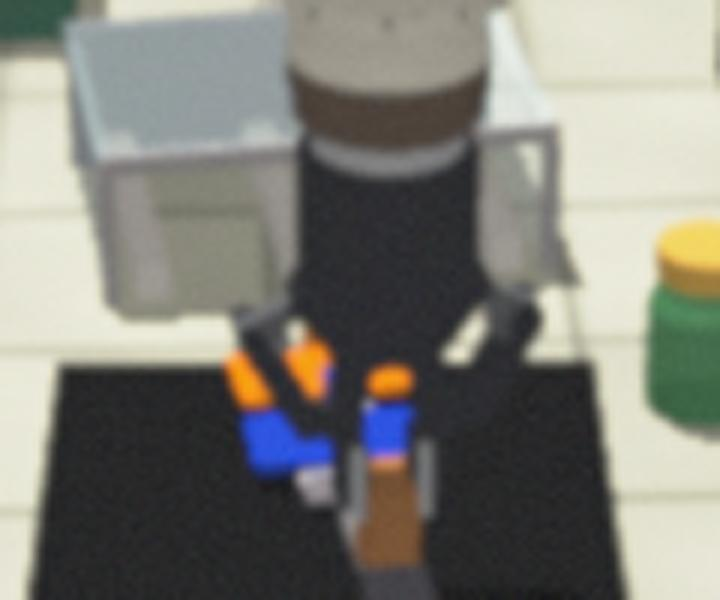

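Emit:
arm_command:
  motion:
    - [0,[0,0,0.03],[0,0,0]]
    - [0,[0,0,0.02],[0,0,0]]
    - [0,[0,0,0.02],[0,0,0]]
    - [0,[0,0,0],[0,0,0]]

```text
time: 40.12
ee_pos: [0.5729, -0.0361, 0.0127]
tcp_rot: [180.0, -0.0, 97.9]
wrist_force: [0.7, 0.6, -3.0]
opening: 0.0197
```

Emit:
arm_command:
  motion:
    - [0,[0,0,0.02],[0,0,0]]
    - [0,[0,0,0.01],[0,0,0]]
    - [0,[0,0,0],[0,0,0]]

```text
time: 40.5
ee_pos: [0.573, -0.0361, 0.0123]
tcp_rot: [179.9, 0.0, 97.9]
wrist_force: [-4.9, -0.4, 8.4]
opening: 0.02
```

Down on the pad. Release and back up (straight up, then away toward −y to see from the top).

Emit:
arm_command:
  motion:
    - [0.15,[0,0,-0.03],[0,0,0]]
    - [0.3,[0,0,0],[0,0,0]]
    - [0.5,[0,0,0],[0,0,0]]
    - [0.5,[0,0,0],[0,0,0]]
    - [0.5,[0,0,-0.3],[0,0,0]]
    - [0.5,[0,0,-0.6],[0,0,0]]
    - [0.5,[0,0,-0.7],[0,0,0]]
    - [0.5,[0,0,-0.4],[0,0,0]]
    - [0.5,[-0.6,0,0],[0,0,0]]
    - [0.5,[-0.8,0,0],[0,0,0]]
    - [0.5,[-0.8,0,0],[0,0,0]]
    - [0.5,[-0.8,0,0],[0,0,0]]

```text
time: 42.0
ee_pos: [0.5979, -0.2159, 0.1342]
tcp_rot: [179.9, 0.0, 97.9]
wrist_force: [0.6, 0.5, -0.3]
opening: 0.0423
```

```bash
python3 go.py .57 -.025 .0123 97.95; python3 - <<'E'
from h import *
im=viewer.camera('side');cv2.imwrite('pics/side25.png',im);crop(im,250,170,370,270,6,'pics/a1.png')
im=viewer.camera('top');cv2.imwrite('pics/top25.png',im);crop(im,170,190,330,330,5,'pics/a2.png')
E
```

```text
t 42.0 pos [ 0.5979 -0.2159  0.1342] rot [1.7992e+02 4.0000e-02 9.7930e+01] shift units [ 3.22 -0.02  2.03] turn z -0.0 open 0.0423 F [ 0.6  0.5 -0.3]
```

View pics/a1.png

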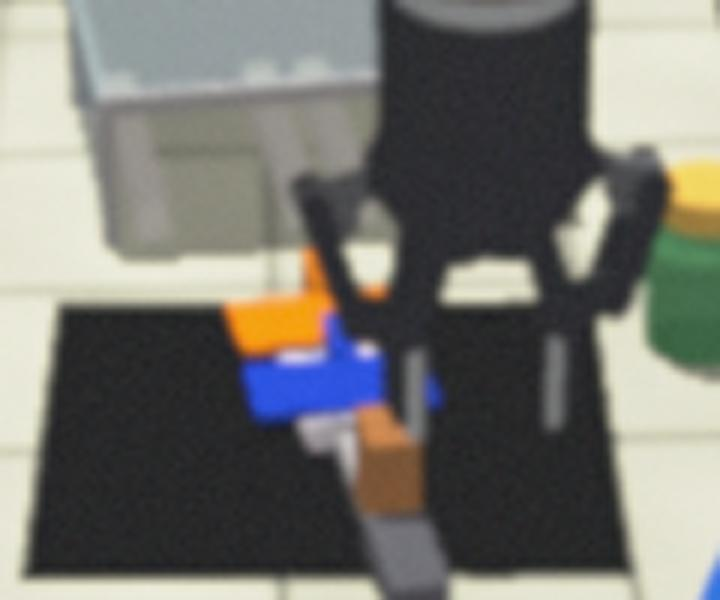

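View pics/a2.png

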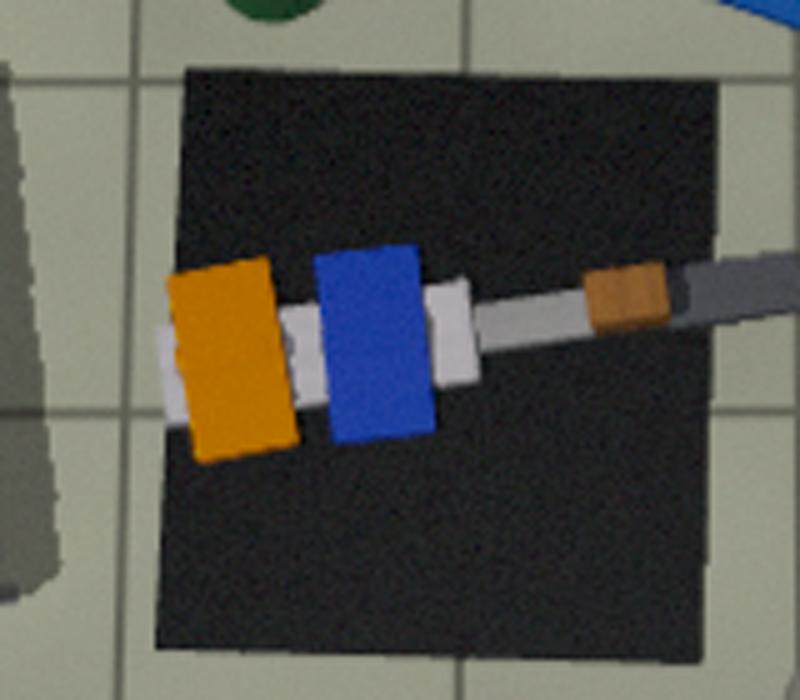

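```bash
python3 - <<'E'
from scoop import *
for nm,q in dict(amber=[(167,278),(270,257),(299,440),(197,463)],blue=[(313,256),(415,244),(436,430),(334,443)]).items():
    P=np.array([pt('top',*a,.012) for a in cr(q,170,190,5)]);e=(P[0]+P[1]-P[2]-P[3]);print(nm,P.mean(0)[:2],'x-yaw',np.degrees(np.arctan2(e[1],e[0])),[np.linalg.norm(P[i]-P[i-1]) for i in range(4)])
E
```

```text
amber [0.5507 0.14  ] x-yaw 10.277767098049672 [np.float64(0.08310925311681068), np.float64(0.04634773821090901), np.float64(0.08220916115320868), np.float64(0.04568198178109521)]
blue [0.5577 0.0778] x-yaw 7.239717119372889 [np.float64(0.08337164079564621), np.float64(0.045373880008312974), np.float64(0.0829327896725275), np.float64(0.0450249695494421)]
```

```bash
python3 go.py .5507 .14 .06 100.3
```

```text
t 42.1 pos [ 0.5977 -0.2185  0.1333] rot [1.7997e+02 7.0000e-02 9.7700e+01] shift units [6.03 0.02 1.22] turn z -0.43 open 0.0427 F [-0.3  0.7  0.1]
```

Emit:
arm_command:
  motion:
    - [0.4,[0.6,0,0],[0,0,0]]
    - [0.4,[0.6,0,0],[0,0,0]]
    - [0.4,[0.6,0,0],[0,0,0]]
    - [0.4,[0.6,0,0],[0,0,0]]
    - [0.4,[0.6,0,0],[0,0,0]]
    - [0.4,[0.6,0,0],[0,0,0]]
    - [0.4,[0.6,0,0],[0,0,0]]
    - [0.4,[0.6,0,0],[0,0,0]]
    - [0.4,[0.6,0,0.2],[0,0,0]]
    - [0.4,[0.5,0,0.4],[0,0,0]]
    - [0.4,[0.13,0,0.6],[0,0,-0.43]]
    - [0.4,[0,0,0],[0,0,0]]

```text
time: 43.6
ee_pos: [0.546, 0.1445, 0.0592]
tcp_rot: [-179.8, 0.0, 100.6]
wrist_force: [-0.5, -0.5, 0.0]
opening: 0.034
```

```bash
python3 go.py .5507 .14 .005 100.3; python3 - <<'E'
from h import *
im=viewer.camera('side');cv2.imwrite('pics/side26.png',im);crop(im,250,150,340,250,7,'pics/a1.png')
E
```

```text
t 43.6 pos [0.546  0.1445 0.0592] rot [-1.7978e+02  1.0000e-02  1.0057e+02] shift units [-0.09  0.06  0.9 ] turn z 0.05 open 0.034 F [-0.5 -0.5  0. ]
```

View pics/a1.png

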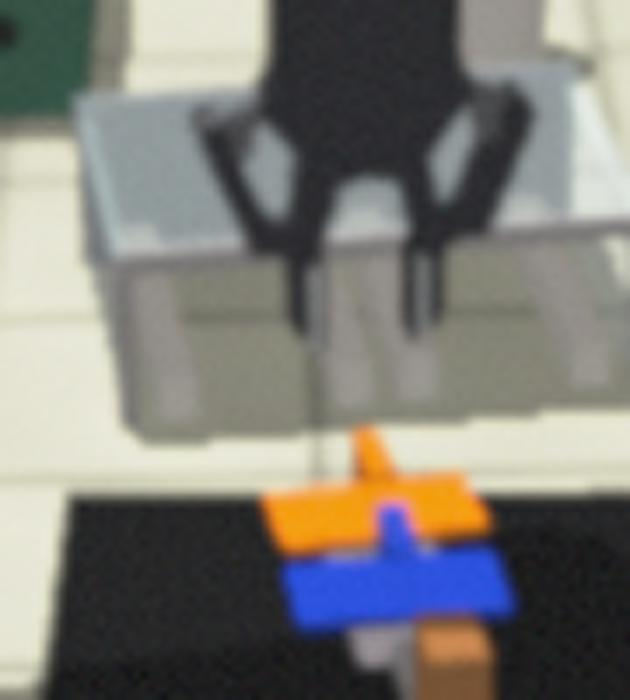

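Emit:
arm_command:
  motion:
    - [0.4,[-0.09,0.06,0.1],[0,0,0]]
    - [0.4,[0,0,0.2],[0,0,0]]
    - [0.4,[0,0,0.2],[0,0,0]]
    - [0.4,[0,0,0.2],[0,0,0]]
    - [0.4,[0,0,0.1],[0,0,0]]
    - [0.4,[0,0,0.1],[0,0,0]]
    - [0.4,[0,0,0],[0,0,0]]

```text
time: 44.52
ee_pos: [0.5521, 0.1393, 0.0062]
tcp_rot: [-180.0, 0.0, 100.5]
wrist_force: [0.6, 0.4, -0.6]
opening: 0.0344
```

```bash
python3 go.py .5507 .14 .005 100.3; python3 - <<'E'
from h import *
im=viewer.camera('side');cv2.imwrite('pics/side26.png',im);crop(im,260,170,340,240,9,'pics/a1.png')
E
```

```text
t 44.52 pos [0.5521 0.1393 0.0062] rot [-179.97    0.    100.5 ] shift units [ 0.01 -0.02  0.02] turn z 0.03 open 0.0344 F [ 0.6  0.4 -0.6]
```

View pics/a1.png

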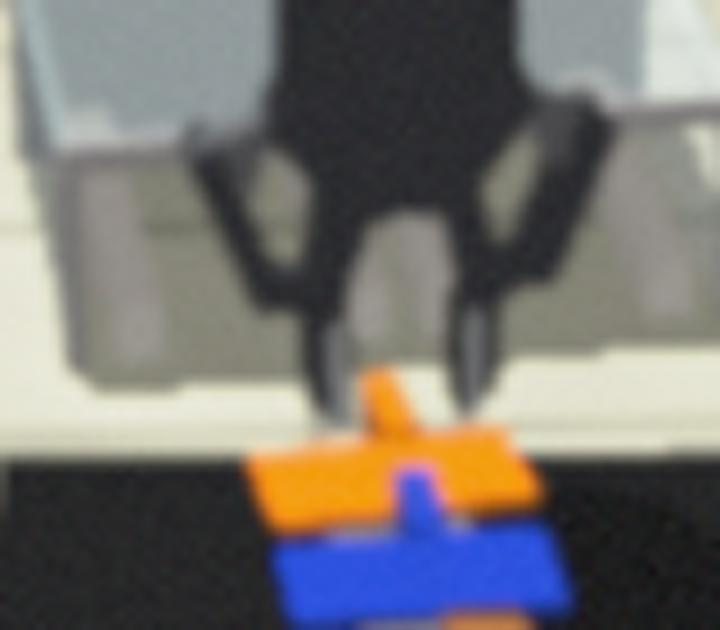

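Emit:
arm_command:
  motion:
    - [0.3,[0,-0.02,0.05],[0,0,0]]
    - [0.3,[0,0,0.05],[0,0,0]]
    - [0.3,[0,0,0],[0,0,0]]

```text
time: 44.95
ee_pos: [0.551, 0.1391, 0.0003]
tcp_rot: [-180.0, 0.0, 100.5]
wrist_force: [0.3, 0.1, 0.0]
opening: 0.0256
```

```bash
python3 go.py .5507 .14 .005 100.3; python3 - <<'E'
from h import *
im=viewer.camera('side');cv2.imwrite('pics/side26.png',im);crop(im,260,170,340,240,9,'pics/a1.png')
E
```

```text
t 44.95 pos [5.510e-01 1.391e-01 3.000e-04] rot [-179.98    0.    100.5 ] shift units [ 0.02 -0.   -0.08] turn z 0.03 open 0.0256 F [0.3 0.1 0. ]
```

View pics/a1.png

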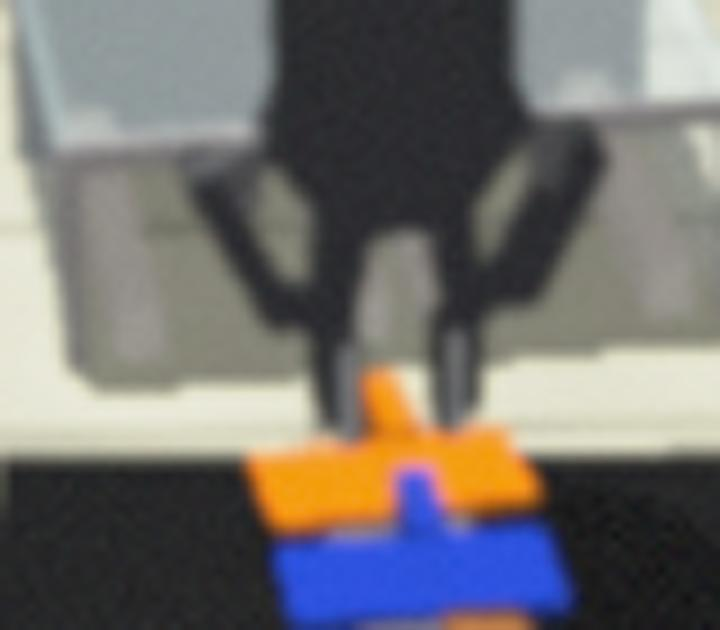

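Emit:
arm_command:
  motion:
    - [0.3,[0,0,0.05],[0,0,0]]
    - [0.3,[0,0,0.04],[0,0,0]]
    - [0.3,[0,0,0],[0,0,0]]

```text
time: 45.38
ee_pos: [0.5509, 0.1391, -0.0051]
tcp_rot: [-180.0, 0.0, 100.5]
wrist_force: [-0.0, -1.2, 0.6]
opening: 0.0256
```

```bash
python3 go.py .5507 .14 .005 100.3; python3 - <<'E'
from h import *
im=viewer.camera('side');cv2.imwrite('pics/side26.png',im);crop(im,260,170,340,240,9,'pics/a1.png')
for p in ([.5507,.14,.038],[.5507,.14,.012],[.5541,.121,.038],[.547,.159,.038],[.551,.1391,-.005]):print((proj('side',p)-[260,170]+.5)*9)
E
```

```text
t 45.38 pos [ 0.5509  0.1391 -0.0051] rot [-179.97    0.    100.5 ] shift units [ 0.02 -0.   -0.17] turn z 0.03 open 0.0256 F [-0.  -1.2  0.6]
[392.77955242 401.59485759]
[393.30752601 474.16767854]
[405.49337166 430.26488267]
[379.36661236 373.50232067]
[394.67647136 522.37885323]
```

View pics/a1.png

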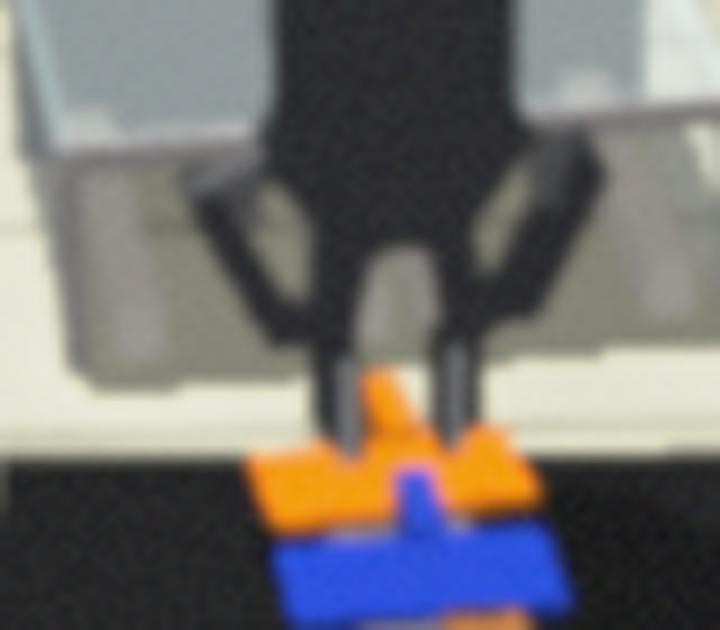

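Emit:
arm_command:
  motion:
    - [0.2,[0,0,0],[0,0,0]]
    - [0.1,[0,0,0],[0,0,0]]
    - [0,[0,0,0],[0,0,0]]
    - [0,[0,0,0],[0,0,0]]
    - [0,[0,0,0],[0,0,0]]
    - [0,[0,0,0],[0,0,0]]
  newtons: 40

```text
time: 46.18
ee_pos: [0.5513, 0.1392, -0.0046]
tcp_rot: [180.0, -0.0, 100.5]
wrist_force: [-0.1, 0.7, 4.1]
opening: 0.0106
```

Emit:
arm_command:
  motion:
    - [0,[0,0,-0.1],[0,0,0]]
    - [0,[0,0,-0.2],[0,0,0]]
    - [0,[0,0,-0.4],[0,0,0]]
    - [0,[0,0,-0.6],[0,0,0]]
    - [0,[0,0,-0.6],[0,0,0]]
    - [0,[0,0,-0.3],[0,0,0]]
    - [0,[-0.4,0,0],[0,0,0]]
    - [0,[-0.6,0,0],[0,0,0]]
    - [0,[-0.6,0,0],[0,0,0]]
    - [0,[-0.6,0,0],[0,0,0]]
    - [0,[-0.6,0,0],[0,0,0]]
    - [0,[-0.6,0,0],[0,0,0]]

```text
time: 47.68
ee_pos: [0.5881, -0.0626, 0.1267]
tcp_rot: [-179.9, -0.0, 100.5]
wrist_force: [0.4, 0.4, -0.2]
opening: 0.0111
```

```bash
python3 go.py .5369 -.3396 .127 7.56; python3 - <<'E'
from h import *
im=viewer.camera('side');cv2.imwrite('pics/side27.png',im);crop(im,220,180,370,300,5,'pics/a1.png')
E
```

```text
t 47.67 pos [ 0.5881 -0.0626  0.1267] rot [-1.7995e+02 -2.0000e-02  1.0050e+02] shift units [-4.38 -1.68 -0.01] turn z 15.49 open 0.0111 F [ 0.4  0.4 -0.2]
```

View pics/a1.png

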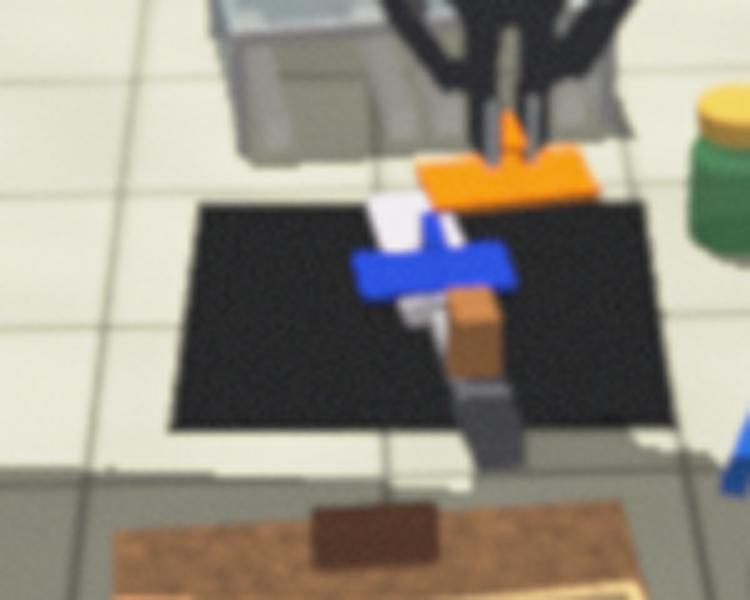

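Emit:
arm_command:
  motion:
    - [0,[-0.5,-0.2,0],[0,0,0]]
    - [0,[-0.55,-0.21,0],[0,0,0]]
    - [0,[-0.55,-0.21,0],[0,0,0]]
    - [0,[-0.55,-0.21,0],[0,0,0]]
    - [0,[-0.55,-0.21,0],[0,0,0]]
    - [0,[-0.55,-0.21,0],[0,0,0]]
    - [0,[-0.55,-0.21,0],[0,0,0]]
    - [0,[-0.4,-0.15,0],[0,0,0]]
    - [0,[-0.18,-0.07,0],[0,0,0]]
    - [0,[0,0,0],[0,0,0.5]]
    - [0,[0,0,0],[0,0,1]]
    - [0,[0,0,0],[0,0,1]]

```text
time: 49.22
ee_pos: [0.5372, -0.3375, 0.1269]
tcp_rot: [-180.0, -0.0, 85.3]
wrist_force: [0.0, 0.8, -1.2]
opening: 0.0111
```

Emit:
arm_command:
  motion:
    - [0,[0,0,0],[0,0,1]]
    - [0,[0,0,0],[0,0,1]]
    - [0,[0,0,0],[0,0,1]]
    - [0,[0,0,0],[0,0,1]]
    - [0,[0,0,0],[0,0,1]]
    - [0,[0,0,0],[0,0,1]]
    - [0,[0,0,0],[0,0,1]]
    - [0,[0,0,0],[0,0,1]]
    - [0,[0,0,0],[0,0,1]]
    - [0,[0,0,0],[0,0,1]]
    - [0,[0,0,0],[0,0,1]]
    - [0,[0,0,0],[0,0,1]]

```text
time: 50.72
ee_pos: [0.5372, -0.3374, 0.127]
tcp_rot: [-180.0, 0.0, 13.3]
wrist_force: [-0.3, -0.2, -0.4]
opening: 0.011
```

Emit:
arm_command:
  motion:
    - [0,[0,0,0.3],[0,0,0.99]]
    - [0,[0,0,0.3],[0,0,0]]
    - [0,[0,0,0.2],[0,0,0]]
    - [0,[0,0,0],[0,0,0]]

```text
time: 51.22
ee_pos: [0.5365, -0.3377, 0.0778]
tcp_rot: [-179.9, 0.1, 7.6]
wrist_force: [-0.3, 0.6, -0.3]
opening: 0.0113
```

```bash
python3 go.py .5369 -.3396 .06 7.56; python3 - <<'E'
from h import *
im=viewer.camera('side');cv2.imwrite('pics/side28.png',im);crop(im,240,250,370,360,6,'pics/a1.png')
im=viewer.camera('top');cv2.imwrite('pics/top28.png',im);crop(im,395,200,485,290,8,'pics/a2.png')
E
```

```text
t 51.23 pos [ 0.5365 -0.3377  0.0778] rot [-1.7992e+02  9.0000e-02  7.6400e+00] shift units [0.   0.03 0.3 ] turn z 0.01 open 0.0113 F [-0.3  0.6 -0.3]
```

View pics/a1.png

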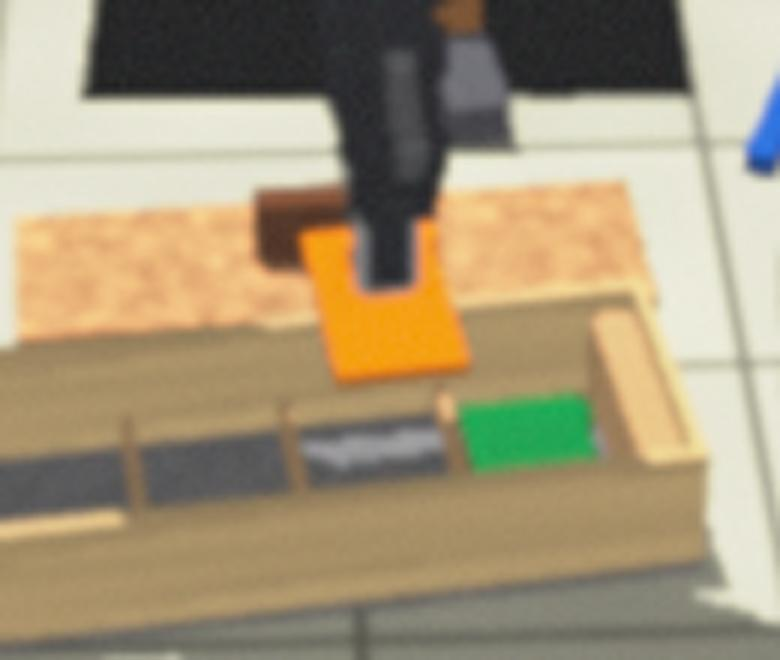

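View pics/a2.png

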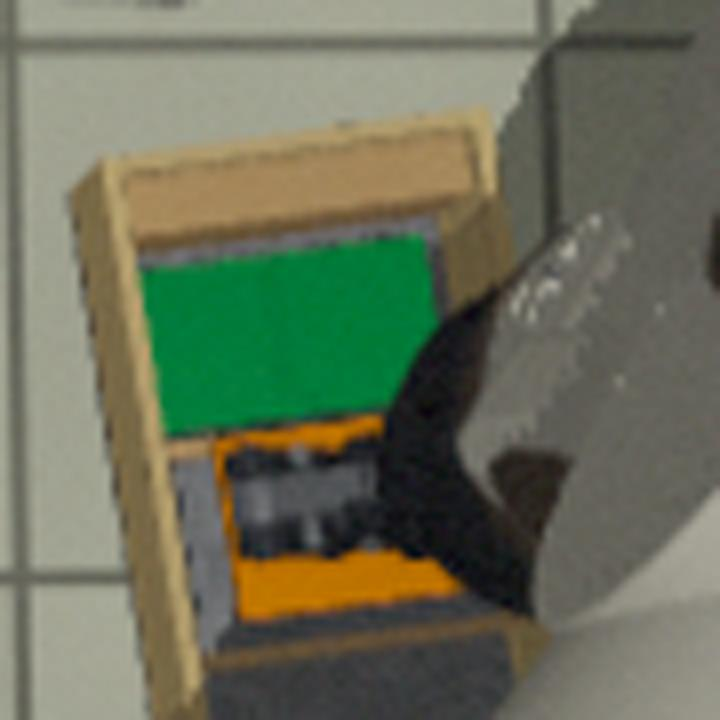

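```bash
python3 - <<'E'
from off import *
P=[pt('top',*q,.0944) for q in cr([(217,442),(242,617)],395,200,8)]
print([incase(p) for p in P], np.linalg.norm(P[0]-P[1]))
S=[pt('side',*q,.0944) for q in cr([(300,232),(432,221),(470,361),(338,375)],240,250,6)]
print([incase(p) for p in S])
print('tcp',incase(bot.get_obs()['ee_pos']))
E
```

```text
[array([53.0562, 43.418 ]), array([ 8.648, 44.164])] 0.0444144419331829
[array([ 7.1726, 44.5357]), array([54.536, 43.198]), array([ 53.0657, -39.5178]), array([  8.0629, -39.5111])]
tcp [29.4153  1.3324]
```

Emit:
arm_command:
  motion:
    - [0,[-0.03,0.03,0.2],[0,0,0]]
    - [0,[0,0,0.25],[0,0,0]]
    - [0,[0,0,0.25],[0,0,0]]
    - [0,[0,0,0.25],[0,0,0]]
    - [0,[0,0,0.2],[0,0,0]]
    - [0,[0,0,0.1],[0,0,0]]
    - [0,[0,0,0.05],[0,0,0]]
    - [0,[0,0,0],[0,0,0]]

```text
time: 52.32
ee_pos: [0.5356, -0.3403, 0.0014]
tcp_rot: [180.0, -0.0, 7.6]
wrist_force: [0.5, 0.3, -0.6]
opening: 0.0111
```

Emit:
arm_command:
  motion:
    - [0,[0,0,0.03],[0,0,0]]
    - [0,[0,0,0.03],[0,0,0]]
    - [0,[0,0,0],[0,0,0]]

```text
time: 52.7
ee_pos: [0.5354, -0.3402, -0.0025]
tcp_rot: [-180.0, 0.0, 7.6]
wrist_force: [0.2, -0.7, -0.7]
opening: 0.0109
```

```bash
python3 go.py .5369 -.3396 -.0056 7.56; python3 - <<'E'
from h import *
im=viewer.camera('side');cv2.imwrite('pics/side29.png',im);crop(im,240,250,370,360,6,'pics/a1.png')
E
```

```text
t 52.7 pos [ 0.5354 -0.3402 -0.0025] rot [-1.7999e+02  1.0000e-02  7.5600e+00] shift units [ 0.03 -0.01  0.05] turn z -0.0 open 0.0109 F [ 0.2 -0.7 -0.7]
```

View pics/a1.png

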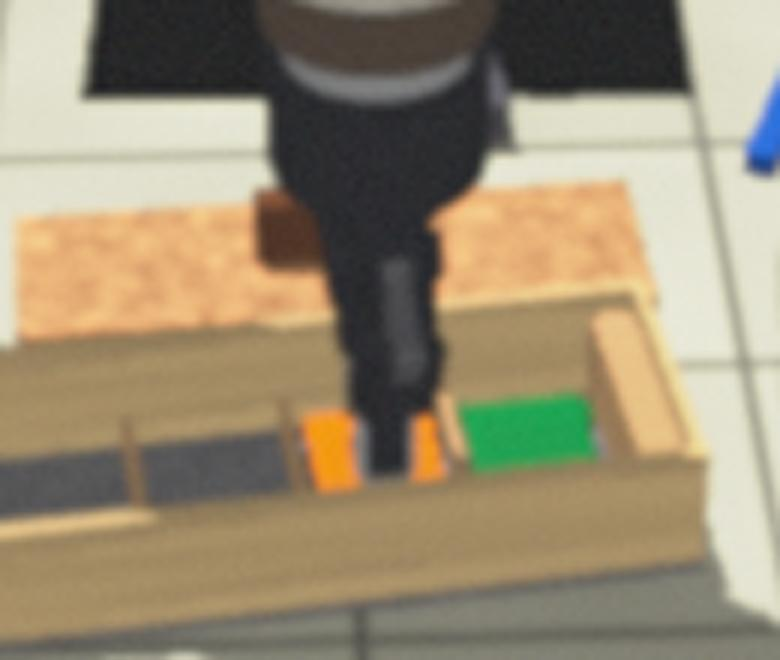

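Emit:
arm_command:
  motion:
    - [0,[0,0,0.03],[0,0,0]]
    - [0,[0,0,0.02],[0,0,0]]
    - [0,[0,0,0],[0,0,0]]

```text
time: 53.12
ee_pos: [0.5355, -0.3402, -0.0055]
tcp_rot: [-180.0, 0.0, 7.6]
wrist_force: [1.1, 0.4, -0.5]
opening: 0.011
```

Emit:
arm_command:
  motion:
    - [0,[0,0,0.02],[0,0,0]]
    - [0,[0,0,0],[0,0,0]]

```text
time: 53.38
ee_pos: [0.5356, -0.3403, -0.0056]
tcp_rot: [180.0, -0.0, 7.6]
wrist_force: [-3.1, 2.0, 7.5]
opening: 0.0105
```

Emit:
arm_command:
  motion:
    - [0.15,[0,0,-0.02],[0,0,0]]
    - [0.25,[0,0,0],[0,0,0]]
    - [0.3,[0,0,0],[0,0,0]]
    - [0.3,[0,0,-0.2],[0,0,0]]
    - [0.3,[0,0,-0.4],[0,0,0]]
    - [0.3,[0,0,-0.7],[0,0,0]]
    - [0.3,[0,0,-0.7],[0,0,0]]
    - [0.4,[0,0,0],[0,0,-0.8]]
    - [0.4,[0,0,0],[0,0,-1]]
    - [0.4,[0,0,0],[0,0,-1]]
    - [0.4,[0,0,0],[0,0,-1]]

```text
time: 54.75
ee_pos: [0.5356, -0.3403, 0.1156]
tcp_rot: [180.0, -0.0, 30.6]
wrist_force: [0.6, -0.2, -0.1]
opening: 0.0344
```

Emit:
arm_command:
  motion:
    - [0.4,[0,0,0],[0,0,-1]]
    - [0.4,[0,0,0],[0,0,-1]]
    - [0.4,[0,0,0],[0,0,-1]]
    - [0.4,[0,0,0],[0,0,-1]]
    - [0.4,[0,0,0],[0,0,-1]]
    - [0.4,[0,0,0],[0,0,-1]]
    - [0.4,[0,0,0],[0,0,-1]]
    - [0.4,[0,0,0],[0,0,-1]]
    - [0.4,[0,0,0],[0,0,-1]]
    - [0.4,[0,0,0],[0,0,-1]]
    - [0.4,[0,0,0],[0,0,-1]]

```text
time: 56.12
ee_pos: [0.5356, -0.3403, 0.1155]
tcp_rot: [180.0, 0.0, 96.6]
wrist_force: [0.4, 0.3, 0.7]
opening: 0.0343
```

```bash
python3 go.py .5577 .0778 .06 97.2; python3 - <<'E'
from h import *
im=viewer.camera('side');cv2.imwrite('pics/side30.png',im);crop(im,220,190,370,350,5,'pics/a1.png')
im=viewer.camera('top');cv2.imwrite('pics/top30.png',im);crop(im,170,190,330,330,5,'pics/a2.png')
E
```

```text
t 56.12 pos [ 0.5356 -0.3403  0.1155] rot [1.7997e+02 3.0000e-02 9.6560e+01] shift units [6.88 1.16 0.93] turn z -0.11 open 0.0343 F [0.4 0.3 0.7]
```

View pics/a1.png

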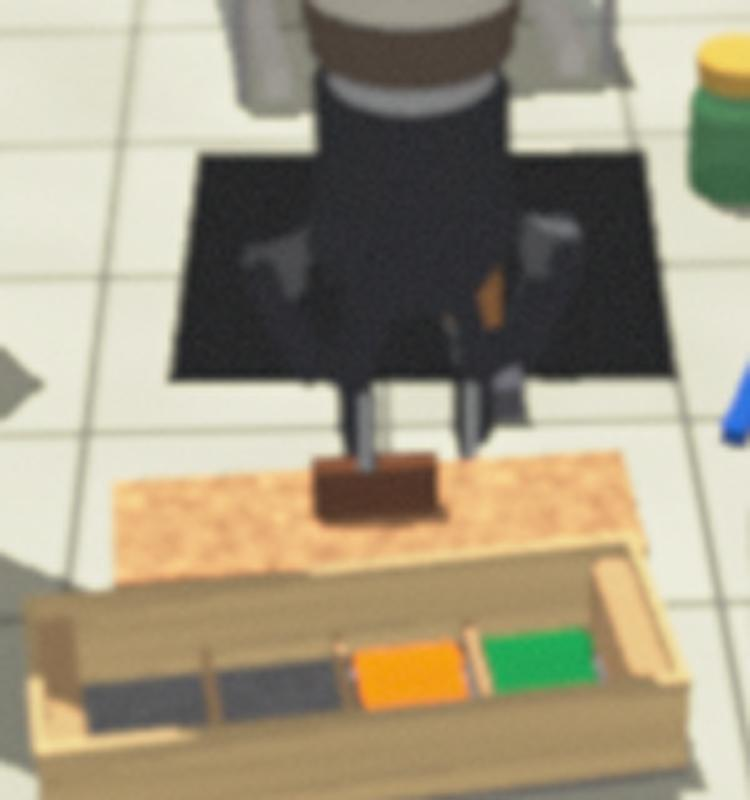

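View pics/a2.png

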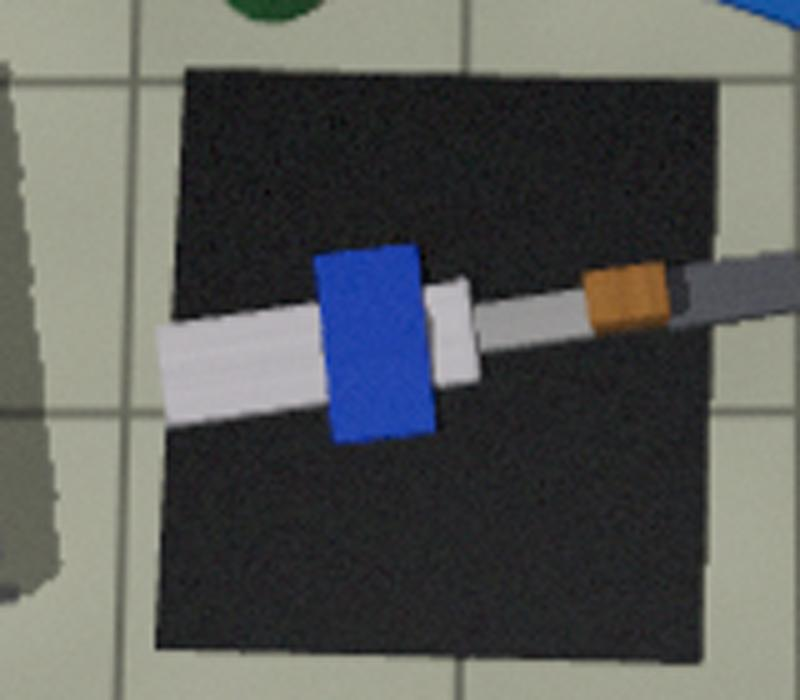

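Emit:
arm_command:
  motion:
    - [0.4,[0.6,0.1,0],[0,0,0]]
    - [0.4,[0.65,0.11,0],[0,0,0]]
    - [0.4,[0.65,0.11,0],[0,0,0]]
    - [0.4,[0.65,0.11,0],[0,0,0]]
    - [0.4,[0.65,0.11,0],[0,0,0]]
    - [0.4,[0.65,0.11,0],[0,0,0]]
    - [0.4,[0.65,0.11,0],[0,0,0]]
    - [0.4,[0.65,0.11,0],[0,0,0]]
    - [0.4,[0.65,0.11,0],[0,0,0]]
    - [0.4,[0.6,0.1,0],[0,0,0]]
    - [0.4,[0.48,0.08,0],[0,0,-0.1]]
    - [0.4,[0,0,0.3],[0,0,0]]

```text
time: 57.72
ee_pos: [0.5599, 0.0795, 0.0979]
tcp_rot: [179.8, -0.0, 97.0]
wrist_force: [-0.3, -0.3, -0.3]
opening: 0.0341
```

Emit:
arm_command:
  motion:
    - [0.4,[0,0,0.4],[0,0,0]]
    - [0.4,[0,0,0.2],[0,0,0]]
    - [0.4,[0,0,0],[0,0,0]]
    - [0.4,[0,0,0],[0,0,0]]

```text
time: 58.22
ee_pos: [0.5594, 0.0774, 0.0614]
tcp_rot: [179.9, 0.0, 96.9]
wrist_force: [0.0, 0.0, 0.2]
opening: 0.0344
```

```bash
python3 go.py .5577 .0778 -.004 97.2; python3 - <<'E'
from h import *
im=viewer.camera('side');cv2.imwrite('pics/side31.png',im);crop(im,260,180,350,250,8,'pics/a1.png')
E
```

```text
t 58.23 pos [0.5594 0.0774 0.0614] rot [179.94   0.    96.91] shift units [ 0.01 -0.03  1.09] turn z -0.05 open 0.0344 F [0.  0.  0.2]
```

View pics/a1.png

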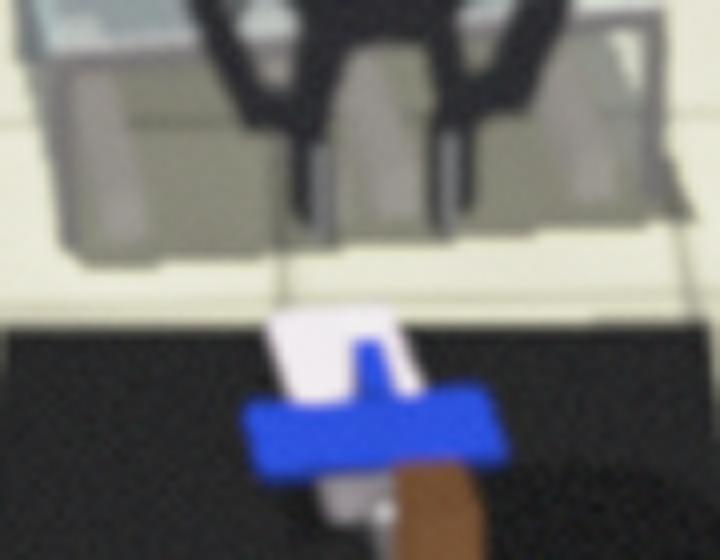

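Emit:
arm_command:
  motion:
    - [0.4,[0,-0.03,0.2],[0,0,0]]
    - [0.4,[0,0,0.25],[0,0,0]]
    - [0.35,[0,0,0.25],[0,0,0]]
    - [0.35,[0,0,0.2],[0,0,0]]
    - [0.35,[0,0,0.1],[0,0,0]]
    - [0.35,[0,0,0.07],[0,0,0]]
    - [0.35,[0,0,0],[0,0,0]]

```text
time: 59.15
ee_pos: [0.5572, 0.0775, -0.0036]
tcp_rot: [-180.0, -0.0, 97.0]
wrist_force: [0.5, 0.5, 0.1]
opening: 0.0297
```

```bash
python3 go.py .5577 .0778 -.005 97.2; python3 - <<'E'
from h import *
im=viewer.camera('side');cv2.imwrite('pics/side32.png',im);crop(im,260,180,350,250,8,'pics/a1.png')
E
```

```text
t 59.15 pos [ 0.5572  0.0775 -0.0036] rot [-180.     -0.     96.96] shift units [0.   0.01 0.02] turn z -0.04 open 0.0297 F [0.5 0.5 0.1]
```

View pics/a1.png

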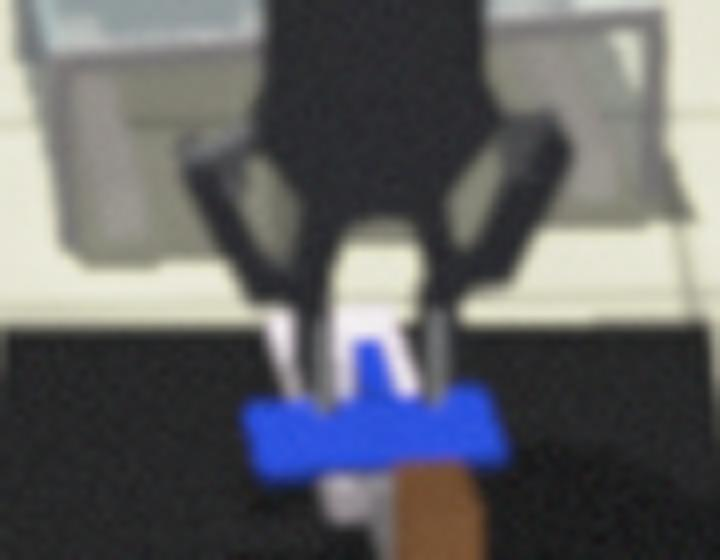

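Fingers straddle the blue ridge, tips just above the plate. Close and lift.

Emit:
arm_command:
  motion:
    - [0.2,[0,0,0.02],[0,0,0]]
    - [0.1,[0,0,0],[0,0,0]]
    - [0,[0,0,0],[0,0,0]]
    - [0,[0,0,0],[0,0,0]]
    - [0,[0,0,0],[0,0,0]]
    - [0,[0,0,0],[0,0,0]]
  newtons: 40

```text
time: 59.95
ee_pos: [0.5574, 0.0775, -0.0045]
tcp_rot: [180.0, 0.0, 97.0]
wrist_force: [-0.2, 1.1, 5.3]
opening: 0.011
```

Emit:
arm_command:
  motion:
    - [0,[0,0,-0.1],[0,0,0]]
    - [0,[0,0,-0.2],[0,0,0]]
    - [0,[0,0,-0.4],[0,0,0]]
    - [0,[0,0,-0.6],[0,0,0]]
    - [0,[0,0,-0.6],[0,0,0]]
    - [0,[0,0,-0.3],[0,0,0]]
    - [0,[-0.4,0,0],[0,0,0]]
    - [0,[-0.6,0,0],[0,0,0]]
    - [0,[-0.6,0,0],[0,0,0]]
    - [0,[-0.6,0,0],[0,0,0]]

```text
time: 61.2
ee_pos: [0.5729, -0.0546, 0.1266]
tcp_rot: [-179.9, -0.0, 97.0]
wrist_force: [0.0, -0.6, -1.4]
opening: 0.0112
```

```bash
python3 go.py .4795 -.3472 .127 7.56; python3 - <<'E'
from h import *
im=viewer.camera('side');cv2.imwrite('pics/side33.png',im);crop(im,220,180,370,300,5,'pics/a1.png')
E
```

```text
t 61.2 pos [ 0.5729 -0.0546  0.1266] rot [-1.7994e+02 -1.0000e-02  9.6970e+01] shift units [-4.65 -2.14 -0.01] turn z 14.9 open 0.0112 F [ 0.  -0.6 -1.4]
```

View pics/a1.png

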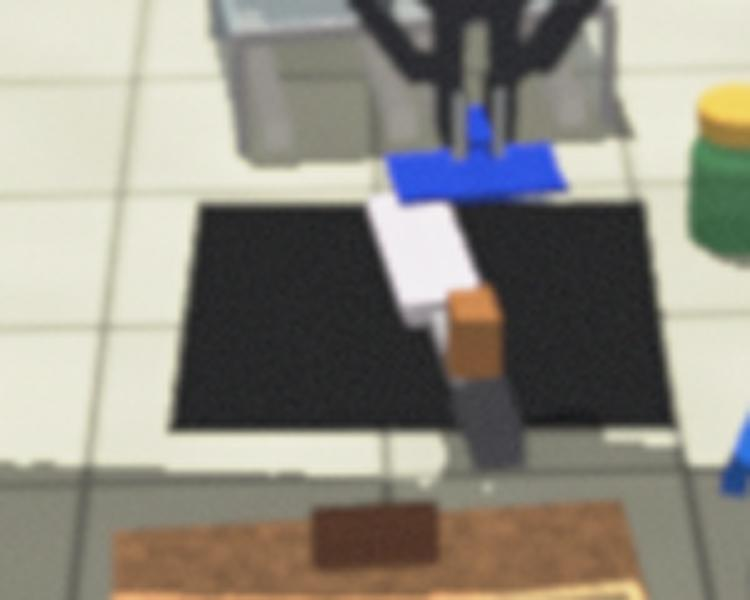

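Emit:
arm_command:
  motion:
    - [0,[-0.5,-0.23,0],[0,0,0]]
    - [0,[-0.6,-0.28,0],[0,0,0]]
    - [0,[-0.6,-0.28,0],[0,0,0]]
    - [0,[-0.6,-0.28,0],[0,0,0]]
    - [0,[-0.6,-0.28,0],[0,0,0]]
    - [0,[-0.6,-0.28,0],[0,0,0]]
    - [0,[-0.6,-0.28,0],[0,0,0]]
    - [0,[-0.4,-0.17,0],[0,0,0]]
    - [0,[-0.15,-0.06,0],[0,0,0]]
    - [0,[0,0,0],[0,0,0.9]]
    - [0,[0,0,0],[0,0,1]]
    - [0,[0,0,0],[0,0,1]]

```text
time: 62.75
ee_pos: [0.4798, -0.3451, 0.1269]
tcp_rot: [-180.0, -0.0, 79.4]
wrist_force: [0.0, -0.1, -0.7]
opening: 0.0113
```

Emit:
arm_command:
  motion:
    - [0,[0,0,0],[0,0,1]]
    - [0,[0,0,0],[0,0,1]]
    - [0,[0,0,0],[0,0,1]]
    - [0,[0,0,0],[0,0,1]]
    - [0,[0,0,0],[0,0,1]]
    - [0,[0,0,0],[0,0,1]]
    - [0,[0,0,0],[0,0,1]]
    - [0,[0,0,0],[0,0,1]]
    - [0,[0,0,0],[0,0,1]]
    - [0,[0,0,0],[0,0,1]]
    - [0,[0,0,0],[0,0,1]]
    - [0,[0,0,0],[0,0,1]]

```text
time: 64.25
ee_pos: [0.4798, -0.3451, 0.1269]
tcp_rot: [-180.0, 0.0, 7.4]
wrist_force: [-0.1, -0.3, -0.9]
opening: 0.0111
```

Emit:
arm_command:
  motion:
    - [0,[0,0,0.3],[0,0,0]]
    - [0,[0,0,0.3],[0,0,0]]
    - [0,[0,0,0.2],[0,0,0]]
    - [0,[0,0,0],[0,0,0]]

```text
time: 64.75
ee_pos: [0.4788, -0.3454, 0.0775]
tcp_rot: [-179.9, 0.1, 7.6]
wrist_force: [-0.2, 0.1, -0.8]
opening: 0.0108
```

```bash
python3 go.py .4795 -.3472 .06 7.56; python3 - <<'E'
from h import *
im=viewer.camera('side');cv2.imwrite('pics/side34.png',im);crop(im,220,250,350,360,6,'pics/a1.png')
im=viewer.camera('top');cv2.imwrite('pics/top34.png',im);crop(im,395,210,485,310,8,'pics/a2.png')
E
```

```text
t 64.75 pos [ 0.4788 -0.3454  0.0775] rot [-1.7989e+02  1.1000e-01  7.6000e+00] shift units [0.01 0.03 0.29] turn z 0.01 open 0.0108 F [-0.2  0.1 -0.8]
```

View pics/a1.png

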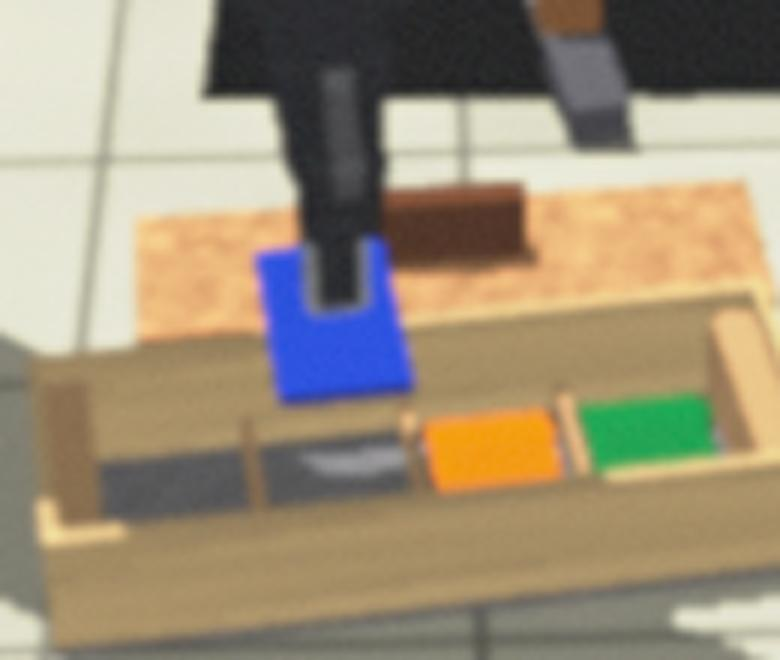

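View pics/a2.png

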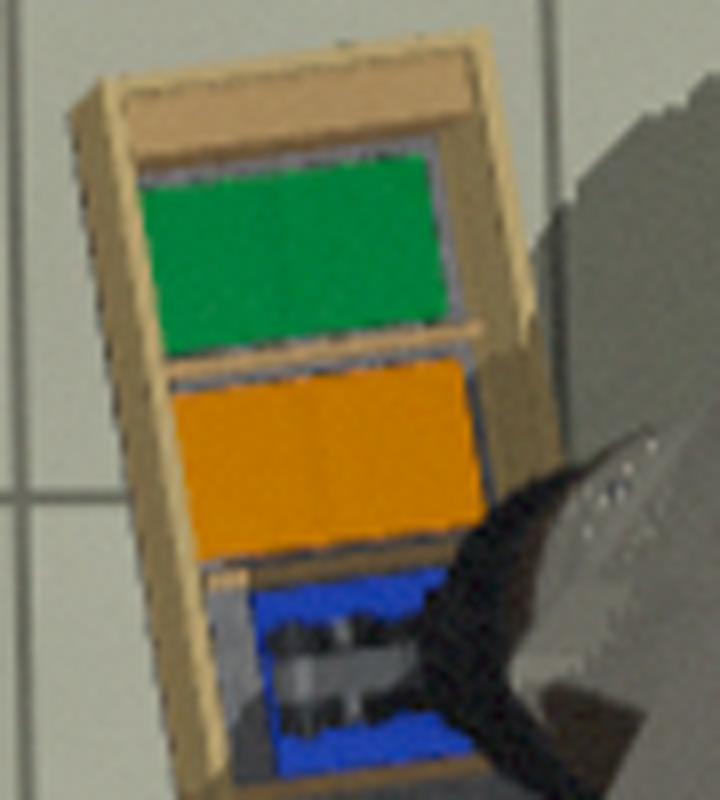

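```bash
python3 - <<'E'
from off import *
P=[pt('top',*q,.094) for q in cr([(251,594),(277,777)],395,210,8)]
print([incase(p) for p in P], np.linalg.norm(P[0]-P[1]))
S=[pt('side',*q,.094) for q in cr([(256,255),(382,240),(413,382),(283,395)],220,250,6)]
print([incase(p) for p in S])
print('tcp',incase(bot.get_obs()['ee_pos']))
E
```

```text
[array([-5.74  , 44.1041]), array([-51.5551,  44.9132])] 0.045822188467165556
[array([-51.6697,  41.0584]), array([-6.7127, 42.5454]), array([ -7.2773, -40.2116]), array([-50.9455, -39.8634])]
tcp [-28.7488   1.1347]
```

Emit:
arm_command:
  motion:
    - [0,[0,0.03,0.2],[0,0,0]]
    - [0,[0,0,0.25],[0,0,0]]
    - [0,[0,0,0.25],[0,0,0]]
    - [0,[0,0,0.25],[0,0,0]]
    - [0,[0,0,0.2],[0,0,0]]
    - [0,[0,0,0.1],[0,0,0]]
    - [0,[0,0,0.05],[0,0,0]]
    - [0,[0,0,0.03],[0,0,0]]
    - [0,[0,0,0.03],[0,0,0]]
    - [0,[0,0,0.02],[0,0,0]]
    - [0,[0,0,0],[0,0,0]]

```text
time: 66.22
ee_pos: [0.4798, -0.3478, -0.0036]
tcp_rot: [180.0, -0.0, 7.6]
wrist_force: [-0.1, -0.0, -1.4]
opening: 0.0113
```

Emit:
arm_command:
  motion:
    - [0,[0,0,0.02],[0,0,0]]
    - [0,[0,0,0.02],[0,0,0]]
    - [0,[0,0,0],[0,0,0]]

```text
time: 66.6
ee_pos: [0.4799, -0.3479, -0.0054]
tcp_rot: [180.0, -0.0, 7.6]
wrist_force: [-2.3, 1.6, 4.8]
opening: 0.0107
```

Contact. Release, rise, then retreat so the case and cover can be seen.

Emit:
arm_command:
  motion:
    - [0.15,[0,0,-0.02],[0,0,0]]
    - [0.25,[0,0,0],[0,0,0]]
    - [0.3,[0,0,0],[0,0,0]]
    - [0.3,[0,0,-0.2],[0,0,0]]
    - [0.3,[0,0,-0.4],[0,0,0]]
    - [0.3,[0,0,-0.7],[0,0,0]]
    - [0.3,[0,0,-0.7],[0,0,0]]
    - [0.4,[-0.7,0,0],[0,0,0]]
    - [0.4,[-0.7,0,0],[0,0,0]]
    - [0.4,[-0.4,0,0],[0,0,0]]
    - [0.4,[0,0,0],[0,0,0]]

```text
time: 67.97
ee_pos: [0.3719, -0.3625, 0.116]
tcp_rot: [179.9, -0.0, 7.5]
wrist_force: [0.7, -0.2, 1.5]
opening: 0.0345
```

```bash
python3 go.py .5211 -.1924 .12 3.75; python3 - <<'E'
from h import *
im=viewer.camera('side');cv2.imwrite('pics/side35.png',im);crop(im,210,250,370,360,5,'pics/a1.png')
im=viewer.camera('top');cv2.imwrite('pics/top35.png',im);crop(im,335,200,485,355,5,'pics/a2.png')
E
```

```text
t 67.97 pos [ 0.3719 -0.3625  0.116 ] rot [ 1.7995e+02 -5.0000e-02  7.4600e+00] shift units [ 2.83 -2.49 -0.07] turn z 0.62 open 0.0345 F [ 0.7 -0.2  1.5]
```

View pics/a1.png

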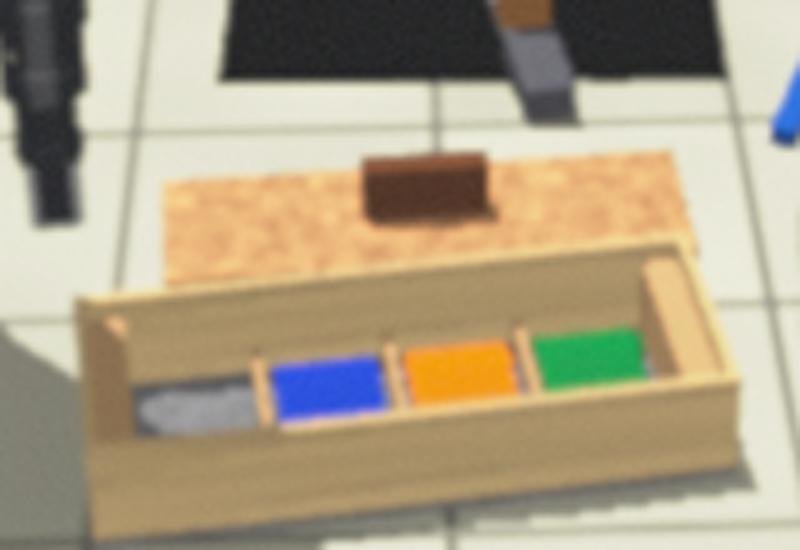

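View pics/a2.png

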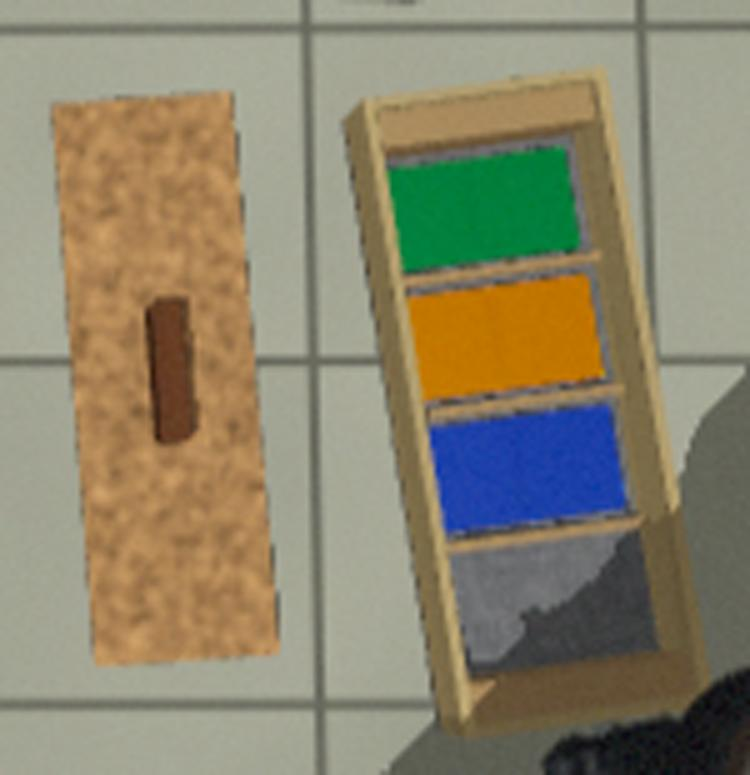

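Emit:
arm_command:
  motion:
    - [0.45,[0.35,-0.3,0],[0,0,0]]
    - [0.45,[0.4,-0.36,0],[0,0,0]]
    - [0.45,[0.45,-0.4,0],[0,0,0]]
    - [0.45,[0.45,-0.4,0],[0,0,0]]
    - [0.45,[0.45,-0.4,0],[0,0,0]]
    - [0.45,[0.4,-0.36,0],[0,0,0]]
    - [0.45,[0.33,-0.27,0],[0,0,0]]
    - [0.45,[0,0,0.3],[0,0,0.62]]
    - [0.45,[0,0,0.4],[0,0,0]]
    - [0.45,[0,0,0.2],[0,0,0]]
    - [0.45,[0,0,0],[0,0,0]]

```text
time: 69.45
ee_pos: [0.5213, -0.1911, 0.0604]
tcp_rot: [-180.0, 0.1, 3.9]
wrist_force: [-0.2, 0.8, 0.0]
opening: 0.0382
```

```bash
python3 go.py .5211 -.1924 .0 3.75; python3 - <<'E'
from h import *
im=viewer.camera('side');cv2.imwrite('pics/side36.png',im);crop(im,230,220,360,320,6,'pics/a1.png')
E
```

```text
t 69.45 pos [ 0.5213 -0.1911  0.0604] rot [-1.7996e+02  8.0000e-02  3.8700e+00] shift units [-0.    0.02  1.01] turn z 0.02 open 0.0382 F [-0.2  0.8  0. ]
```

View pics/a1.png

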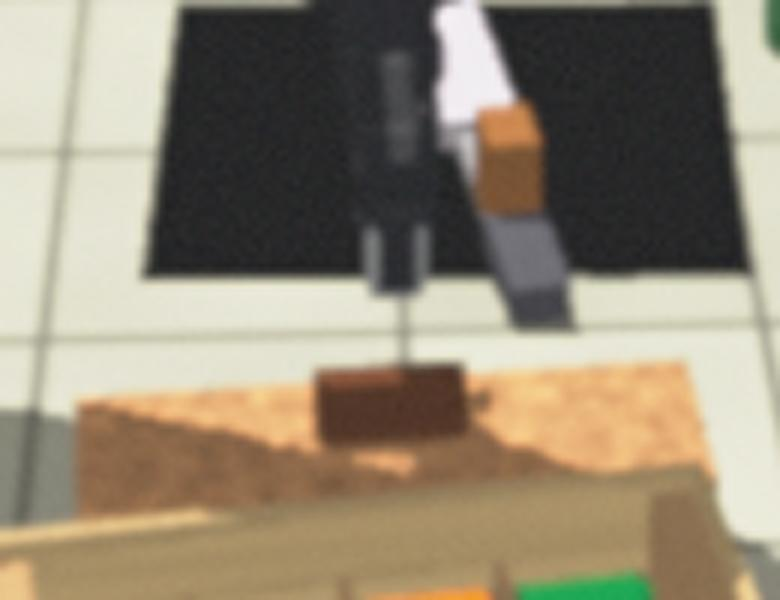

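Emit:
arm_command:
  motion:
    - [0.45,[-0.02,0.02,0.3],[0,0,0]]
    - [0.45,[0,0,0.3],[0,0,0]]
    - [0.45,[0,0,0.25],[0,0,0]]
    - [0.45,[0,0,0.1],[0,0,0]]
    - [0.45,[0,0,0.06],[0,0,0]]
    - [0.45,[0,0,0],[0,0,0]]

```text
time: 70.25
ee_pos: [0.5204, -0.1929, 0.0007]
tcp_rot: [180.0, -0.0, 3.8]
wrist_force: [-0.6, 0.4, 0.5]
opening: 0.0386
```

```bash
python3 go.py .5211 -.1924 -.008 3.75; python3 - <<'E'
from h import *
im=viewer.camera('side');cv2.imwrite('pics/side37.png',im);crop(im,250,250,350,320,7,'pics/a1.png')
E
```

```text
t 70.25 pos [ 0.5204 -0.1929  0.0007] rot [ 1.7999e+02 -2.0000e-02  3.8400e+00] shift units [ 0.01 -0.01  0.15] turn z 0.02 open 0.0386 F [-0.6  0.4  0.5]
```

View pics/a1.png

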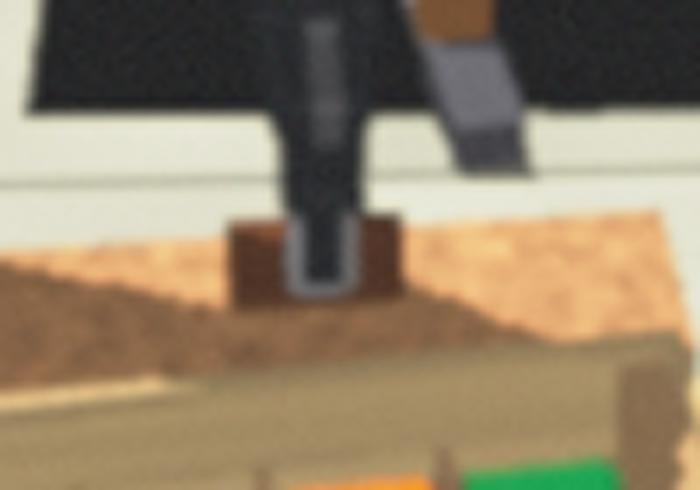

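Emit:
arm_command:
  motion:
    - [0.45,[0,0,0.05],[0,0,0]]
    - [0.45,[0,0,0.03],[0,0,0]]
    - [0.3,[0,0,0],[0,0,0]]
    - [0.1,[0,0,0],[0,0,0]]
    - [0,[0,0,0],[0,0,0]]
    - [0,[0,0,0],[0,0,0]]
    - [0,[0,0,0],[0,0,0]]
    - [0,[0,0,0],[0,0,0]]
  newtons: 60

```text
time: 71.3
ee_pos: [0.5204, -0.1929, -0.004]
tcp_rot: [180.0, -0.0, 3.8]
wrist_force: [-2.2, 0.0, 3.7]
opening: 0.0127
```

Emit:
arm_command:
  motion:
    - [0,[0,0,-0.1],[0,0,0]]
    - [0,[0,0,-0.3],[0,0,0]]
    - [0,[0,0,-0.5],[0,0,0]]
    - [0,[0,0,-0.5],[0,0,0]]
    - [0,[0,0,-0.3],[0,0,0]]
    - [0,[0,0,0],[0,0,0]]

```text
time: 72.05
ee_pos: [0.521, -0.1931, 0.0993]
tcp_rot: [179.9, -0.1, 3.8]
wrist_force: [0.8, 0.5, -2.7]
opening: 0.0123
```

```bash
python3 go.py .5082 -.3434 .097 7.56; python3 - <<'E'
from h import *
im=viewer.camera('side');cv2.imwrite('pics/side38.png',im);crop(im,220,200,370,330,5,'pics/a1.png')
E
```

```text
t 72.05 pos [ 0.521  -0.1931  0.0993] rot [ 1.7994e+02 -1.3000e-01  3.8400e+00] shift units [-0.38  2.48  0.04] turn z -0.62 open 0.0123 F [ 0.8  0.5 -2.7]
```

View pics/a1.png

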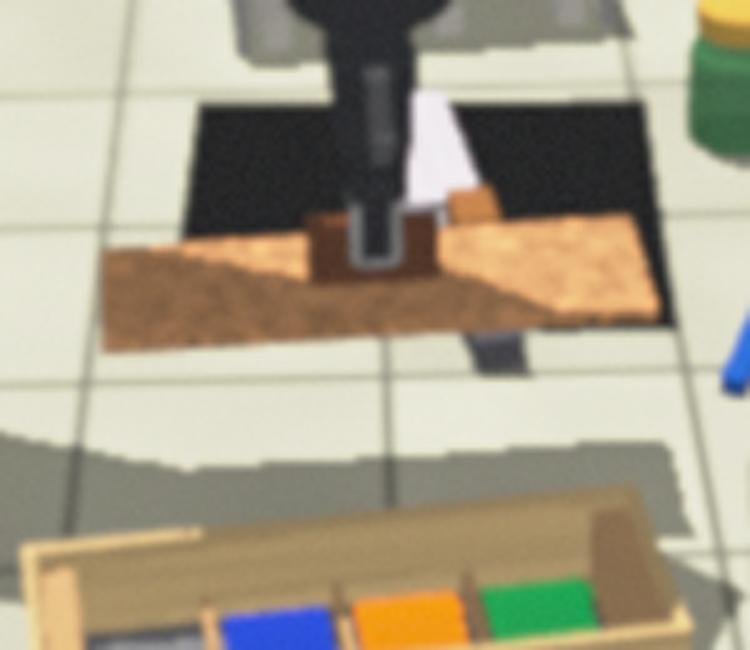

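Emit:
arm_command:
  motion:
    - [0,[-0.04,0.25,0],[0,0,0]]
    - [0,[-0.06,0.4,0],[0,0,0]]
    - [0,[-0.07,0.45,0],[0,0,0]]
    - [0,[-0.07,0.45,0],[0,0,0]]
    - [0,[-0.07,0.45,0],[0,0,0]]
    - [0,[-0.05,0.32,0],[0,0,0]]
    - [0,[-0.02,0.16,0],[0,0,0]]
    - [0,[0,0,0],[0,0,-0.32]]
    - [0,[0,0,0],[0,0,-0.32]]
    - [0,[0,0,0],[0,0,0]]

```text
time: 73.35
ee_pos: [0.5077, -0.3422, 0.0979]
tcp_rot: [180.0, -0.0, 7.8]
wrist_force: [-0.4, 0.5, -1.0]
opening: 0.0123
```

```bash
python3 go.py .5082 -.3434 .07 7.56; python3 - <<'E'
from h import *
im=viewer.camera('side');cv2.imwrite('pics/side39.png',im);crop(im,210,240,370,360,5,'pics/a1.png')
im=viewer.camera('top');cv2.imwrite('pics/top39.png',im);crop(im,385,190,495,360,5,'pics/a2.png')
E
```

```text
t 73.35 pos [ 0.5077 -0.3422  0.0979] rot [ 1.80e+02 -1.00e-02  7.78e+00] shift units [0.01 0.02 0.47] turn z 0.04 open 0.0123 F [-0.4  0.5 -1. ]
```

View pics/a1.png

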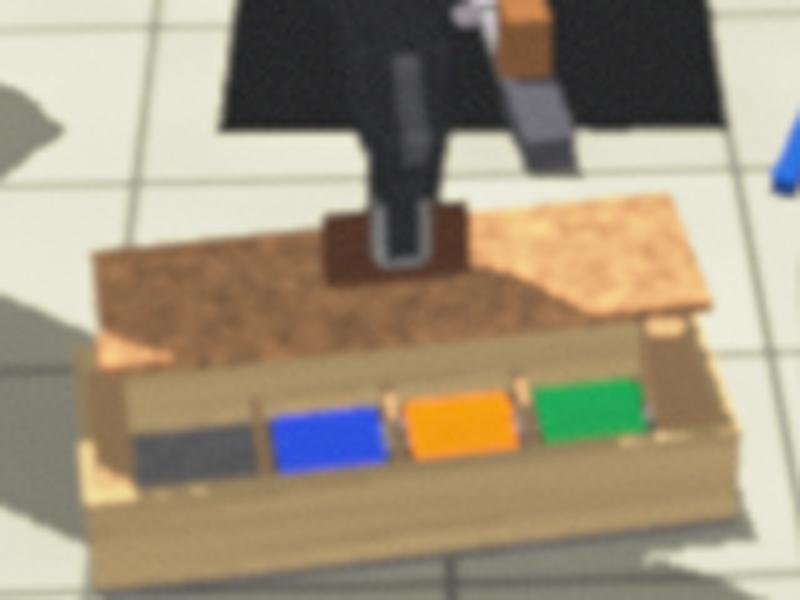

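View pics/a2.png

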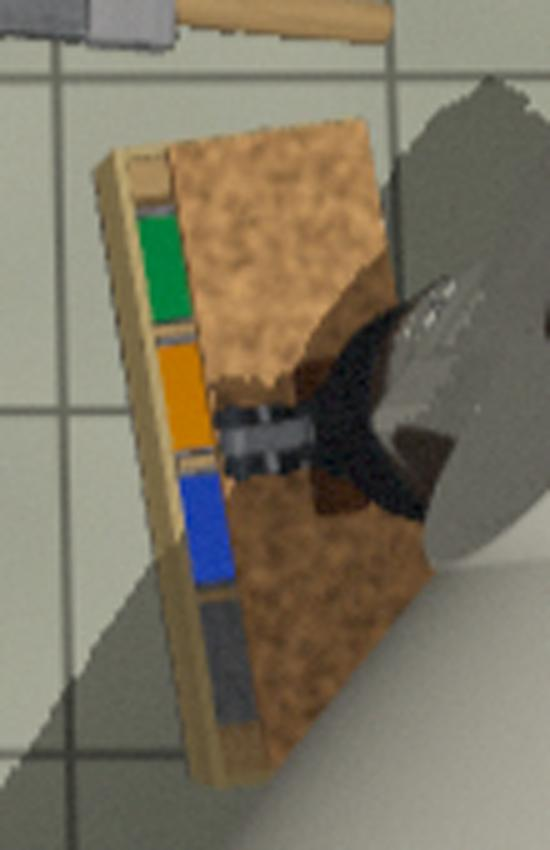

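```bash
python3 - <<'E'
from off import *
P=[pt('top',*q,.110) for q in cr([(171,146),(367,120),(268,770)],385,190,5)]
print([incase(p) for p in P])
S=[pt('side',*q,.110) for q in cr([(94,254),(670,194),(711,298),(99,366)],210,240,5)]
print([incase(p) for p in S])
print('tcp',incase(bot.get_obs()['ee_pos']))
E
```

```text
[array([124.1003,  41.2651]), array([123.9254, -37.7491]), array([-123.6859,   42.5459])]
[array([-122.0828,   36.5686]), array([123.2769,  38.8981]), array([123.4201, -36.9037]), array([-124.2216,  -39.7801])]
tcp [-0.3698  1.1327]
```

Emit:
arm_command:
  motion:
    - [0,[0,0.02,0.15],[0,0,0.02]]
    - [0,[0,0,0.2],[0,0,0]]
    - [0,[0,0,0.2],[0,0,0]]
    - [0,[0,0,0.15],[0,0,0]]
    - [0,[0,0,0.1],[0,0,0]]
    - [0,[0,0,0.07],[0,0,0]]
    - [0,[0,0,0.04],[0,0,0]]
    - [0,[0,0,0],[0,0,0]]

```text
time: 74.45
ee_pos: [0.5077, -0.3441, 0.0433]
tcp_rot: [180.0, -0.0, 7.6]
wrist_force: [0.2, 0.6, -2.5]
opening: 0.0126
```

```bash
python3 go.py .5082 -.3434 .039 7.56; python3 - <<'E'
from h import *
im=viewer.camera('side');cv2.imwrite('pics/side40.png',im);crop(im,210,240,370,360,5,'pics/a1.png')
E
```

```text
t 74.45 pos [ 0.5077 -0.3441  0.0433] rot [180.    -0.     7.56] shift units [ 0.01 -0.01  0.07] turn z 0.0 open 0.0126 F [ 0.2  0.6 -2.5]
```

View pics/a1.png

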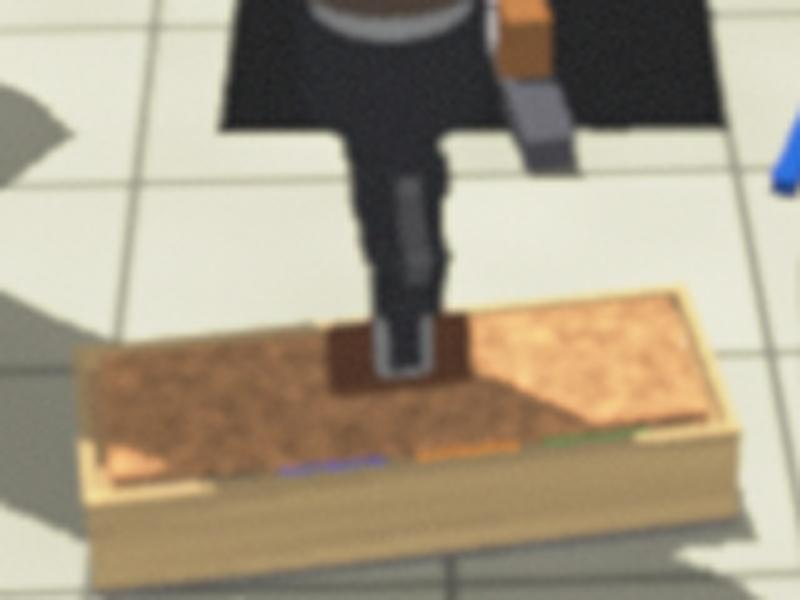

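Emit:
arm_command:
  motion:
    - [0,[0,0,0.03],[0,0,0]]
    - [0,[0,0,0.03],[0,0,0]]
    - [0,[0,0,0.02],[0,0,0]]
    - [0,[0,0,0],[0,0,0]]

```text
time: 75.0
ee_pos: [0.5076, -0.3441, 0.039]
tcp_rot: [180.0, -0.0, 7.6]
wrist_force: [-2.7, 1.9, 3.9]
opening: 0.0127
```

Contact on ledges. Release, rise, move toward the scoop and look.

Emit:
arm_command:
  motion:
    - [0.15,[0,0,-0.02],[0,0,0]]
    - [0.25,[0,0,0],[0,0,0]]
    - [0.35,[0,0,0],[0,0,0]]
    - [0.35,[0,0,-0.2],[0,0,0]]
    - [0.35,[0,0,-0.5],[0,0,0]]
    - [0.35,[0,0,-0.6],[0,0,0]]
    - [0.5,[-0.7,0,0],[0,0,0]]
    - [0.5,[-0.7,0,0],[0,0,0]]
    - [0.5,[-0.6,0,0],[0,0,0]]
    - [0.5,[-0.3,0,0],[0,0,0]]
    - [0.5,[0,0,0],[0,0,0]]

```text
time: 76.38
ee_pos: [0.3706, -0.3626, 0.1184]
tcp_rot: [179.9, -0.1, 7.5]
wrist_force: [0.2, -0.2, 0.1]
opening: 0.0424
```

```bash
python3 go.py .57 -.036 .1 97.9; python3 - <<'E'
from h import *
im=viewer.camera('side');cv2.imwrite('pics/side41.png',im)
im2=viewer.camera('top');cv2.imwrite('pics/top41.png',im2)
E
```

```text
t 76.38 pos [ 0.3706 -0.3626  0.1184] rot [ 1.7994e+02 -5.0000e-02  7.4900e+00] shift units [ 4.   -4.96  0.31] turn z -15.07 open 0.0424 F [ 0.2 -0.2  0.1]
```

View pics/side41.png

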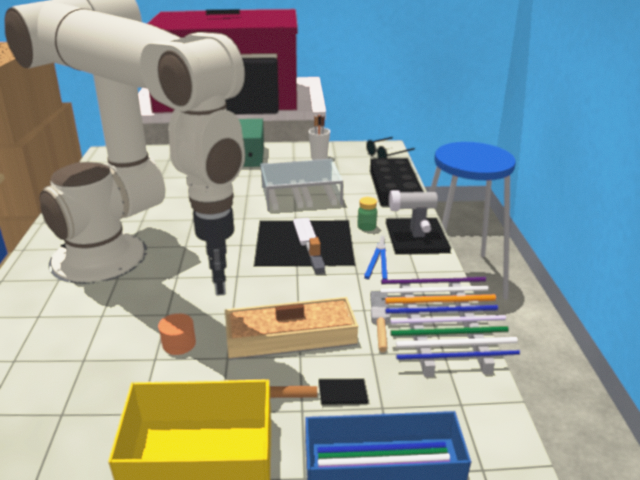

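View pics/top41.png

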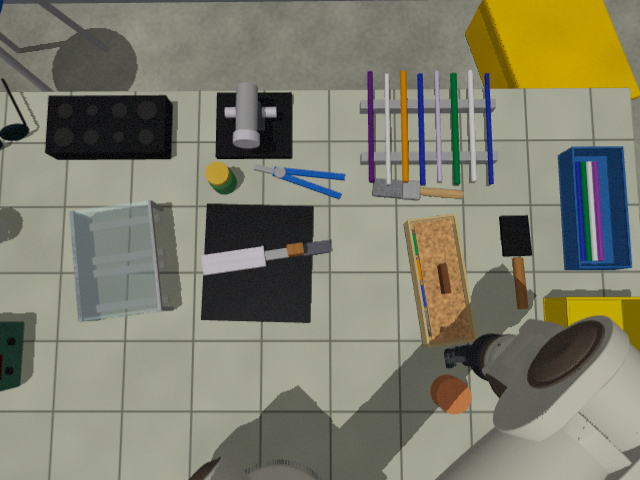

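```bash
python3 - <<'E'
from h import *
im=cv2.imread('pics/top41.png');crop(im,190,200,340,330,5,'pics/a1.png')
im=cv2.imread('pics/side41.png');crop(im,210,280,370,370,5,'pics/a2.png')
E
```

```text
(no output)
```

View pics/a1.png

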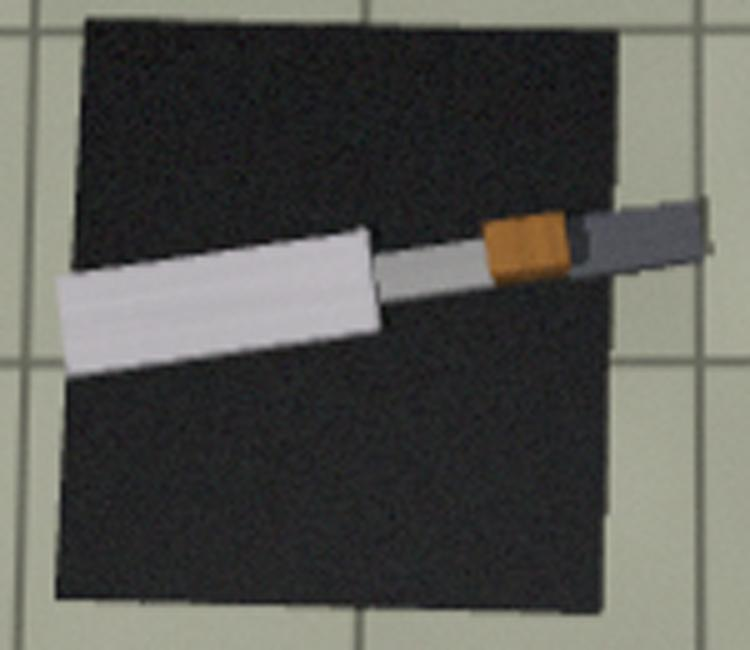

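View pics/a2.png

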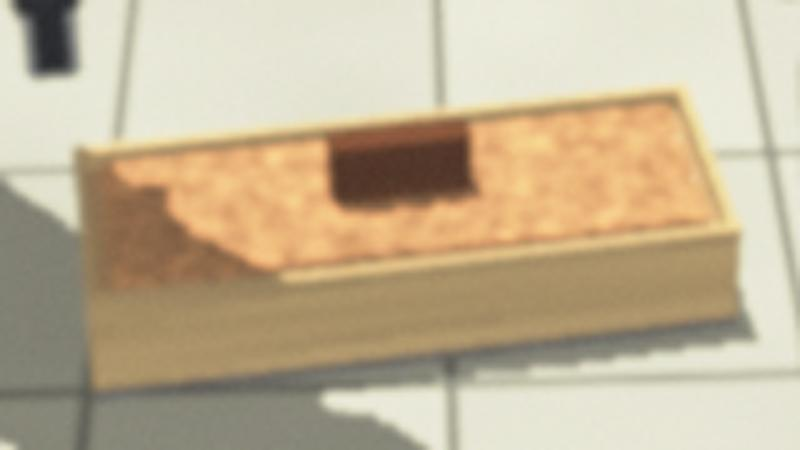

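```bash
python3 - <<'E'
from scoop import *
sc([(56,278),(67,377)],[(483,222),(563,211),(572,272),(495,281)],190,200,5)
E
```

```text
tip [0.5432 0.173  0.006 ] grip [ 0.5727 -0.0362  0.055 ] dist 0.21124516514292707 yaw 98.01386666660878
```

Emit:
arm_command:
  motion:
    - [0.6,[0.35,-0.4,-0.4],[0,0,0]]
    - [0.6,[0.4,-0.5,0],[0,0,0]]
    - [0.6,[0.42,-0.52,0],[0,0,0]]
    - [0.6,[0.42,-0.52,0],[0,0,0]]
    - [0.6,[0.42,-0.52,0],[0,0,0]]
    - [0.6,[0.42,-0.52,0],[0,0,0]]
    - [0.6,[0.42,-0.52,0],[0,0,0]]
    - [0.6,[0.42,-0.52,0],[0,0,0]]
    - [0.6,[0.42,-0.5,0],[0,0,0]]
    - [0.6,[0.36,-0.43,0],[0,0,0]]
    - [0.6,[0,0,0],[0,0,-1]]
    - [0.6,[0,0,0],[0,0,-1]]

```text
time: 77.97
ee_pos: [0.5735, -0.0342, 0.141]
tcp_rot: [-180.0, 0.0, 19.9]
wrist_force: [-0.5, 0.5, 0.6]
opening: 0.0514
```

Emit:
arm_command:
  motion:
    - [0.6,[0,0,0],[0,0,-1]]
    - [0.6,[0,0,0],[0,0,-1]]
    - [0.6,[0,0,0],[0,0,-1]]
    - [0.6,[0,0,0],[0,0,-1]]
    - [0.6,[0,0,0],[0,0,-1]]
    - [0.6,[0,0,0],[0,0,-1]]
    - [0.6,[0,0,0],[0,0,-1]]
    - [0.6,[0,0,0],[0,0,-1]]
    - [0.6,[0,0,0.2],[0,0,-1]]
    - [0.6,[0,0,0.2],[0,0,-1]]
    - [0.6,[0,0,0.2],[0,0,-1]]
    - [0.6,[0,0,0.2],[0,0,-1]]

```text
time: 79.47
ee_pos: [0.5734, -0.0347, 0.0928]
tcp_rot: [-180.0, -0.0, 91.8]
wrist_force: [0.4, 0.1, 0.3]
opening: 0.0513
```

Emit:
arm_command:
  motion:
    - [0.6,[0,0,0],[0,0,-1]]
    - [0.6,[0,0,0],[0,0,-0.08]]
    - [0.6,[0,0,0],[0,0,0]]

```text
time: 79.85
ee_pos: [0.5731, -0.0353, 0.0935]
tcp_rot: [180.0, -0.0, 98.0]
wrist_force: [0.4, -0.6, 0.0]
opening: 0.0515
```

```bash
python3 go.py .5727 -.0362 .012 98; python3 - <<'E'
from h import *
im=viewer.camera('side');cv2.imwrite('pics/side42.png',im);crop(im,250,180,350,280,7,'pics/a1.png')
E
```

```text
t 79.85 pos [ 0.5731 -0.0353  0.0935] rot [180.    -0.    97.96] shift units [-0.01 -0.01  1.36] turn z -0.01 open 0.0515 F [ 0.4 -0.6  0. ]
```

View pics/a1.png

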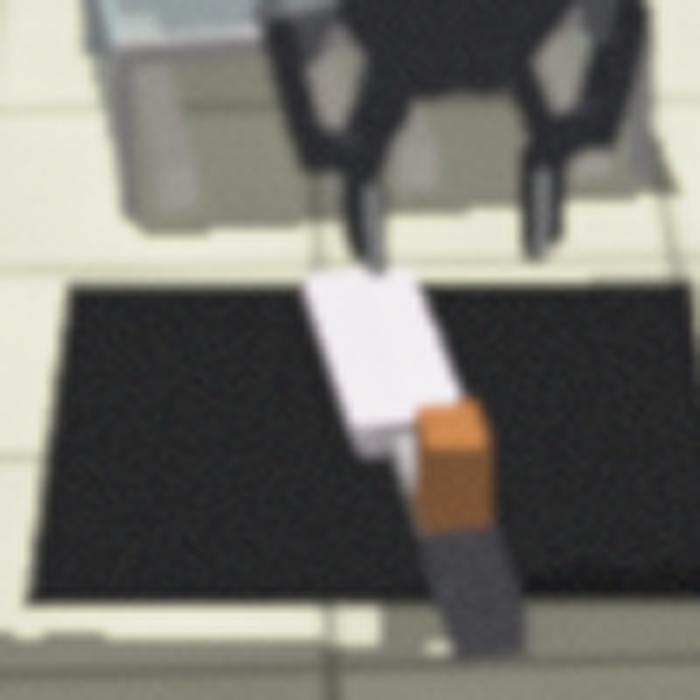

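Descend and grip, then lift ~25 mm.

Emit:
arm_command:
  motion:
    - [0.6,[-0.01,-0.01,0.3],[0,0,0]]
    - [0.6,[0,0,0.4],[0,0,0]]
    - [0.6,[0,0,0.35],[0,0,0]]
    - [0.6,[0,0,0.2],[0,0,0]]
    - [0.6,[0,0,0.1],[0,0,0]]
    - [0.6,[0,0,0],[0,0,0]]
    - [0.3,[0,0,0],[0,0,0]]
    - [0,[0,0,0],[0,0,0]]
    - [0,[0,0,0],[0,0,0]]
    - [0,[0,0,0],[0,0,0]]
    - [0,[0,0,0],[0,0,0]]
  newtons: 80

```text
time: 81.28
ee_pos: [0.5729, -0.0365, 0.0136]
tcp_rot: [179.9, 0.0, 98.0]
wrist_force: [-0.2, -0.6, 6.1]
opening: 0.0201
```

Emit:
arm_command:
  motion:
    - [0,[0,0,-0.1],[0,0,0]]
    - [0,[0,0,-0.2],[0,0,0]]
    - [0,[0,0,-0.15],[0,0,0]]
    - [0,[0,0,0],[0,0,0]]

```text
time: 81.78
ee_pos: [0.5728, -0.0365, 0.0407]
tcp_rot: [179.9, 0.0, 98.0]
wrist_force: [0.0, -0.0, -2.3]
opening: 0.0199
```

```bash
python3 - <<'E'
import numpy as np
c=np.array([.5503,.0498]);a=np.radians(135);o=c-.0675*np.array([np.cos(a),np.sin(a)]);print(o)
E
python3 go.py .598 .002 .04 135
```

```text
[0.59802971 0.00207029]
t 81.78 pos [ 0.5728 -0.0365  0.0407] rot [1.7991e+02 2.0000e-02 9.8040e+01] shift units [0.58 0.51 0.01] turn z -6.16 open 0.0199 F [ 0.  -0.  -2.3]
```

Emit:
arm_command:
  motion:
    - [0,[0.2,0.2,0],[0,0,0]]
    - [0,[0.3,0.25,0],[0,0,0]]
    - [0,[0.08,0.06,0],[0,0,0]]
    - [0,[0,0,0],[0,0,-0.7]]
    - [0,[0,0,0],[0,0,-0.95]]
    - [0,[0,0,0],[0,0,-0.95]]
    - [0,[0,0,0],[0,0,-0.95]]
    - [0,[0,0,0],[0,0,-0.95]]
    - [0,[0,0,0],[0,0,-0.95]]
    - [0,[0,0,0],[0,0,-0.7]]
    - [0,[0,0,0],[0,0,0]]

```text
time: 83.15
ee_pos: [0.5976, 0.0028, 0.0393]
tcp_rot: [-180.0, -0.0, 134.9]
wrist_force: [0.0, 1.1, -2.0]
opening: 0.0196
```

Emit:
arm_command:
  motion:
    - [0,[0,0,0.15],[0,0,0]]
    - [0,[0,0,0.15],[0,0,0]]
    - [0,[0,0,0.08],[0,0,0]]
    - [0,[0,0,0.04],[0,0,0]]
    - [0,[0,0,0.03],[0,0,0]]
    - [0,[0,0,0],[0,0,0]]

```text
time: 83.9
ee_pos: [0.5975, 0.0023, 0.0137]
tcp_rot: [180.0, 0.0, 134.9]
wrist_force: [-4.2, 1.2, 4.3]
opening: 0.02
```

Contact. Release, rise, and retreat.

Emit:
arm_command:
  motion:
    - [0.15,[0,0,-0.02],[0,0,0]]
    - [0.35,[0,0,0],[0,0,0]]
    - [0.5,[0,0,0],[0,0,0]]
    - [0.6,[0,0,0],[0,0,0]]
    - [0.6,[0,0,-0.3],[0,0,0]]
    - [0.6,[0,0,-0.6],[0,0,0]]
    - [0.6,[0,0,-0.8],[0,0,0]]
    - [0.6,[0,0,-0.6],[0,0,0]]
    - [0.6,[0,-0.5,0],[0,0,0]]
    - [0.6,[0,-0.7,0],[0,0,0]]
    - [0.6,[0,-0.7,0],[0,0,0]]

```text
time: 85.28
ee_pos: [0.5162, -0.0789, 0.1532]
tcp_rot: [180.0, 0.1, 135.0]
wrist_force: [0.8, -0.2, 0.9]
opening: 0.051
```

```bash
python3 go.py .3 -.3 .25 90
```

```text
t 85.28 pos [ 0.5162 -0.0789  0.1532] rot [1.7995e+02 7.0000e-02 1.3497e+02] shift units [-0.06 -5.15 -1.61] turn z 7.5 open 0.051 F [ 0.8 -0.2  0.9]
```

Emit:
arm_command:
  motion:
    - [0.6,[0,-0.6,-0.3],[0,0,0]]
    - [0.6,[0,-0.6,-0.3],[0,0,0]]
    - [0.6,[0,-0.6,-0.3],[0,0,0]]
    - [0.6,[0,-0.6,-0.3],[0,0,0]]
    - [0.6,[0,-0.6,-0.3],[0,0,0]]
    - [0.6,[0,-0.6,0],[0,0,0]]
    - [0.6,[0,-0.6,0],[0,0,0]]
    - [0.6,[0,0,0],[0,0,0]]
    - [0.6,[0,0,0],[0,0,0]]

```text
time: 86.4
ee_pos: [0.3386, -0.2561, 0.2427]
tcp_rot: [180.0, 0.1, 134.9]
wrist_force: [0.3, -0.4, 0.6]
opening: 0.0513
```

```bash
python3 go.py .3 -.3 .25 90; python3 - <<'E'
from h import *
im=viewer.camera('side');cv2.imwrite('pics/side43.png',im)
im2=viewer.camera('top');cv2.imwrite('pics/top43.png',im2)
a=cv2.imread('pics/top0.png')
crop(im2,335,190,495,355,4,'pics/a2.png')
E
```

```text
t 86.4 pos [ 0.3386 -0.2561  0.2427] rot [1.7998e+02 7.0000e-02 1.3491e+02] shift units [-0.06 -0.97 -0.12] turn z 7.48 open 0.0513 F [ 0.3 -0.4  0.6]
```

View pics/side43.png

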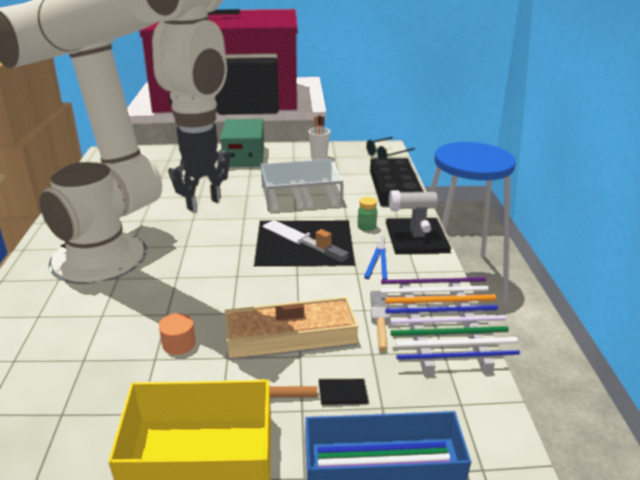

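View pics/top43.png

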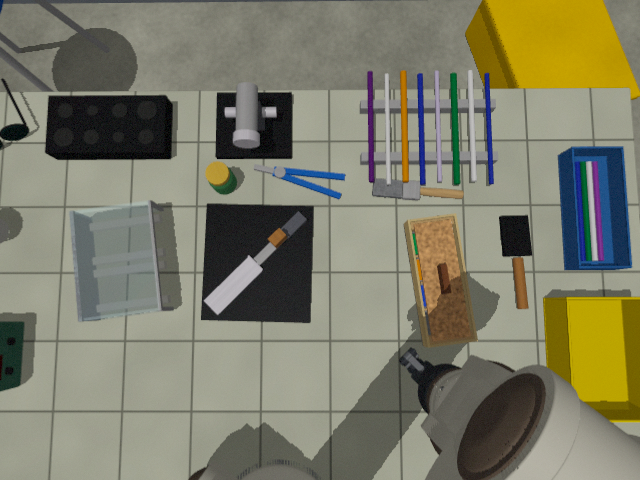

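View pics/a2.png

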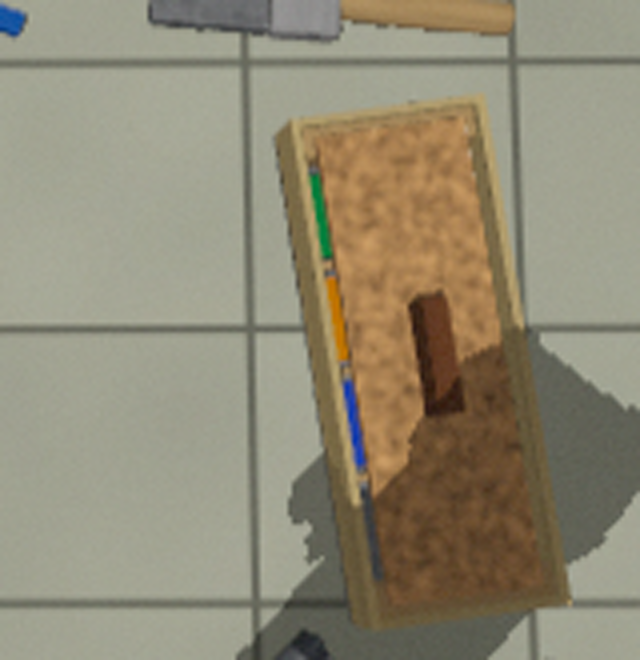

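```bash
python3 - <<'E'
from workcell import bot
print(bot.job_done(), bot.get_obs()['time'])
E
```

```text
the job is handed in; nothing more can be done
the job is handed in; nothing more can be done
```

The job is done and handed in at about 86 s of the 210 s allowed. No verdict was reported.

**Pulls:** Three pulls were in the rack: green, amber and blue (violet was absent). I brought green out alone on the scoop, then blue and amber together. Each was laid ridge up in its own pocket: green in 3, amber in 2, blue in 1. I then set the cork cover on the case's end ledges.

**Scoop:** It now lies flat and diagonal, wholly on the pad and clear of the rack.

**Last checks:** The final side and top views show:
- an empty rack;
- the three colours visible in their pockets beside the flat-lying cover;
- the scoop inside the pad outline;
- the frit jar, pliers, brush and paddle where they started.

The placing forces were small, 8 N or less.

**What disagreed on the way:**
- **Fingertip height:** the camera showed the fingertips about 20–28 mm above the reported TCP. I set grasp heights from the pictures and from contact instead.
- **Scoop knocked:** it was moved about 2 cm while the arm was away, so I measured it again before regrasping.
- **Green off centre:** the gripper held it about 11 mm off centre. I corrected for this before lowering it into its pocket.

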